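Restock the sloped carton rack and nest the weighing cups

ROBOT

A 6-joint arm with a two-finger parallel gripper is mounted at the origin on a cart in front of the work surface, level with it; the furniture and walls round the work are solid. World frame = base frame: x ahead of the robot, y to its left, z up, the work surface at z = 0. Lengths are in m, angles in rad, forces in N, time in s.
With the tool pointing down it reaches from about 0.325 to 0.925 m from the base axis. Payload 3.1 kg.
Tool frame: the origin (TCP) lies midway between the tips of the shut fingers; the grasp point (between the pads) lies 19 mm behind it; y points along the fingers, x is the direction in which the jaws open and shut, and the axes are right-handed (so a half turn about y gives the same grasp; the last joint's range is limited). The gripper opens to 85 mm and grips with 20 to 120 N. Pads are 22 mm wide; open, the fingers measure 114 mm over their backs; the gripper's body (76 mm by 85 mm) begins 54 mm behind the grasp point. The pads swing forward as they close: fully open they stand 13 mm farther back than shut.
Start: joints at [-1.29, 0.217, 1.613, -0, 1.311, -0.112], TCP at [0.239, -0.577, 0.231] pointing down, gripper open.
Joint ranges: [-2.75, 2.75], [-0.78, 2.1], [0.31, 2.55], [-1.13, 4.27], [0.13, 2.63], [-2.58, 2.58]. Speed limits (rad/s): [2.79, 2.79, 3.14, 3.14, 3.14, 3.14].

INTERFACE

Orientations are given as a unit quaternion [x, y, z, w].
In Python, from plant import read_state, read_camera, job_done, search_frame, mark_of gives the robot as it stands. The module is installed in compiled form; this text tells all that it offers.
- The arm moves only by the tool servo_tool, never from a script. Its argument "deltas" is one flat list of numbers, 7 for each row, row after row: the turn, a rotation vector about the world's x, y, z in degrees, then the shift along the world's x, y, z in cm, then the closure, from 0 (fully open) to 1 (shut). In form: [wx, wy, wz, dx, dy, dz, gripper, wx, wy, wz, dx, dy, dz, gripper, ...]. A call has 1 to 5 rows; each row is the pose to reach, as a shift and turn from the pose measured when the call began; what a row does not reach only later rows make up. A row lasts 1/10 s, in which the tool goes at most 50 mm and 8.59 degrees, less where a joint would pass 70% of its speed; a pose out of reach is approached as far as the arm can. A call with a gripper value outside its range is refused whole. The fingers move at their own pace and stop on an object; "squeeze" is the grip in N (left out, the last holds). Time passes only in rows, so rows that repeat a pose let the fingers close. It gives the time, the measured TCP pose, the force and the opening at its end, in the units of the state.
- read_state(): the state, without advancing time (a new reading comes with each control period).
- read_camera(name): name is "side" or "top" or "wrist"; returns a dict with "img" (400x640x3 uint8, red, green, blue), "range_z" (400x640 float32, m along the optical axis (not along the pixel's ray), 0 where there is no reading), "mtx" (3x3 intrinsics, pixels), "dist" ([k1, k2, p1, p2, k3] as OpenCV has them; the pictures are not rectified), "eye" and "orientation" of the camera in the world. Camera axes: x right, y up, looking along -z (the intrinsics and any distortion apply to the point x, -y, -z); pixel columns grow to the right and rows downward; lengths in m; the calibration is good to about 2 mm. A picture is of the moment at which its call begins.
- job_done(): hands the job in, once; it reports no verdict.
Trained networks look in the newest picture that a camera, given by its name, has taken for a name from the list of things; names that differ only in an ending like _2 or _b are one class to them, and where a whole thing is asked for, a point or a joint stands for the part that bears it (a point fixed in the world has none). Each returns a list of dicts, best first, with "p" (0 to 1); they miss things now and then, are a little off and sometimes report something else, mostly with a low value. They report only what shows in the picture. A call takes as long as a camera call.
- search_frame(camera, label): "pixel" ([column, row] in pixels, amid what is visible of it).
- mark_of(camera, label): "pixel" ([column, row] in pixels: a listed point, or the origin of a listed thing).
The state is a dict: "time": time; "joint_pos": joint angles; "dq": joint speeds; "joint_torque": joint torques, N m; "eef_pos": TCP position; "eef_rot": TCP orientation; "ft_force": force on the tool from outside, world axes, zero at the start; "ft_torque": the same for the moment, N m; "opening": finger opening in m.
Only numpy, scipy, OpenCV 4.12 (cv2) and the standard library are available. Lean on these libraries where they do the work, as an engineer would, in place of code of your own. Each camera call takes 0.05 s, during which the arm holds its last target.

TASK

Set up the weighing place: stack all the white cartons that are there on the sloped rack in one pile, longest at the bottom and each next one shorter, lying square and mid-width on the bed, each pushed back against the backstop. Nest all the small clear cups that are there into one upright stack in the middle of the round blue coaster. Leave the timer and the white bottle where they stand.

Things in the scene. Friction and masses are not known exactly. Their poses are not given: they have to be found in the camera images.
- rack_corner (a point): Fixed sloped carton rack: aluminium bed 140 mm long, 84 mm wide, no side walls, falling at 0.28 rad to an 85 mm high backstop square to it (blue upper edge). Point: where bed surface and inner face of backstop meet, at mid-width, 16 mm above the bench. x runs down the slope into the backstop (bed: x = -140 to 0 mm), y across, z square to the bed, up. Its low grey base is 165 x 84 mm.
- coaster_top (a point): Round blue coaster, 72 mm across, 4 mm thick, fixed to the bench. The point is the centre of its upper surface; z up.
- hung_pipettes (a point): Two pipettes that hang from the shelf above the back of the bench, fixed: keep the arm and gripper clear of them. The point is at their lowest tips; they reach 70 mm to either side of it (y), from 15 mm before it (x) backward, and from here upward to the shelf.
- timer: White bench timer, 62 x 68 x 18 mm, loose, a bystander. Origin at the centre of its underside.
- white_bottle: Small white reagent bottle with red cap, 42 mm across, 78 mm high, loose, a bystander. Origin at the centre of its underside.
- carton_blue_c (a point): White carton with a blue band, 124 mm long (its x axis), 56 mm wide (y), 24 mm high (z), 0.12 kg, closed and rigid. The point is its centre. Starts lying flat on the bench, z up (on the rack either face may be up); it may be absent.
- carton_green_c (a point): White carton with a green band, 112 mm long (its x axis), 56 mm wide (y), 24 mm high (z), 0.12 kg, closed and rigid. The point is its centre. Starts lying flat on the bench, z up (on the rack either face may be up); it may be absent.
- carton_orange_c (a point): White carton with an orange band, 100 mm long (its x axis), 56 mm wide (y), 24 mm high (z), 0.12 kg, closed and rigid. The point is its centre. Starts lying flat on the bench, z up (on the rack either face may be up); it may be absent.
- carton_red_c (a point): White carton with a red band, 88 mm long (its x axis), 56 mm wide (y), 24 mm high (z), 0.12 kg, closed and rigid. The point is its centre. Starts lying flat on the bench, z up (on the rack either face may be up); it may be absent.
- cup_0_c (a point): Small clear plastic cup, open at the top, 44 mm across the rim, 32 mm across the foot, 35 mm high, wall about 1.5 mm, 0.03 kg. All cups are alike; one set into another goes in until its foot is about 15 to 20 mm above the other's. The point is on its axis, half-way up; z up. Starts upright on the bench; may be absent.
- cup_1_c (a point): Small clear plastic cup, open at the top, 44 mm across the rim, 32 mm across the foot, 35 mm high, wall about 1.5 mm, 0.03 kg. All cups are alike; one set into another goes in until its foot is about 15 to 20 mm above the other's. The point is on its axis, half-way up; z up. Starts upright on the bench; may be absent.
- cup_2_c (a point): Small clear plastic cup, open at the top, 44 mm across the rim, 32 mm across the foot, 35 mm high, wall about 1.5 mm, 0.03 kg. All cups are alike; one set into another goes in until its foot is about 15 to 20 mm above the other's. The point is on its axis, half-way up; z up. Starts upright on the bench; may be absent.
- cup_3_c (a point): Small clear plastic cup, open at the top, 44 mm across the rim, 32 mm across the foot, 35 mm high, wall about 1.5 mm, 0.03 kg. All cups are alike; one set into another goes in until its foot is about 15 to 20 mm above the other's. The point is on its axis, half-way up; z up. Starts upright on the bench; may be absent.

How it is judged:
At the end, for the whole second after the job is handed in: Cartons in one pile, longest lowest: tilted as the bed (0.1 rad), square (0.15 rad), within 12 mm of mid-width, end within 6 mm of the backstop. Cups nested, upright (0.15 rad), axes within 18 mm of the coaster's centre, none centred above 90 mm. All at rest (x of carton_blue_c in the frame of rack_corner between -0.068 and -0.058 m and y of carton_blue_c in the frame of rack_corner between -0.012 and 0.012 m and z of each of carton_blue_c, carton_green_c, carton_orange_c, carton_red_c in the frame of rack_corner below 0.093 m and angle between the z axis of each of carton_blue_c, carton_green_c, carton_orange_c, carton_red_c and the z axis of rack_corner, either way round below 0.1 rad and angle between the x axis of each of carton_blue_c, carton_green_c, carton_orange_c, carton_red_c and the x axis of rack_corner, either way round below 0.15 rad and linear speed of each of carton_blue, carton_green, carton_orange, carton_red, cup_0, cup_1, cup_2, cup_3 below 0.02 m/s and x of carton_green_c in the frame of rack_corner between -0.062 and -0.052 m and y of carton_green_c in the frame of rack_corner between -0.012 and 0.012 m and x of carton_orange_c in the frame of rack_corner between -0.056 and -0.046 m and y of carton_orange_c in the frame of rack_corner between -0.012 and 0.012 m and x of carton_red_c in the frame of rack_corner between -0.05 and -0.04 m and y of carton_red_c in the frame of rack_corner between -0.012 and 0.012 m and ((angle between carton_blue_c's own z axis and vertical below 1.5 rad and z of carton_green_c in the frame of carton_blue_c above 0.015 m) or (angle between carton_blue_c's own z axis and vertical above 1.6 rad and z of carton_green_c in the frame of carton_blue_c below -0.015 m)) and ((angle between carton_blue_c's own z axis and vertical below 1.5 rad and z of carton_orange_c in the frame of carton_blue_c above 0.015 m) or (angle between carton_blue_c's own z axis and vertical above 1.6 rad and z of carton_orange_c in the frame of carton_blue_c below -0.015 m)) and ((angle between carton_blue_c's own z axis and vertical below 1.5 rad and z of carton_red_c in the frame of carton_blue_c above 0.015 m) or (angle between carton_blue_c's own z axis and vertical above 1.6 rad and z of carton_red_c in the frame of carton_blue_c below -0.015 m)) and ((angle between carton_green_c's own z axis and vertical below 1.5 rad and z of carton_orange_c in the frame of carton_green_c above 0.015 m) or (angle between carton_green_c's own z axis and vertical above 1.6 rad and z of carton_orange_c in the frame of carton_green_c below -0.015 m)) and ((angle between carton_green_c's own z axis and vertical below 1.5 rad and z of carton_red_c in the frame of carton_green_c above 0.015 m) or (angle between carton_green_c's own z axis and vertical above 1.6 rad and z of carton_red_c in the frame of carton_green_c below -0.015 m)) and ((angle between carton_orange_c's own z axis and vertical below 1.5 rad and z of carton_red_c in the frame of carton_orange_c above 0.015 m) or (angle between carton_orange_c's own z axis and vertical above 1.6 rad and z of carton_red_c in the frame of carton_orange_c below -0.015 m)) and horizontal distance between each of cup_0_c, cup_1_c, cup_2_c, cup_3_c and coaster_top below 0.018 m and angle between each of cup_0_c, cup_1_c, cup_2_c, cup_3_c's own z axis and vertical below 0.15 rad and height (world z) of each of cup_0_c, cup_1_c, cup_2_c, cup_3_c below 0.09 m); the robot touches nothing.
It fails at once if the timer is pushed more than 3 cm (distance of timer from where it was at the start of the episode above 0.03 m).
It fails at once if the white bottle is pushed more than 3 cm (distance of white_bottle from where it was at the start of the episode above 0.03 m).
Of carton_blue, carton_green, carton_orange, carton_red only 3 to 4 are there at a start; the rules pass over those that are not, and their reading is None.
Of cup_0, cup_1, cup_2, cup_3 only 3 to 4 are there at a start; the rules pass over those that are not, and their reading is None.
At some moment in a run one of carton_blue, carton_green, carton_orange, carton_red may be knocked a few centimetres aside while the robot is not near it.
It also fails if it takes over 210 s, if anything falls off the work surface, if the arm or the gripper's body presses on something with over 40 N, if the wrist force passes 120 N, or if a joint passes its speed limit or range.

## Working session

There is one attempt and no reset: what is moved stays moved. The work goes in short steps, Python scripts to look and compute and a tool call to move; the robot and the scene stay as the last step left them, time stands still between calls to the robot, and variables do not carry over. Pictures are saved under pics/ and viewed, and the job is handed in when it is done.

Besides the shell and the picture viewer there is one more tool, called after "Emit:" as name(argument=value, ...) on one line, values as JSON. servo_tool: Moves the arm, as the interface text tells. Its arguments: {"type":"object","properties":{"deltas":{"type":"array","items":{"type":"number"}},"squeeze":{"type":"number"}},"required":["deltas"]}

```bash
ls; mkdir -p pics; cat > h.py <<'E'
import numpy as np, cv2
from scipy.spatial.transform import Rotation as R
from plant import *
def cam(n):
    c=read_camera(n); 
    for k in ("mtx","dist","eye","orientation","range_z"): c[k]=np.array(c[k],float)
    return c
def rot(c):
    o=c["orientation"]; return R.from_quat(o).as_matrix() if o.size==4 else o
def ray(c,px):
    px=np.array(px,float).reshape(-1,1,2)
    u=cv2.undistortPoints(px,c["mtx"],c["dist"]).reshape(-1,2)
    d=np.c_[u[:,0],-u[:,1],-np.ones(len(u))]
    return d@rot(c).T
def at_z(c,px,z):
    d=ray(c,px); e=c["eye"]; return e+d*((z-e[2])/d[:,2])[:,None]
def cloud(c):
    h,w=c["range_z"].shape
    g=np.stack(np.meshgrid(np.arange(w),np.arange(h)),-1).reshape(-1,2)
    d=ray(c,g)*c["range_z"].reshape(-1,1)+c["eye"]
    d[c["range_z"].reshape(-1)==0]=np.nan
    return d.reshape(h,w,3)
def proj(c,P):
    P=np.atleast_2d(P); q=(P-c["eye"])@rot(c); q=q*[1,-1,-1]
    return cv2.projectPoints(q,np.zeros(3),np.zeros(3),c["mtx"],c["dist"])[0].reshape(-1,2)
def save(n,img): cv2.imwrite("pics/"+n+".png",cv2.cvtColor(img,cv2.COLOR_RGB2BGR))
E
python3 - <<'E'
from h import *
for n in ("top","side","wrist"):
    c=cam(n); save(n+"0",c["img"]); print(n,c["eye"],c["orientation"],c["mtx"].tolist(),c["dist"])
print(read_state())
for l in ["rack_corner","coaster_top","hung_pipettes","timer","white_bottle","carton_blue_c","carton_green_c","carton_orange_c","carton_red_c","cup_0_c"]:
  for n in ("top","side"):
    print(l,n,[(np.round(m["pixel"]).tolist(),round(m["p"],2)) for m in mark_of(n,l)][:6])
E
```

```text
pics
top [0.46975487 0.03127412 1.31050216] [ 0.02708761 -0.01161298 -0.70001833  0.71351646] [[443.262740061836, 0.0, 324.6842959741791], [0.0, 443.262740061836, 206.43876523770115], [0.0, 0.0, 1.0]] [-0.08000693  0.          0.          0.          0.        ]
side [ 0.50356058 -0.73708189  0.65417737] [ 0.47686748 -0.00992147 -0.01610267  0.87877169] [[379.6832362560975, 0.0, 319.9282393755153], [0.0, 379.6832362560975, 203.2101429941514], [0.0, 0.0, 1.0]] [-0.04969547  0.          0.          0.          0.        ]
wrist [ 0.31405098 -0.54595906  0.37237882] [-0.1331093   0.08985434 -0.54716729  0.82147189] [[295.71209678769753, 0.0, 315.78559458327726], [0.0, 295.71209678769753, 203.6861693522994], [0.0, 0.0, 1.0]] [-0.02458676  0.          0.          0.          0.        ]
{'time': 0.15, 'joint_pos': array([-1.29018449e+00,  2.17627226e-01,  1.61461295e+00,  3.70725516e-05,
        1.31130492e+00, -1.12203281e-01]), 'dq': array([-0.00041413, -0.00075967, -0.0068511 , -0.00024964,  0.0014934 ,
       -0.00082497]), 'joint_torque': array([ 7.20351795e-05, -3.97451627e+01, -3.0
[... 660 characters left out ...]
.0, 194.0], 0.74), ([284.0, 211.0], 0.52), ([304.0, 267.0], 0.28)]
timer top [([330.0, 175.0], 0.94), ([292.0, 194.0], 0.62)]
timer side [([360.0, 247.0], 0.83)]
white_bottle top [([368.0, 187.0], 0.63), ([386.0, 248.0], 0.46)]
white_bottle side [([348.0, 275.0], 0.95)]
carton_blue_c top [([221.0, 244.0], 0.76), ([296.0, 192.0], 0.24)]
carton_blue_c side [([288.0, 183.0], 0.8)]
carton_green_c top [([270.0, 241.0], 0.57)]
carton_green_c side [([286.0, 206.0], 0.93)]
carton_orange_c top [([252.0, 181.0], 0.63)]
carton_orange_c side [([335.0, 197.0], 0.98)]
carton_red_c top []
carton_red_c side [([285.0, 231.0], 0.66), ([322.0, 243.0], 0.44)]
cup_0_c top []
cup_0_c side [([273.0, 290.0], 0.61)]
```

View pics/top0.png

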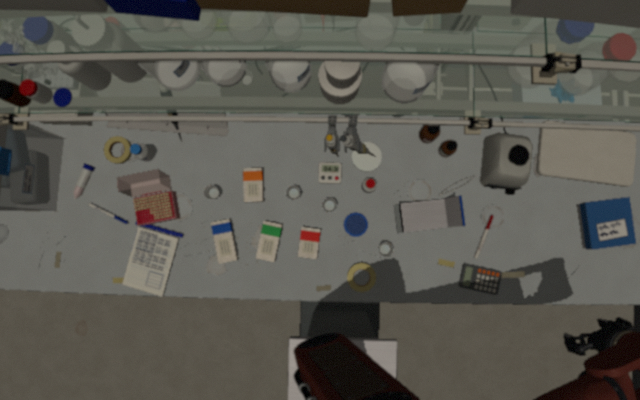

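View pics/side0.png

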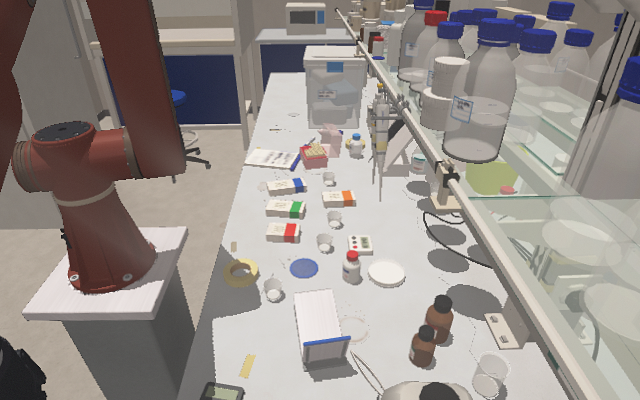

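View pics/wrist0.png

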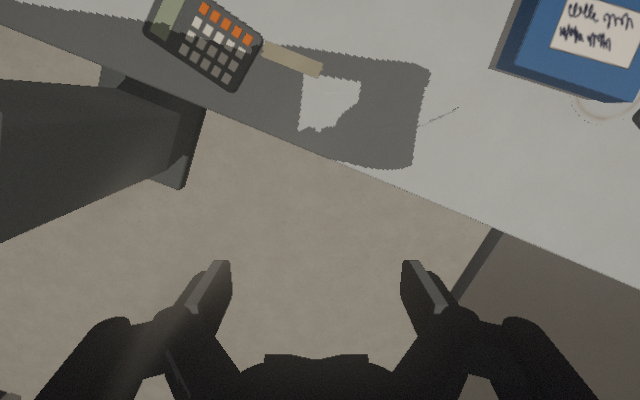

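All four cartons are present: blue (222,243), green (270,241), orange (252,183) and red (310,241). There are four cups at (214,191), (294,191), (330,204) and (386,248), with the coaster at (355,224) and the rack at (432,212). The rack's backstop faces image right. Next I'll measure them.

```bash
python3 - <<'E'
from h import *
c=cam("top"); P=cloud(c); img=c["img"]
z=P[...,2]
# bench height check
for px in [(240,215),(310,215),(400,290),(180,260),(500,220)]:
    print("bench",px,P[px[1],px[0]].round(4))
for n,px in dict(cup213=(213,191),cup293=(293,191),cup330=(330,204),cup386=(386,248),coaster=(355,224),timer=(330,173),bottle=(369,185)).items():
    print(n,P[px[1],px[0]].round(4), at_z(c,px,0.0175)[0].round(4))
for n,px in dict(blue=(222,243),green=(270,241),red=(310,241),orange=(252,184)).items():
    x,y=px
    sub=P[y-28:y+29,x-20:x+21].reshape(-1,3)
    m=(sub[:,2]>0.017)&(sub[:,2]<0.032); s=sub[m]
    r=cv2.minAreaRect((s[:,:2]*1000).astype(np.float32))
    print(n,m.sum(),np.round(r[0],1),np.round(r[1],1),round(r[2],1),"zmed",np.median(s[:,2]).round(4))
# rack
sub=P[185:240,385:480].reshape(-1,3); 
for y in range(190,236,6): print(y,[tuple((P[y,x]*1000).round().astype(int)) for x in range(395,475,6)])
save("top_crop",cv2.resize(img[130:290,180:500],None,fx=2.5,fy=2.5,interpolation=cv2.INTER_CUBIC))
E
```

```text
bench (240, 215) [ 0.5113  0.3137 -0.0058]
bench (310, 215) [ 0.5152  0.1038 -0.0022]
bench (400, 290) [ 0.3001 -0.1648  0.0029]
bench (180, 260) [ 0.3726  0.4913 -0.0024]
bench (500, 220) [ 5.106e-01 -4.609e-01 -3.000e-04]
cup213 [ 5.815e-01  3.966e-01 -2.000e-04] [0.58   0.3917 0.0175]
cup293 [5.855e-01 1.558e-01 5.000e-04] [0.584  0.1541 0.0175]
cup330 [0.5486 0.045  0.0039] [0.5478 0.0449 0.0175]
cup386 [ 0.4222 -0.1221  0.0017] [ 0.4227 -0.1202  0.0175]
coaster [ 0.491  -0.0297  0.0039] [ 0.4908 -0.029   0.0175]
timer [0.6386 0.0466 0.0199] [0.6389 0.0466 0.0175]
bottle [ 0.5992 -0.0635  0.0777] [ 0.6056 -0.0682  0.0175]
blue 835 [433.1 353.1] [124.7  58.4] 12.6 zmed 0.0243
green 748 [436.1 223.2] [ 57.5 112.4] 79.2 zmed 0.0244
red 588 [434.1 104.8] [56.5 88.6] 83.9 zmed 0.0245
orange 654 [601.1 274.3] [100.6  57.1] 3.5 zmed 0.0247
190 [(np.int64(594), np.int64(-147), np.int64(-4)), (np.int64(594), np.int64(-165), np.int64(0)), (np.int64(595), np.int64(-183), np.int64(-2)), (np.int64(595), np.int64(-199), np.int64(4)), (np.int64(595), np.int64(-218), np.int64(3)), (np.int64(596)
[... 4323 characters left out ...]
p.int64(491), np.int64(-379), np.int64(1))]
232 [(np.int64(470), np.int64(-148), np.int64(1)), (np.int64(470), np.int64(-165), np.int64(3)), (np.int64(470), np.int64(-175), np.int64(52)), (np.int64(471), np.int64(-201), np.int64(-1)), (np.int64(471), np.int64(-220), np.int64(-6)), (np.int64(471), np.int64(-237), np.int64(-2)), (np.int64(472), np.int64(-254), np.int64(2)), (np.int64(472), np.int64(-272), np.int64(1)), (np.int64(472), np.int64(-289), np.int64(3)), (np.int64(472), np.int64(-309), np.int64(-2)), (np.int64(473), np.int64(-326), np.int64(-1)), (np.int64(473), np.int64(-344), np.int64(-1)), (np.int64(473), np.int64(-362), np.int64(-1)), (np.int64(474), np.int64(-378), np.int64(4))]
```

View pics/top_crop.png

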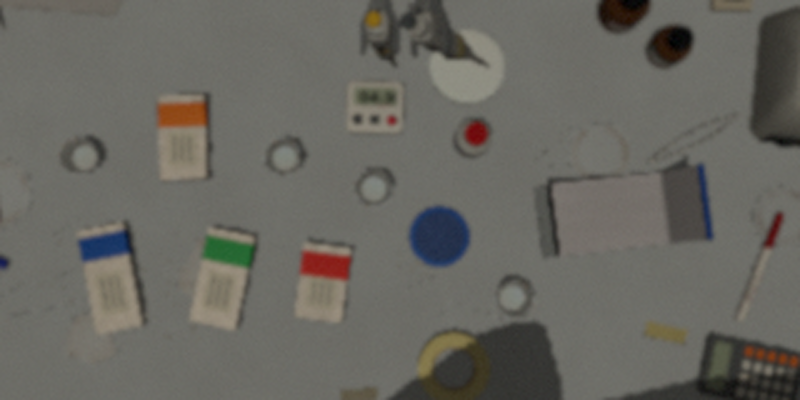

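```bash
cat >> h.py <<'E'
def tri(c1,p1,c2,p2):
    d1=ray(c1,p1)[0];d2=ray(c2,p2)[0];d1/=np.linalg.norm(d1);d2/=np.linalg.norm(d2)
    A=np.c_[d1,-d2]; t=np.linalg.lstsq(A,c2["eye"]-c1["eye"],rcond=None)[0]
    a=c1["eye"]+t[0]*d1;b=c2["eye"]+t[1]*d2
    return (a+b)/2,np.linalg.norm(a-b)
E
python3 - <<'E'
from h import *
c=cam("top");s=cam("side");P=cloud(c);S=cloud(s)
def best(n,l): m=mark_of(n,l); return m[0]["pixel"] if m else None
for l in ["hung_pipettes","rack_corner","coaster_top","timer","white_bottle"]:
    p,e=tri(c,best("top",l),s,best("side",l)); print(l,p.round(4),e.round(4))
# rack plane from top and side
for nm,Q in (("top",P),("side",S)):
    q=Q.reshape(-1,3); q=q[np.isfinite(q).all(1)]
    m=(q[:,0]>.46)&(q[:,0]<.58)&(q[:,1]<-.14)&(q[:,1]>-.33)&(q[:,2]>.012)&(q[:,2]<.11); q=q[m]
    # bed
    b=q[(q[:,1]>-.285)&(q[:,1]<-.17)&(q[:,2]<.065)]
    for it in range(4):
        A=np.c_[b[:,:2],np.ones(len(b))]; k=np.linalg.lstsq(A,b[:,2],rcond=None)[0]; r=b[:,2]-A@k; b=b[abs(r)<.006]
    n=np.array([-k[0],-k[1],1]);n/=np.linalg.norm(n)
    rr=cv2.minAreaRect((b[:,:2]*1000).astype(np.float32))
    print(nm,len(b),"normal",n.round(3),"tilt",np.arccos(n[2]).round(3),"fall yaw",np.degrees(np.arctan2(n[1],n[0])).round(1),"rect",rr,"k",k)
    # lateral extent bins for yaw
    for y in np.arange(-.28,-.16,.02):
        g=b[abs(b[:,1]-y)<.01]; print(y.round(2), g[:,0].min().round(4),g[:,0].max().round(4))
    bs=q[(q[:,1]<-.285)]; 
    A=np.c_[bs[:,0],bs[:,2],np.ones(len(bs))]; k2=np.linalg.lstsq(A,bs[:,1],rcond=None)[0]; print("backstop",len(bs),k2)
for l in ("blue","green","orange","red"):
    print(l,best("top",f"carton_{l}_c"),best("side",f"carton_{l}_c"))
for l in ("top","side"): print(l,[(np.round(m["pixel"]).tolist(),round(m["p"],2)) for m in mark_of(l,"cup_0_c")])
for l in ("top","side"): print(l,[(np.round(m["pixel"]).tolist(),round(m["p"],2)) for m in search_frame(l,"cup_0_c")])
q=read_state()["eef_rot"]; print(R.from_quat(q).as_matrix().round(3))
M=R.from_quat(q).as_matrix(); w=cam("wrist"); print(M.T@(w["eye"]-read_state()["eef_pos"]))
E
```

```text
hung_pipettes [ 0.6521 -0.0117  0.2101] 0.0034
rack_corner [ 0.5303 -0.295   0.0165] 0.0057
coaster_top [ 0.4954 -0.0256  0.0081] 0.0038
timer [0.6384 0.0478 0.0093] 0.0194
white_bottle [ 0.604  -0.0695  0.0133] 0.0053
top 1076 normal [ 0.03  -0.276  0.961] tilt 0.281 fall yaw -83.8 rect ((519.8772583007812, -227.40768432617188), (84.3575439453125, 123.5514144897461), 7.7011895179748535) k [-0.0312697   0.28721981  0.11686621]
-0.28 0.4835 0.5686
-0.26 0.4831 0.5649
-0.24 0.4798 0.5643
-0.22 0.4766 0.5604
-0.2 0.4734 0.5568
-0.18 0.4702 0.5563Traceback (most recent call last):
  File "<stdin>", line 19, in <module>
    return umr_minimum(a, axis, None, out, keepdims, initial, where)
ValueError: zero-size array to reduction operation minimum which has no identity
```

```bash
python3 - <<'E'
from h import *
c=cam("top");s=cam("side");P=cloud(c);S=cloud(s)
def best(n,l): m=mark_of(n,l); return m[0]["pixel"] if m else None
for nm,Q in (("top",P),("side",S)):
    q=Q.reshape(-1,3); q=q[np.isfinite(q).all(1)]
    m=(q[:,0]>.44)&(q[:,0]<.60)&(q[:,1]<-.14)&(q[:,1]>-.35)&(q[:,2]>.012)&(q[:,2]<.12); q=q[m]
    for yaw in (-84,-83,-82):
        a=np.radians(yaw); ux=np.array([np.cos(a),np.sin(a)]); uy=np.array([-ux[1],ux[0]])
        X=q[:,:2]@ux; Y=q[:,:2]@uy
        b=abs(q[:,2]-(0.016+ (0.343-0)*0))>-1
        # bed edges by X bins
        e=[]
        for x in np.arange(.12,.32,.03):
            pass
        x0=X.max()-.12
        for xx in np.linspace(X.min()+.015,X.max()-.035,7):
            g=Y[abs(X-xx)<.008]
            if len(g)>10: e.append((xx,np.percentile(g,2),np.percentile(g,98)))
        e=np.array(e); sl=[np.degrees(np.polyfit(e[:,0],e[:,i],1)[0]) for i in (1,2)]
        print(nm,yaw,"edge slopes deg",np.round(sl,2),"mid",((e[:,1]+e[:,2])/2).mean().round(4),"w",(e[:,2]-e[:,1]).mean().round(4),"Xmin/max",X.min().round(4),X.max().round(4))
    # fold line profile
    a=np.radians(-83); ux=np.array([np.cos(a),np.sin(a)]); X=q[:,:2]@ux
    for xx in np.arange(X.min(),X.max(),.012):
        g=q[abs(X-xx)<.003]; print("  ",xx.round(3),len(g),(np.percentile(g[:,2],[5,50,95])*1000).round(1) if len(g) else "")
for l in ("blue","green","orange","red"):
    print(l,best("top",f"carton_{l}_c"),best("side",f"carton_{l}_c"))
for l in ("top","side"): print(l,[(np.round(m["pixel"]).tolist(),round(m["p"],2)) for m in mark_of(l,"cup_0_c")])
for l in ("top","side"): print(l,[(np.round(m["pixel"]).tolist(),round(m["p"],2)) for m in search_frame(l,"cup_0_c")])
q=read_state()["eef_rot"]; 
M=R.from_quat(q).as_matrix(); print(M.round(3));w=cam("wrist"); print(M.T@(w["eye"]-read_state()["eef_pos"]))
save("side_crop",cv2.resize(s["img"][160:370,220:420],None,fx=2.8,fy=2.8,interpolation=cv2.INTER_CUBIC))
E
```

```text
top -84 edge slopes deg [2.42 1.86] mid 0.4932 w 0.0805 Xmin/max 0.2073 0.3759
top -83 edge slopes deg [0.96 0.85] mid 0.4882 w 0.0804 Xmin/max 0.2164 0.3841
top -82 edge slopes deg [ 0.15 -0.17] mid 0.4831 w 0.0804 Xmin/max 0.2254 0.3927
   0.216 24 [45.9 51.1 54. ]
   0.228 62 [49.4 53.  56.7]
   0.24 56 [45.3 49.1 53. ]
   0.252 60 [41.  45.6 48.6]
   0.264 57 [40.  42.7 46. ]
   0.276 55 [36.4 39.3 42.7]
   0.288 56 [32.  35.1 38.8]
   0.3 54 [29.1 31.8 36. ]
   0.312 57 [25.2 29.1 32.6]
   0.324 58 [20.2 25.6 29.7]
   0.336 53 [16.8 22.6 26.2]
   0.348 55 [13.8 17.7 21.4]
   0.36 113 [23.6 36.1 48.1]
   0.372 121 [64.4 76.4 88.9]
side -84 edge slopes deg [1.03 3.66] mid 0.4932 w 0.0794 Xmin/max 0.2079 0.3771
side -83 edge slopes deg [0.11 3.29] mid 0.4884 w 0.08 Xmin/max 0.2167 0.3853
side -82 edge slopes deg [-1.11  3.43] mid 0.4837 w 0.0807 Xmin/max 0.2254 0.3943
   0.217 19 [54.  55.4 55.7]
   0.229 101 [51.  53.9 56.3]
   0.241 102 [48.2 50.2 52.5]
   0.253 105 [44.3 46.8 49.1]
   0.265 119 [40.7 43.3 45.6]
   0.277 118 [37.6 39.8 42.2]
   0.289 118 [33.7 36.3 38.4]
   0.301 128 [30.3 32.6 34.7]
   0.313 137 [26.9 29.3 31.4]
   0.325 45 [24.7 26.6 28.2]
   0.337 9 [18.9 22.  25.1]
   0.349 3 [17.2 19.2 19.8]
   0.361 118 [14.9 22.4 30.6]
   0.373 190 [48.7 59.1 70.3]
   0.385 137 [87.6 96.8 99.9]
blue [221.6, 240.8] [287.7, 184.3]
green [271.1, 241.7] [285.3, 205.6]
orange [251.6, 181.6] [338.9, 193.0]
red [308.1, 242.9] [282.9, 232.8]
top [([386.0, 247.0], 0.47)]
side [([274.0, 288.0], 0.83), ([338.0, 195.0], 0.68)]
top [([386.0, 246.0], 0.74)]
side [([273.0, 287.0], 0.75)]
[[ 0.383  0.     0.924]
 [-0.924 -0.     0.383]
 [ 0.    -1.    -0.   ]]
[ 2.64793109e-05 -1.42296114e-01  8.11003904e-02]
```

View pics/side_crop.png

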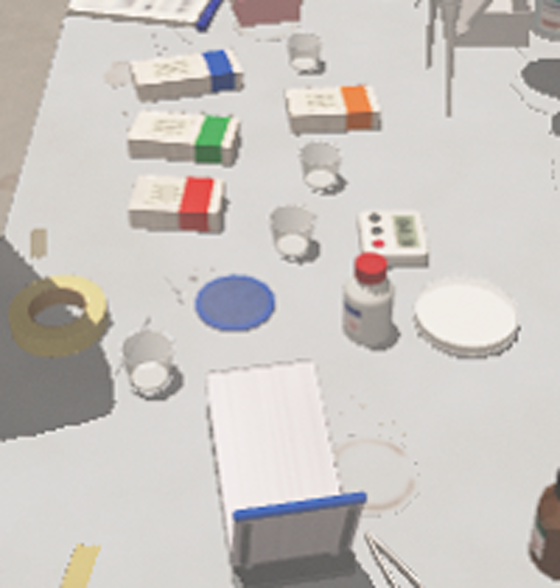

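```bash
cat >> h.py <<'E'
def cartons(show=True,cams=("top","side"),cen=None):
    """fit rectangles to top faces lying on bench near approx centres"""
    L=dict(blue=.124,green=.112,orange=.1,red=.088)
    out={}
    for n in cams:
        c=cam(n); Q=cloud(c).reshape(-1,3); Q=Q[np.isfinite(Q).all(1)]
        for k,x in cen.items():
            d=Q[(np.hypot(Q[:,0]-x[0],Q[:,1]-x[1])<.085)&(Q[:,2]>.0185)&(Q[:,2]<.031)]
            if len(d)<80: continue
            r=cv2.minAreaRect((d[:,:2]*1000).astype(np.float32)); b=cv2.boxPoints(r)
            e=[b[1]-b[0],b[2]-b[1]]; l=max(e,key=np.linalg.norm)
            a=np.degrees(np.arctan2(l[1],l[0])); a=(a+90)%180-90
            if show: print(k,n,len(d),np.round(r[0],1),np.round(sorted(r[1]),1),"yaw",round(float(a),1),"mean",(d[:,:2].mean(0)*1000).round(1))
            out[k,n]=(np.array(r[0])/1000,a)
    return out
C0=dict(blue=(.433,.353),green=(.436,.223),orange=(.601,.274),red=(.434,.105))
def tool(psi,tilt=0):
    """tool matrix: z (camera side) at yaw psi deg; fingers down, tilt = fingers rotated about rack y"""
    a=np.radians(psi); z=np.array([np.cos(a),np.sin(a),0]); y=np.array([0,0,-1.]); return np.c_[np.cross(y,z),y,z]
RC=np.array([.529,-.295,.016]); RY=-82.2; TH=.28
a=np.radians(RY); _f=np.array([np.cos(a),np.sin(a),0])
RX=_f*np.cos(TH)-np.array([0,0,np.sin(TH)]); RYv=np.array([-_f[1],_f[0],0]); RZ=np.cross(RX,RYv)
RM=np.c_[RX,RYv,RZ]
RT=np.c_[RYv,-RZ,np.cross(RYv,-RZ)]
def rp(x,y,z): return RC+RM@np.array([x,y,z])
def go(p,M=None,note=""):
    s=read_state(); d=(np.array(p)-s["eef_pos"])*100
    w=np.zeros(3) if M is None else np.degrees((R.from_matrix(M)*R.from_quat(s["eef_rot"]).inv()).as_rotvec())
    print(note,"turn",w.round(1),"shift",d.round(2),"rows>=",np.ceil(max(np.linalg.norm(w)/8.59,np.linalg.norm(d)/5)))
E
python3 - <<'E'
from h import *
cartons(cen=C0)
print("tool above blue"); go([.433,.353,.12],tool(12.6))
go([.433,.353,.20],tool(12.6))
# cups via side: bright foot
c=cam("side");s=c["img"]
for px in [(329,180),(335,220),(324,243),(273,290)]: print(px,at_z(c,px,0.0175).round(4))
c=cam("top")
for px in [(213.5,191),(294,191.5),(330.5,204),(386,247.5)]: print(px,at_z(c,px,0.0175).round(4))
E
```

```text
blue top 817 [433.2 353.5] [ 58.6 124.8] yaw 12.6 mean [433.4 352.9]
green top 732 [435.9 223.1] [ 57.  112.3] yaw -11.2 mean [435.9 222.6]
orange top 643 [601.8 273.6] [ 57.4 100.4] yaw 2.3 mean [600.2 273.8]
red top 579 [434.3 105. ] [56.3 87.9] yaw -6.8 mean [434.4 105. ]
blue side 371 [431.9 354.5] [ 64.4 124. ] yaw 11.9 mean [432.3 349.9]
green side 444 [435.2 221.7] [ 60.1 112.3] yaw -11.7 mean [435.7 217.5]
orange side 345 [599.7 272.6] [ 61.4 100.8] yaw 3.0 mean [598.5 268.4]
red side 439 [433.1 102.8] [59.3 87.7] yaw -7.0 mean [433.5 100.7]
tool above blue
 turn [-0.  -0.  -9.9] shift [ 19.38  93.04 -11.13] rows>= 20.0
 turn [-0.  -0.  -9.9] shift [19.38 93.04 -3.13] rows>= 20.0
(329, 180) [[0.5781 0.3852 0.0175]]
(335, 220) [[0.5819 0.1514 0.0175]]
(324, 243) [[0.5454 0.0479 0.0175]]
(273, 290) [[ 0.4212 -0.1177  0.0175]]
(213.5, 191) [[0.58   0.3902 0.0175]]
(294, 191.5) [[0.5826 0.1512 0.0175]]
(330.5, 204) [[0.5478 0.0434 0.0175]]
(386, 247.5) [[ 0.4242 -0.1202  0.0175]]
```

Emit:
servo_tool(deltas=[0,0,-5,18,38,0,0,0,0,-5,18,38,0,0,0,0,-5,18,38,0,0,0,0,-5,18,38,0,0,0,0,-5,18,38,0,0], squeeze=40)

```text
time: 3.25
eef_pos: [0.3468, -0.3497, 0.2315]
eef_rot: [-0.57, 0.418, -0.419, 0.57]
ft_force: [0.6, 0.5, 0.9]
opening: 0.0853
```

Emit:
servo_tool(deltas=[0,0,-5,8,40,0,0,0,0,-5,8,40,0,0,0,0,-5,8,40,0,0,0,0,-5,8,40,0,0,0,0,-5,8,40,0,0])

```text
time: 3.75
eef_pos: [0.3955, -0.1045, 0.2318]
eef_rot: [-0.551, 0.442, -0.444, 0.551]
ft_force: [0.9, 0.1, -0.4]
opening: 0.0851
```

Emit:
servo_tool(deltas=[0,0,0,3,40,-4,0,0,0,0,3,40,-4,0,0,0,0,3,40,-4,0,0,0,0,3,40,-4,0,0,0,0,3,40,-4,0])

```text
time: 4.25
eef_pos: [0.414, 0.1439, 0.2074]
eef_rot: [-0.551, 0.442, -0.444, 0.552]
ft_force: [0.5, -0.5, -0.6]
opening: 0.0854
```

```bash
python3 - <<'E'
from h import *
print(read_state()["eef_pos"],read_state()["joint_pos"])
go([.4325,.353,.08],tool(12.3))
E
```

```text
[0.41396982 0.14391311 0.20738308] [ 1.75263305e-01 -1.77495939e-01  2.06078067e+00 -1.63925680e-03
  1.25451381e+00  1.52938973e+00]
 turn [ 0.1  0.2 -0.1] shift [  1.85  20.91 -12.74] rows>= 5.0
```

Emit:
servo_tool(deltas=[0.1,0.2,0,1.8,20.9,-10,0,0.1,0.2,0,1.8,20.9,-10,0,0.1,0.2,0,1.8,20.9,-10,0,0.1,0.2,0,1.8,20.9,-12.7,0,0.1,0.2,0,1.8,20.9,-12.7,0])

```text
time: 4.75
eef_pos: [0.4324, 0.3553, 0.0799]
eef_rot: [-0.55, 0.442, -0.443, 0.552]
ft_force: [0.8, -1.1, 0.6]
opening: 0.0852
```

```bash
python3 - <<'E'
from h import *
go([.4325,.353,.003],tool(12.3))
c=cam("wrist"); save("w1",c["img"])
E
```

```text
turn [-0.1  0.1 -0.2] shift [ 0.01 -0.23 -7.69] rows>= 2.0
```

View pics/w1.png

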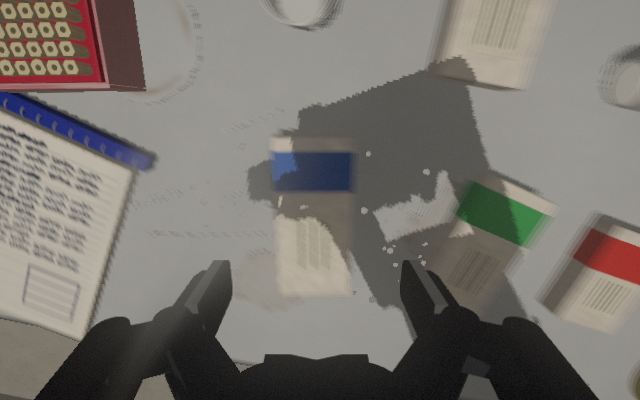

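The carton's band is at (315,170). It sits square and centred between the open fingers, so I'm descending to grasp.

Emit:
servo_tool(deltas=[-0.1,0.1,-0.2,0,-0.2,-4,0,-0.1,0.1,-0.2,0,-0.2,-7.7,0,-0.1,0.1,-0.2,0,-0.2,-7.7,0,-0.1,0.1,-0.2,0,-0.2,-7.7,0.5,-0.1,0.1,-0.2,0,-0.2,-7.7,0.5])

```text
time: 5.3
eef_pos: [0.4311, 0.3566, -0.0021]
eef_rot: [0.552, -0.445, 0.442, -0.55]
ft_force: [0.4, -4.2, 0.6]
opening: 0.0593
```

Emit:
servo_tool(deltas=[0,0,0,0,0,0,0.6,0,0,0,0,0,0,0.6,0,0,0,0,0,0,0.6,0,0,0,0,0,0,0.6])

```text
time: 5.7
eef_pos: [0.4314, 0.3567, -0.0014]
eef_rot: [0.551, -0.445, 0.442, -0.55]
ft_force: [-0.6, -0.1, 3.2]
opening: 0.0552
```

Emit:
servo_tool(deltas=[0,0,0,0,0,5,0.6,0,0,0,0,0,10,0.6,0,0,0,2,-5,16,0.6,0,0,0,4,-10,18,0.6,0,0,0,6,-15,18,0.6])

```text
time: 6.2
eef_pos: [0.48, 0.2406, 0.1749]
eef_rot: [-0.55, 0.443, -0.443, 0.553]
ft_force: [1.9, -0.6, -1.0]
opening: 0.0553
```

```bash
python3 - <<'E'
from h import *
print(rp(-.08,0,.06),RX,RZ)
go(rp(-.08,0,.06),RT)
print(read_state()["opening"])
E
```

```text
[ 0.52081593 -0.23525484  0.09577178] [ 0.13043019 -0.9521636  -0.27635565] [ 0.03750577 -0.27379876  0.96105544]
 turn [ 14.2 -10.1  84.7] shift [  4.08 -47.58  -7.92] rows>= 11.0
0.0552921568378378
```

Emit:
servo_tool(deltas=[14,-10,85,-2,-24,0,0.6,14,-10,85,-2,-24,0,0.6,14,-10,85,-2,-24,0,0.6,14,-10,85,-2,-24,0,0.6,14,-10,85,-2,-24,0,0.6])

```text
time: 6.7
eef_pos: [0.4634, 0.0406, 0.1743]
eef_rot: [-0.613, 0.27, -0.26, 0.695]
ft_force: [1.1, -0.7, -1.4]
opening: 0.055
```

```bash
python3 - <<'E'
from h import *
go(rp(-.08,0,.06),RT)
E
```

```text
turn [ 9.  -6.4 51.2] shift [  5.74 -27.58  -7.85] rows>= 7.0
```

Emit:
servo_tool(deltas=[9,-6.4,51.2,5.7,-27.6,-1,0.6,9,-6.4,51.2,5.7,-27.6,-1,0.6,9,-6.4,51.2,5.7,-27.6,-1,0.6,9,-6.4,51.2,5.7,-27.6,-1,0.6,9,-6.4,51.2,5.7,-27.6,-1,0.6])

```text
time: 7.2
eef_pos: [0.5076, -0.173, 0.1666]
eef_rot: [-0.617, 0.049, -0.036, 0.785]
ft_force: [1.0, -0.3, -0.7]
opening: 0.0553
```

```bash
python3 - <<'E'
from h import *
go(rp(-.08,0,.06),RT)
E
```

```text
turn [ 2.6 -1.9 14.5] shift [ 1.32 -6.22 -7.08] rows>= 2.0
```

Emit:
servo_tool(deltas=[2.6,-1.9,14.5,1.3,-6.2,0,0.6,2.6,-1.9,14.5,1.3,-6.2,-3,0.6,2.6,-1.9,14.5,1.3,-6.2,-7,0.6,2.6,-1.9,14.5,1.3,-6.2,-7,0.6])

```text
time: 7.6
eef_pos: [0.516, -0.2328, 0.0904]
eef_rot: [-0.596, -0.036, 0.057, 0.8]
ft_force: [-1.2, 1.7, -3.8]
opening: 0.0553
```

```bash
python3 - <<'E'
from h import *
go(rp(-.08,0,.06),RT)
go(rp(-.07,0,.006),RT)
s=cam("side"); save("s2",cv2.resize(s["img"][200:400,200:460],None,fx=3,fy=3))
c=cam("top"); save("t2",cv2.resize(c["img"][150:290,330:530],None,fx=3.5,fy=3.5))
E
```

```text
turn [-0.5 -0.6  0. ] shift [ 0.49 -0.24  0.54] rows>= 1.0
 turn [-0.5 -0.6  0. ] shift [ 0.41  0.28 -4.92] rows>= 1.0
```

View pics/s2.png

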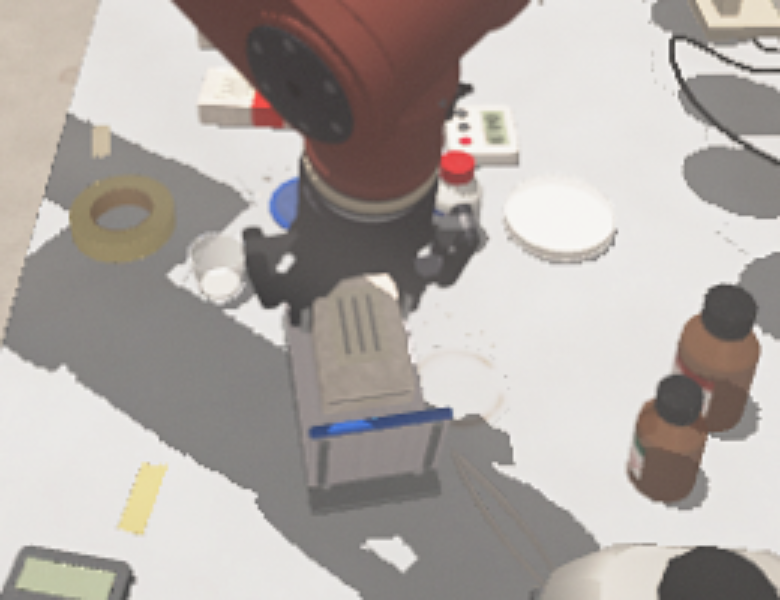

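View pics/t2.png

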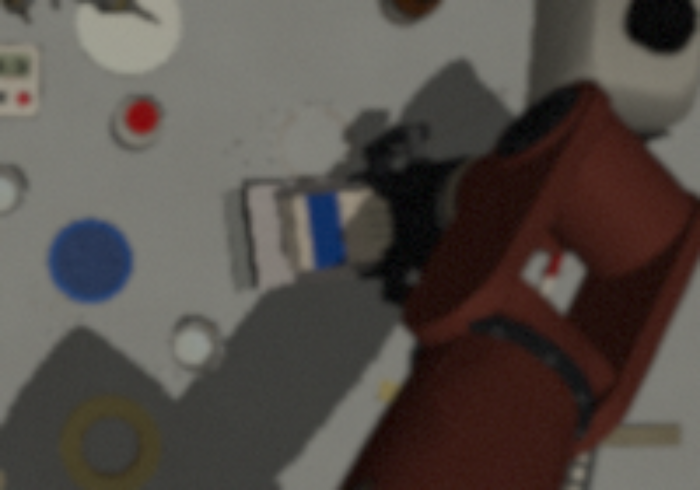

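Emit:
servo_tool(deltas=[-0.5,-0.6,0,0.4,0,-2,0.6,-0.5,-0.6,0,0.4,0.2,-3.5,0.6,-0.5,-0.6,0,0.4,0.3,-4.5,0.6,-0.5,-0.6,0,0.4,0.3,-4.5,0.6])

```text
time: 8.1
eef_pos: [0.5225, -0.2295, 0.0499]
eef_rot: [-0.602, -0.043, 0.053, 0.796]
ft_force: [-0.8, 0.7, -2.1]
opening: 0.0555
```

```bash
python3 - <<'E'
from h import *
s=read_state();print(RM.T@(s["eef_pos"]-RC), s["ft_force"],RM.T@s["ft_force"])
go(rp(-.07,0,.000),RT)
go(rp(-.060,0,.000),RT)
E
```

```text
[-0.07253616  0.00245845  0.01439241] [-0.81825583  0.67871729 -2.11051168] [-0.16972334 -0.71857269 -2.24484   ]
 turn [ 0.2  0.3 -0.1] shift [-0.26  0.12 -1.45] rows>= 1.0
 turn [ 0.2  0.3 -0.1] shift [-0.13 -0.83 -1.73] rows>= 1.0
```

Emit:
servo_tool(deltas=[0.2,0.3,-0.1,-0.2,0.1,-0.7,0.6,0.2,0.3,-0.1,-0.2,0.1,-1.3,0.6,0.2,0.3,-0.1,-0.2,0.1,-1.3,0.6])

```text
time: 8.4
eef_pos: [0.5199, -0.2281, 0.0361]
eef_rot: [-0.6, -0.04, 0.055, 0.797]
ft_force: [-0.2, -0.0, -1.7]
opening: 0.0554
```

```bash
python3 - <<'E'
from h import *
s=read_state();print(RM.T@(s["eef_pos"]-RC),RM.T@s["ft_force"])
go(rp(-.060,0,.000),RT)
E
```

```text
[-7.03985075e-02  6.07145055e-05  6.67568590e-04] [ 0.4663728  -0.18032426 -1.59417797]
 turn [-0.  -0.1  0. ] shift [ 0.13 -0.97 -0.35] rows>= 1.0
```

Emit:
servo_tool(deltas=[0,0,0,0,-0.4,-0.3,0.6,0,0,0,0.1,-0.8,-0.4,0.6,0,0,0,0.1,-0.8,-0.4,0.6])

```text
time: 8.7
eef_pos: [0.5201, -0.2337, 0.0324]
eef_rot: [-0.597, -0.039, 0.055, 0.799]
ft_force: [-1.0, 6.5, 2.7]
opening: 0.055
```

```bash
python3 - <<'E'
from h import *
s=read_state();print(RM.T@(s["eef_pos"]-RC),RM.T@s["ft_force"])
go(rp(-.060,0,.000),RT)
E
```

```text
[-0.06403827 -0.00046413 -0.00131825] [-7.08523853 -0.09047552  0.73992655]
 turn [-0.4 -0.2  0. ] shift [ 0.1  -0.41  0.02] rows>= 1.0
```

Emit:
servo_tool(deltas=[0,0,0,0,-0.3,-0.1,0.6,0,0,0,0,-0.3,-0.1,0.6,0,0,0,0,-0.3,-0.1,0.2,0,0,0,0,-0.3,-0.1,0,0,0,0,0,-0.3,-0.1,0])

```text
time: 9.2
eef_pos: [0.5205, -0.2376, 0.0317]
eef_rot: [-0.597, -0.039, 0.055, 0.799]
ft_force: [-0.5, -0.3, 0.3]
opening: 0.0856
```

```bash
python3 - <<'E'
from h import *
s=read_state();print(RM.T@(s["eef_pos"]-RC),RM.T@s["ft_force"])
go(rp(-.070,0,.09),RT)
print(RZ)
E
```

```text
[-0.06007371 -0.00059932 -0.00089809] [ 0.13656841 -0.51644271  0.38613474]
 turn [-0.4 -0.2  0.1] shift [ 0.27 -1.54  9.01] rows>= 2.0
[ 0.03750577 -0.27379876  0.96105544]
```

Emit:
servo_tool(deltas=[0,0,0,0.2,-1.3,4.5,0,0,0,0,0.3,-2,9,0,0,0,0,0,0,15,0,-15,0,30,-2,7,15,0,-15,0,30,-2,12,15,0])

```text
time: 9.7
eef_pos: [0.5049, -0.1468, 0.1837]
eef_rot: [-0.642, -0.117, 0.162, 0.741]
ft_force: [0.5, 2.2, -0.2]
opening: 0.0852
```

```bash
python3 - <<'E'
from h import *
go([.44,.10,.19],tool(168.5))
s=cam("side"); save("s3",cv2.resize(s["img"][200:400,200:460],None,fx=3,fy=3))
c=cam("top"); save("t3",cv2.resize(c["img"][150:290,330:530],None,fx=3.5,fy=3.5))
E
```

```text
turn [-4.1 -8.2 55.5] shift [-6.49 24.68  0.63] rows>= 7.0
```

View pics/s3.png

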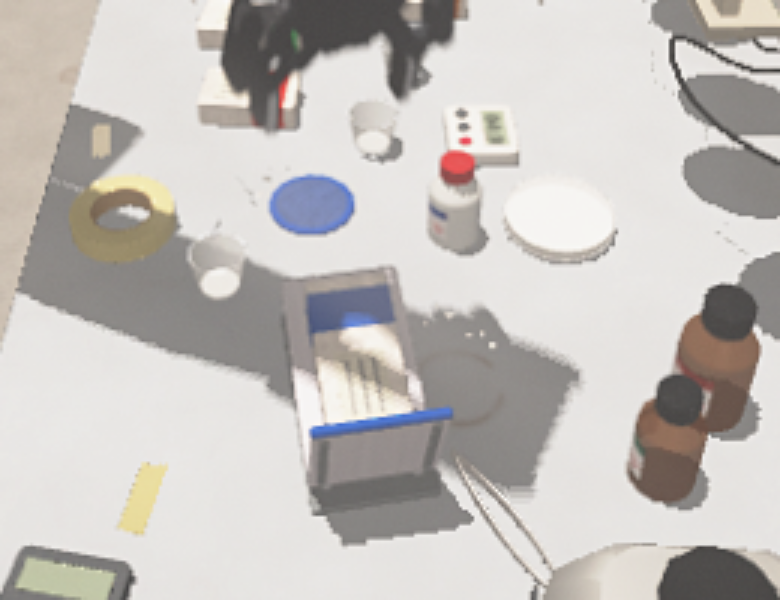

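View pics/t3.png

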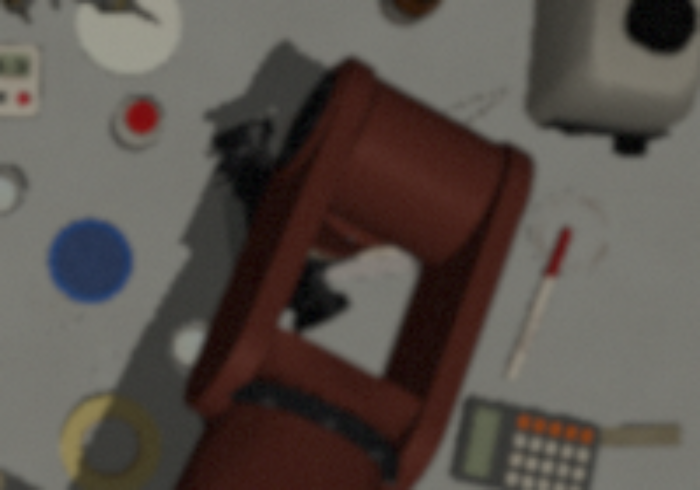

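Blue lies square and mid-width on the bed, against the backstop (crop centre about (360,340)). Green is next.

Emit:
servo_tool(deltas=[-4,-8,55,-6.5,32,0.5,0,-4,-8,55,-6.5,32,0.5,0,-4,-8,55,-6.5,32,0.5,0,-4,-8,55,-6.5,32,0.5,0,-4,-8,55,-6.5,32,0.5,0])

```text
time: 10.3
eef_pos: [0.4544, 0.1018, 0.1852]
eef_rot: [-0.58, -0.375, 0.391, 0.608]
ft_force: [1.2, 0.7, -0.1]
opening: 0.0853
```

```bash
python3 - <<'E'
from h import *
cartons(cen={k:C0[k] for k in ("green","orange","red")},cams=("top",))
go([.4355,.2225,.08],tool(168.5))
E
```

```text
green top 275 [438.1 241.6] [ 31. 113.] yaw -3.5 mean [427.7 240.9]
orange top 644 [601.9 273.3] [ 57.3 100.3] yaw 1.3 mean [600.4 274.1]
red top 126 [399.6 107.2] [20.4 55.3] yaw -88.7 mean [400.  105.9]
 turn [-1.3 -2.7 12.2] shift [ -1.6   11.27 -10.52] rows>= 4.0
```

Green is partly hidden from the top by the arm. I'll move above it and check with the wrist camera.

Emit:
servo_tool(deltas=[-1.3,-2.7,12.2,-1.6,11.2,-3,0,-1.3,-2.7,12.2,-1.7,11.2,-6,0,-1.3,-2.7,12.2,-1.8,11.3,-10.5,0,-1.3,-2.7,12.2,-1.8,11.3,-10.5,0,-1.3,-2.7,12.2,-1.8,11.3,-10.5,0])

```text
time: 10.85
eef_pos: [0.43, 0.2224, 0.0764]
eef_rot: [-0.546, -0.445, 0.45, 0.549]
ft_force: [-1.3, -0.2, -0.3]
opening: 0.0851
```

```bash
python3 - <<'E'
from h import *
go([.4355,.2225,.004],tool(168.5))
c=cam("wrist"); save("w2",c["img"])
cartons(cen={k:C0[k] for k in ("green",)},cams=("wrist","side"))
E
```

```text
turn [ 0.1 -0.5 -0. ] shift [ 0.55  0.01 -7.24] rows>= 2.0
green wrist 11269 [433.5 221.6] [ 56.7 112.8] yaw -10.6 mean [428.4 222.6]
green side 442 [435.2 220.5] [ 62.2 112.8] yaw -10.3 mean [436.  217.3]
```

View pics/w2.png

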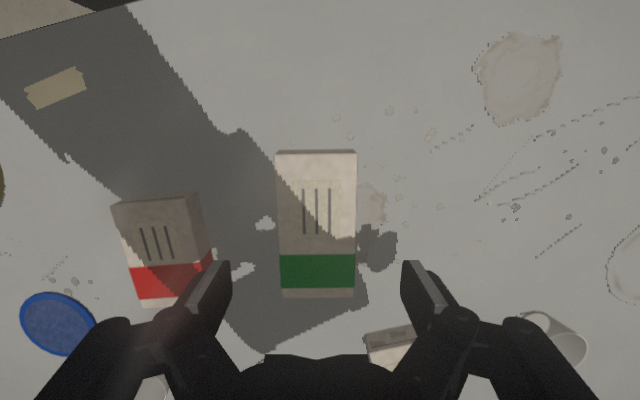

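Emit:
servo_tool(deltas=[0,-0.5,0,0.5,0,-4,0,0,-0.5,0,0.5,0,-7.2,0,0,-0.5,0,0.5,0,-7.2,0.2,0,-0.5,0,0.5,0,-7.2,0.6,0,-0.5,0,0.5,0,-7.2,0.6])

```text
time: 11.5
eef_pos: [0.4428, 0.2228, 0.0122]
eef_rot: [0.551, 0.451, -0.442, -0.545]
ft_force: [1.5, -0.5, -1.1]
opening: 0.0546
```

Emit:
servo_tool(deltas=[0,0,0,0,0,0,0.6,0,0,0,0,0,0,0.6])

```text
time: 11.7
eef_pos: [0.4448, 0.2234, 0.0142]
eef_rot: [0.552, 0.453, -0.44, -0.545]
ft_force: [-0.1, -0.8, -1.2]
opening: 0.0547
```

```bash
python3 - <<'E'
from h import *
c=cam("wrist"); save("w3",c["img"])
s=read_state(); print(s); M=R.from_quat(s["eef_rot"]).as_matrix(); print(M.round(3))
E
```

```text
{'time': 11.75, 'joint_pos': array([ 0.32606679,  0.24691519,  2.05203174, -0.00375678,  0.82371395,
       -1.03863983]), 'dq': array([0.00239175, 0.01170957, 0.01113366, 0.00241154, 0.00154693,
       0.00079289]), 'joint_torque': array([-5.64041943e-02, -3.29193377e+01, -2.23119986e+01, -9.68431734e-03,
       -8.02969420e-02, -1.62602701e-04]), 'eef_pos': array([0.44417029, 0.22319753, 0.01369788]), 'eef_rot': array([ 0.55144606,  0.45251906, -0.44065891, -0.54493438]), 'ft_force': array([-0.0999299 ,  0.33025217, -0.86296734]), 'ft_torque': array([0.03068895, 0.04024453, 0.0168559 ]), 'opening': 0.05475328889604238}
[[ 0.202  0.019 -0.979]
 [ 0.979  0.003  0.202]
 [ 0.007 -1.    -0.018]]
```

View pics/w3.png

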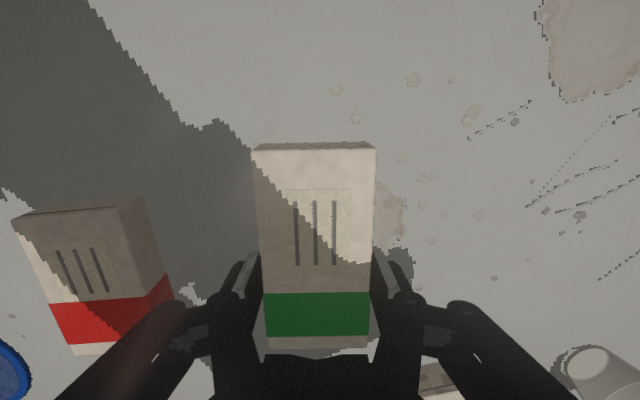

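The grasp is too high (TCP z 0.014) and about 9 mm off along the length. I'll reopen and redo it.

Emit:
servo_tool(deltas=[0,0,0,0,0,0,0.2,0,0,0,0,0,0,0,0,-1,0,-0.9,0,0,0,0,-1,0,-0.9,0,-1.1,0,0,-1,0,-0.9,0,-1.1,0])

```text
time: 12.25
eef_pos: [0.4327, 0.2226, 0.0008]
eef_rot: [0.555, 0.456, -0.437, -0.541]
ft_force: [-1.0, -1.0, 0.2]
opening: 0.0854
```

Emit:
servo_tool(deltas=[0,0,0,0,0,0,0])

```text
time: 12.35
eef_pos: [0.4322, 0.2225, 0.0002]
eef_rot: [0.555, 0.456, -0.438, -0.541]
ft_force: [-0.4, 0.1, -0.3]
opening: 0.0854
```

```bash
python3 - <<'E'
from h import *
go([.435,.2225,.003],tool(168.5)); print(read_state()["ft_force"])
E
```

```text
turn [-0.1  1.8  0.1] shift [0.28 0.   0.28] rows>= 1.0
[-0.43839011  0.12145554 -0.29154487]
```

Emit:
servo_tool(deltas=[0,1.8,0,0.3,0,0.3,0,0,1.8,0,0.3,0,0.3,0.3,0,1.8,0,0.3,0,0.3,0.6,0,1.8,0,0.3,0,0.3,0.6,0,1.8,0,0.3,0,0.3,0.6])

```text
time: 12.85
eef_pos: [0.4356, 0.2226, 0.0035]
eef_rot: [-0.548, -0.448, 0.446, 0.548]
ft_force: [0.6, 0.8, 1.7]
opening: 0.0549
```

```bash
python3 - <<'E'
from h import *
go([.435,.2225,.003],tool(168.5)); print(read_state()["ft_force"],read_state()["opening"])
E
```

```text
turn [-0.1  0.1  0.1] shift [-0.06 -0.01 -0.05] rows>= 1.0
[0.58395109 0.77827336 1.69761983] 0.05493105655568253
```

Emit:
servo_tool(deltas=[0,0,0,0,0,5,0.6,0,0,0,0,0,10,0.6,0,0,-8,0,-5,15,0.6,0,0,-16,1,-10,17,0.6,0,0,-25,2,-15,17,0.6])

```text
time: 13.35
eef_pos: [0.4529, 0.0948, 0.1731]
eef_rot: [0.632, 0.322, -0.316, -0.63]
ft_force: [0.9, -0.6, -0.4]
opening: 0.055
```

```bash
python3 - <<'E'
from h import *
go(rp(-.075,0,.085),RT)
E
```

```text
turn [ 14.3   8.9 -45.4] shift [  6.96 -34.16  -5.47] rows>= 8.0
```

Emit:
servo_tool(deltas=[14.3,8.9,-45.4,7,-34,0,0.6,14.3,8.9,-45.4,7,-34,0,0.6,14.3,8.9,-45.4,7,-34,0,0.6,14.3,8.9,-45.4,7,-34,0,0.6,14.3,8.9,-45.4,7,-34,0,0.6])

```text
time: 13.85
eef_pos: [0.5024, -0.1513, 0.1719]
eef_rot: [-0.608, -0.072, 0.084, 0.786]
ft_force: [1.2, -0.5, 0.1]
opening: 0.055
```

```bash
python3 - <<'E'
from h import *
go(rp(-.075,0,.075),RT)
E
```

```text
turn [ 1.5  0.9 -4.9] shift [ 1.96 -9.28 -6.31] rows>= 3.0
```

Emit:
servo_tool(deltas=[1.5,0.9,-4.9,2,-9.3,-1,0.6,1.5,0.9,-4.9,2,-9.3,-3,0.6,1.5,0.9,-4.9,2,-9.3,-6.3,0.6,1.5,0.9,-4.9,2,-9.3,-6.3,0.6,1.5,0.9,-4.9,2,-9.3,-6.3,0.6])

```text
time: 14.35
eef_pos: [0.521, -0.2429, 0.1075]
eef_rot: [-0.599, -0.04, 0.055, 0.798]
ft_force: [0.4, 0.3, -1.2]
opening: 0.0549
```

```bash
python3 - <<'E'
from h import *
s=read_state();print(RM.T@(s["eef_pos"]-RC),RM.T@s["ft_force"])
go(rp(-.068,0,.030),RT)
E
```

```text
[-0.07596129 -0.0008977   0.07334285] [ 0.06605754  0.46431691 -1.21107876]
 turn [-0.2 -0.2 -0. ] shift [ 0.03  0.44 -4.39] rows>= 1.0
```

Emit:
servo_tool(deltas=[-0.2,-0.2,0,0,0.2,-2,0.6,-0.2,-0.2,0,0,0.4,-4,0.6,-0.2,-0.2,0,0,0.4,-4.4,0.6,-0.2,-0.2,0,0,0.4,-4.4,0.6])

```text
time: 14.75
eef_pos: [0.5212, -0.2378, 0.0644]
eef_rot: [-0.6, -0.042, 0.055, 0.797]
ft_force: [-0.5, 0.3, -0.7]
opening: 0.0553
```

```bash
python3 - <<'E'
from h import *
s=read_state();print(RM.T@(s["eef_pos"]-RC),RM.T@s["ft_force"])
go(rp(-.055,0,.027),RT)
go(rp(-.067,0,.027),RT)
E
```

```text
[-6.88095887e-02  3.27552242e-07  3.05375650e-02] [-0.1218582  -0.46134518 -0.74157378]
 turn [-0.   0.  -0.1] shift [ 0.17 -1.22 -0.72] rows>= 1.0
 turn [-0.   0.  -0.1] shift [ 0.01 -0.08 -0.39] rows>= 1.0
```

Emit:
servo_tool(deltas=[0,0,0,0,0,-0.3,0.6,0,0,0,0.1,-0.6,-0.5,0.6,0,0,0,0.2,-1.2,-0.6,0.6,0,0,0,0.2,-1.3,-0.7,0.6])

```text
time: 15.15
eef_pos: [0.5237, -0.2472, 0.0593]
eef_rot: [-0.596, -0.041, 0.054, 0.8]
ft_force: [-0.0, 12.0, 8.5]
opening: 0.0549
```

```bash
python3 - <<'E'
from h import *
s=read_state();print(RM.T@(s["eef_pos"]-RC),RM.T@s["ft_force"])
go(rp(-.055,0,.027),RT)
E
```

```text
[-0.05818155  0.00120198  0.02834877] [-13.74720455   1.5954141    4.90935096]
 turn [-0.6 -0.   0. ] shift [-0.08 -0.28 -0.22] rows>= 1.0
```

Emit:
servo_tool(deltas=[0,0,0,0,0,-0.1,0.4,0,0,0,0,0,-0.1,0,0,0,0,0,0,-0.1,0,0,0,0,0.1,-0.7,3,0,0,0,0,0.2,-2,8,0])

```text
time: 15.65
eef_pos: [0.5229, -0.2649, 0.1346]
eef_rot: [-0.593, -0.038, 0.056, 0.802]
ft_force: [1.0, 0.5, -0.1]
opening: 0.0852
```

Emit:
servo_tool(deltas=[0,0,0,0.2,-1.5,5,0,0,0,0,0,2,9,0,-8,0,15,0,7,12,0,-15,0,30,0,12,12,0,-15,0,38,0,17,12,0])

```text
time: 16.15
eef_pos: [0.5244, -0.1047, 0.2576]
eef_rot: [-0.645, -0.156, 0.221, 0.715]
ft_force: [1.0, 0.9, -0.7]
opening: 0.0855
```

```bash
python3 - <<'E'
from h import *
go([.59,.22,.2],tool(182))
s=cam("side"); save("s4",cv2.resize(s["img"][200:400,200:460],None,fx=3,fy=3))
E
```

```text
turn [-0.1 -8.1 60.9] shift [ 6.56 32.47 -5.76] rows>= 8.0
```

View pics/s4.png

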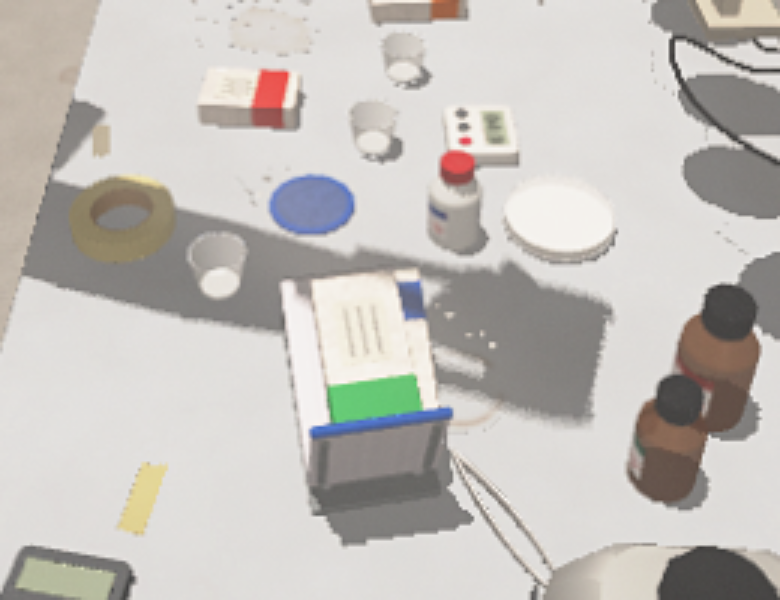

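Blue, under green, now seems shifted to the right of the bed. I'll clear the arm and measure it.

Emit:
servo_tool(deltas=[0,-8,40,-4,25,-2,0,0,-8,40,-4,25,-2,0,0,-8,40,-4,25,-2,0,0,-8,40,-4,25,-2,0,0,-8,40,-4,25,-2,0])

```text
time: 16.7
eef_pos: [0.4861, 0.1433, 0.2383]
eef_rot: [-0.56, -0.421, 0.413, 0.581]
ft_force: [0.9, -0.3, -0.3]
opening: 0.0856
```

```bash
cat >> h.py <<'E'
def rackview(n,name):
    c=cam(n); Q=cloud(c); q=(Q-RC)@RM
    m=(abs(q[...,1])<.075)&(q[...,0]>-.17)&(q[...,0]<.02)&(q[...,2]>-.02)&(q[...,2]<.13)
    im=np.zeros((600,800,3),np.uint8)
    img=c["img"]
    # rectified render: ortho, colour by image, scale 3.5 px/mm... at points
    pts=q[m]; col=img[m]
    o=np.argsort(pts[:,2]); pts=pts[o]; col=col[o]
    for p,k in zip(pts,col):
        u=int(650+p[0]*3500); v=int(300-p[1]*3500); cv2.circle(im,(u,v),4,[int(x) for x in k],-1)
    for y in (-.042,.042): cv2.line(im,(650-490,int(300-y*3500)),(650,int(300-y*3500)),(255,0,255),1)
    cv2.line(im,(160,300),(650,300),(255,0,255),1); cv2.line(im,(650,100),(650,500),(255,0,255),1)
    save(name,im); return q,m,img
E
python3 - <<'E'
from h import *
q,m,img=rackview("top","rt1")
s=cam("side"); save("s5",cv2.resize(s["img"][240:380,260:400],None,fx=4.2,fy=4.2,interpolation=cv2.INTER_CUBIC))
qq=q[m]
for lo,hi in ((.017,.031),(.04,.056)):
    d=qq[(qq[:,2]>lo)&(qq[:,2]<hi)&(qq[:,0]<-.005)]
    for x in np.arange(-.14,0,.02):
        g=d[abs(d[:,0]-x)<.008]
        if len(g): print(lo,x.round(3),len(g),(np.percentile(g[:,1],[3,97])*1000).round(1))
E
```

```text
0.017 -0.12 123 [-3.9 50.2]
0.017 -0.1 35 [32.7 50. ]
0.017 -0.08 30 [33.4 48.5]
0.017 -0.06 24 [34.3 46.7]
0.017 -0.04 28 [32.9 47.6]
0.017 -0.02 26 [33.7 45.3]
0.017 0.0 7 [-19.1  44.2]
0.04 -0.12 39 [-23.4  28.6]
0.04 -0.1 109 [-23.   30.2]
0.04 -0.08 102 [-23.7  28.7]
0.04 -0.06 99 [-23.4  29.5]
0.04 -0.04 98 [-22.6  29.8]
0.04 -0.02 103 [-22.8  31.1]
0.04 0.0 17 [-21.   24.6]
```

View pics/rt1.png

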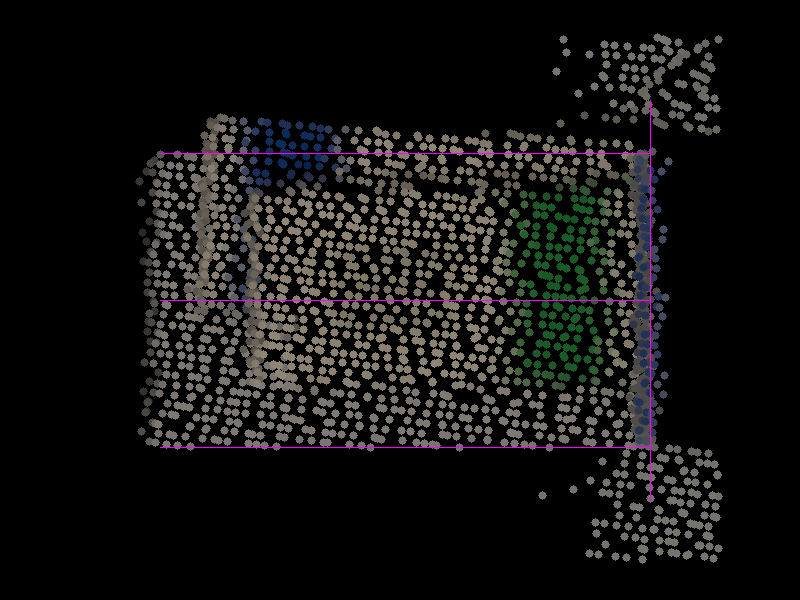

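View pics/s5.png

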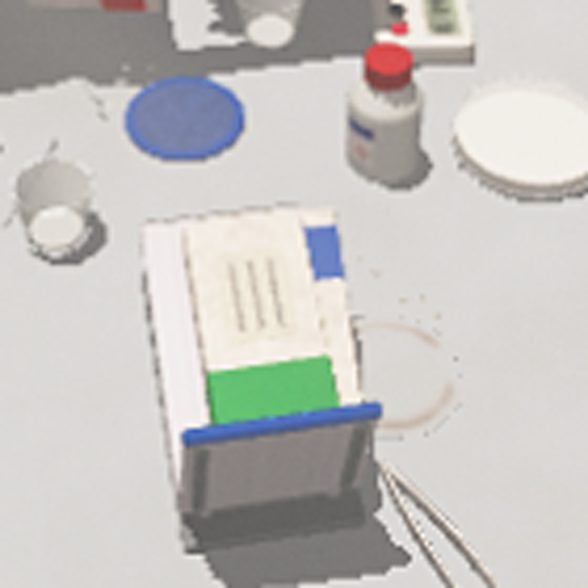

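Blue has been knocked about 20 mm across and is turned about 3°, while green stays at y≈+3 mm. I'll straddle both cartons with the gripper, square them up and carry them back to mid-width.

```bash
python3 - <<'E'
from h import *
print(rp(-.06,.0115,.11))
go(rp(-.06,.0115,.11),RT)
E
```

```text
[ 0.53669342 -0.26642732  0.13829744]
 turn [ 10.9  11.3 -64.1] shift [  5.25 -41.32  -9.94] rows>= 9.0
```

Emit:
servo_tool(deltas=[11,11.3,-64,5,-38,-3,0,11,11.3,-64,5,-38,-3,0,11,11.3,-64,5,-38,-3,0,11,11.3,-64,5,-38,-3,0,11,11.3,-64,5,-38,-3,0])

```text
time: 17.3
eef_pos: [0.5181, -0.1088, 0.2183]
eef_rot: [-0.609, -0.177, 0.183, 0.751]
ft_force: [1.5, 0.1, -0.2]
opening: 0.0852
```

```bash
python3 - <<'E'
from h import *
go(rp(-.06,.0115,.11),RT)
E
```

```text
turn [  3.8   3.9 -21.5] shift [  1.86 -15.76  -8.  ] rows>= 4.0
```

Emit:
servo_tool(deltas=[3.8,3.9,-21.5,1.9,-15.8,-4,0,3.8,3.9,-21.5,1.9,-15.8,-6,0,3.8,3.9,-21.5,1.9,-15.8,-8,0,3.8,3.9,-21.5,1.9,-15.8,-8,0,3.8,3.9,-21.5,1.9,-15.8,-8,0])

```text
time: 17.8
eef_pos: [0.5344, -0.2713, 0.1342]
eef_rot: [-0.599, -0.037, 0.053, 0.798]
ft_force: [-0.8, 0.5, -0.4]
opening: 0.0852
```

```bash
python3 - <<'E'
from h import *
s=read_state();print(RM.T@(s["eef_pos"]-RC),RM.T@s["ft_force"])
go(rp(-.06,.0115,.06),RT)
E
```

```text
[-0.05456213  0.00857973  0.10727951] [-0.45508635 -0.77076302 -0.58822036]
 turn [-0.1 -0.3  0.4] shift [ 0.04  1.85 -4.39] rows>= 1.0
```

Emit:
servo_tool(deltas=[-0.1,-0.3,0.4,0.1,1.8,-3.6,0,-0.1,-0.3,0.4,0.1,1.8,-3.6,0,-0.1,-0.3,0.4,0.1,1.8,-3.6,0])

```text
time: 18.1
eef_pos: [0.5346, -0.2526, 0.0981]
eef_rot: [-0.599, -0.04, 0.055, 0.798]
ft_force: [0.2, 0.9, 0.4]
opening: 0.0857
```

```bash
python3 - <<'E'
from h import *
s=read_state();print(RM.T@(s["eef_pos"]-RC),RM.T@s["ft_force"])
go(rp(-.06,.012,.002),RT)
c=cam("wrist"); save("w5",c["img"])
E
```

```text
[-0.06236052  0.01131611  0.06750137] [-0.99256455  0.35145085  0.17620927]
 turn [-0.1 -0.1  0. ] shift [-0.15  1.58 -6.36] rows>= 2.0
```

View pics/w5.png

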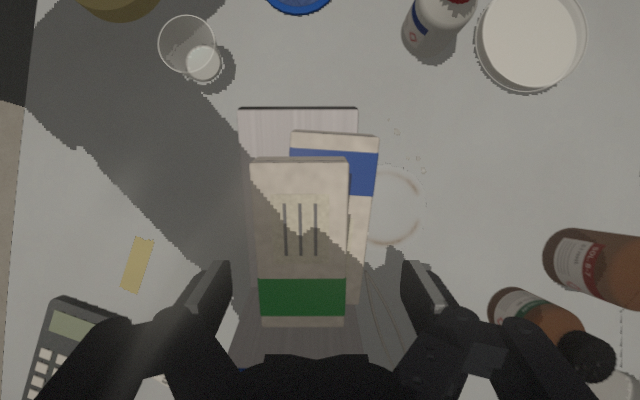

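The wrist view shows green at x 250–347 and blue out to x 372. The open fingers clear both, so I'm descending.

Emit:
servo_tool(deltas=[0,0,0,-0.1,0.8,-3,0,0,0,0,-0.1,1.5,-6,0,0,0,0,-0.1,1.6,-6.3,0,0,0,0,-0.1,1.6,-6.3,0])

```text
time: 18.55
eef_pos: [0.5354, -0.2375, 0.0376]
eef_rot: [-0.6, -0.042, 0.054, 0.797]
ft_force: [0.4, 0.3, 0.5]
opening: 0.0858
```

```bash
python3 - <<'E'
from h import *
s=read_state();print(RM.T@(s["eef_pos"]-RC),RM.T@s["ft_force"])
go(rp(-.06,.012,.002),RT)
E
```

```text
[-0.05991408  0.01414925  0.00526735] [-0.40691699  0.48468378  0.42513893]
 turn [ 0.   0.1 -0. ] shift [-0.23  0.07 -0.31] rows>= 1.0
```

Emit:
servo_tool(deltas=[0,0,0,-0.2,0,-0.3,0.1,0,0,0,-0.2,0.1,-0.3,0.2,0,0,0,-0.2,0.1,-0.3,0.3,0,0,0,-0.2,0.1,-0.3,0.5,0,0,0,-0.2,0.1,-0.3,0.5], squeeze=30)

```text
time: 19.05
eef_pos: [0.5359, -0.2389, 0.0387]
eef_rot: [-0.602, -0.044, 0.052, 0.796]
ft_force: [-0.8, -1.2, 5.6]
opening: 0.0795
```

Emit:
servo_tool(deltas=[0,0,0,0,0,0,0.6,0,0,0,0,0,0,0.6])

```text
time: 19.25
eef_pos: [0.537, -0.2393, 0.0402]
eef_rot: [-0.602, -0.045, 0.052, 0.795]
ft_force: [0.2, 1.1, -0.7]
opening: 0.0791
```

```bash
python3 - <<'E'
from h import *
s=read_state();print(RM.T@(s["eef_pos"]-RC),RM.T@s["ft_force"],s["opening"])
go(rp(-.06,.0,.002),RT)
E
```

```text
[-0.05869402  0.01545753  0.00831116] [-0.81505045  0.36732469 -0.92369208] 0.07913450736569355
 turn [ 0.3  0.6 -0. ] shift [-1.57  0.09 -0.57] rows>= 1.0
```

```bash
python3 - <<'E'
from h import *
c=cam("wrist"); save("w6",c["img"])
c=cam("side"); save("s6",cv2.resize(c["img"][240:380,260:400],None,fx=4.2,fy=4.2,interpolation=cv2.INTER_CUBIC))
E
```

```text
(no output)
```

View pics/w6.png

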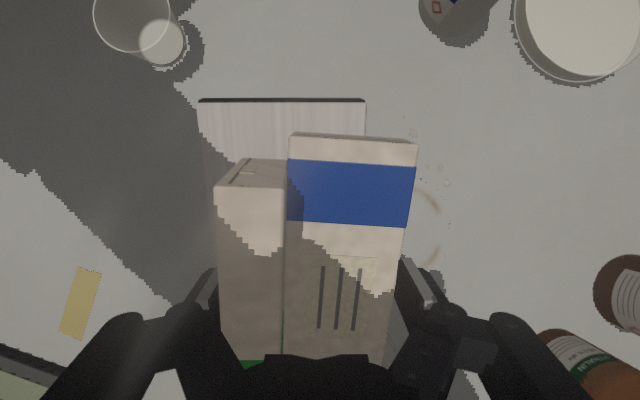

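View pics/s6.png

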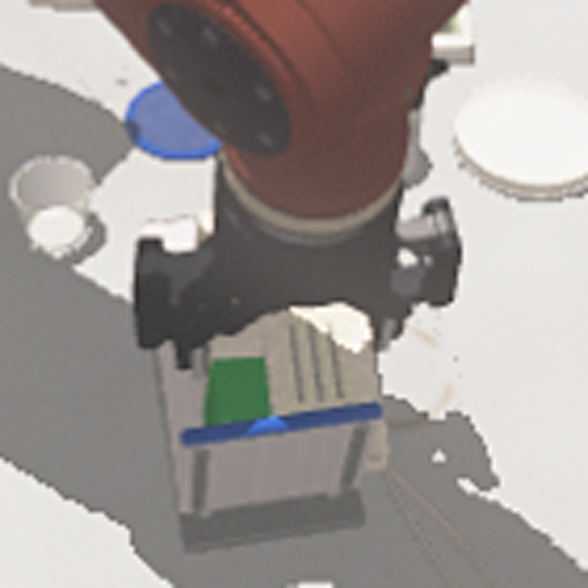

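Squeezing tipped green onto its long edge beside blue: green stands at image x 215–285 and blue lies flat at 285–410. To recover, I'll lift the standing green off and set it on the bench to lay flat, then re-centre blue.

Emit:
servo_tool(deltas=[0,0,0,0,0,0,0.2,0,0,0,0,0,0,0,0,0,0,0,0,0,0,0,0,0,0.1,-1,3.5,0,0,0,0,0.3,-2,7,0])

```text
time: 19.85
eef_pos: [0.5386, -0.2584, 0.1086]
eef_rot: [-0.601, -0.043, 0.053, 0.796]
ft_force: [0.1, -1.2, -0.6]
opening: 0.0853
```

```bash
python3 - <<'E'
from h import *
s=read_state();print(RM.T@(s["eef_pos"]-RC),RM.T@s["ft_force"],s["opening"])
q,m,img=rackview("wrist","rt2")
go(rp(-.06,-.012,.08),RT)
E
```

```text
[-0.05921108  0.01445369  0.07929543] [ 1.30184749 -0.06203091 -0.23739242] 0.0853370368210113
 turn [0.7 1.  0. ] shift [-3.12  0.19 -0.73] rows>= 1.0
```

View pics/rt2.png

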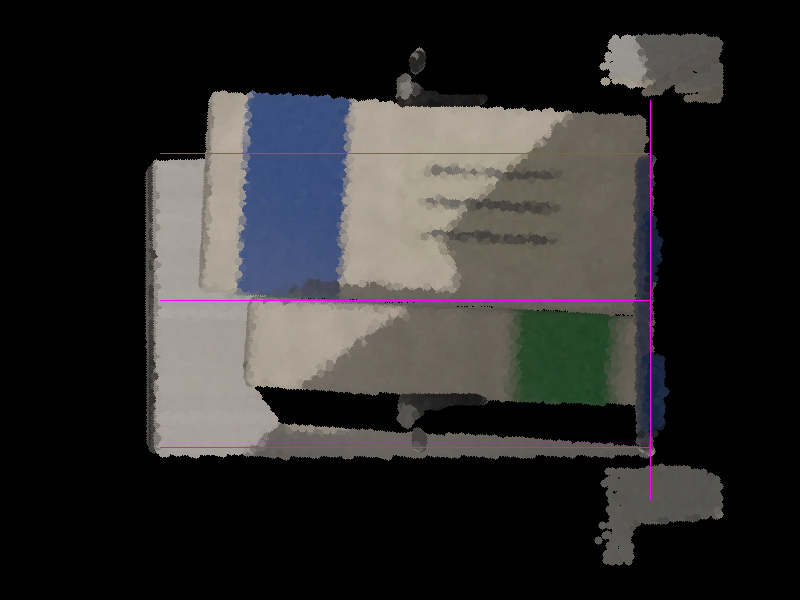

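Emit:
servo_tool(deltas=[0.7,1,-1,-3.1,0.2,-0.7,0.45,0.7,1,-1,-3.1,0.2,-0.7,0.45,0.7,1,-1,-3.1,0.2,-0.7,0.45,0.7,1,-1,-3.1,0.2,-0.7,0.45])

```text
time: 20.3
eef_pos: [0.5128, -0.2612, 0.1095]
eef_rot: [-0.6, -0.036, 0.047, 0.798]
ft_force: [0.6, 0.5, -0.6]
opening: 0.0468
```

```bash
python3 - <<'E'
from h import *
s=read_state();print(RM.T@(s["eef_pos"]-RC),s["opening"])
go(rp(-.06,-.0125,.036),RT)
E
```

```text
[-0.06013484 -0.01146204  0.07997669] 0.04679986588750315
 turn [-0.  0.  1.] shift [-0.27  1.18 -4.23] rows>= 1.0
```

Emit:
servo_tool(deltas=[0,0,0,-0.2,0.6,-2,0.45,0,0,0,-0.2,1.1,-4.1,0.45,0,0,0,-0.2,1.1,-4.1,0.45,0,0,0,-0.2,1.1,-4.1,0.7,0,0,0,-0.2,1.1,-4.1,0.85], squeeze=40)

```text
time: 20.8
eef_pos: [0.5117, -0.2508, 0.0694]
eef_rot: [-0.601, -0.036, 0.047, 0.797]
ft_force: [0.6, 1.0, 0.2]
opening: 0.0231
```

Emit:
servo_tool(deltas=[0,0,0,0,0,0,0.85,0,0,0,0,0,0,0.85,0,0,0,0,-0.7,2.5,0.85,0,0,0,0.1,-1.3,5,0.85,0,0,0,0.3,-2,9,0.85])

```text
time: 21.3
eef_pos: [0.5133, -0.2702, 0.1584]
eef_rot: [-0.6, -0.035, 0.048, 0.798]
ft_force: [-0.4, -0.5, -1.7]
opening: 0.0234
```

```bash
python3 - <<'E'
from h import *
s=read_state();print(RM.T@(s["eef_pos"]-RC),s["opening"],s["ft_force"])
c=cam("wrist"); save("w7",c["img"])
go([.44,.25,.2],tool(180))
E
```

```text
[-0.06505249 -0.01220423  0.12946069] 0.02343701307985869 [-0.38184758 -0.46035812 -1.6867268 ]
 turn [-11.7 -12.3  82.7] shift [-7.82 52.46  3.21] rows>= 11.0
```

View pics/w7.png

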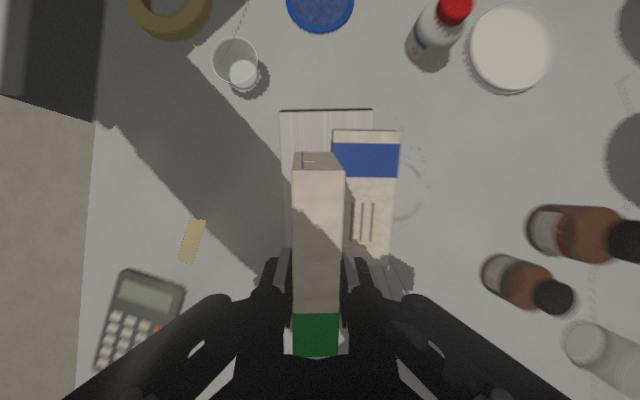

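Green is held standing on edge. I'm carrying it to the free bench area.

Emit:
servo_tool(deltas=[-11.7,-12.3,82.7,-7,49,4,0.85,-11.7,-12.3,82.7,-7,49,4,0.85,-11.7,-12.3,82.7,-7,49,4,0.85,-11.7,-12.3,82.7,-7,49,4,0.85,-11.7,-12.3,82.7,-7,49,4,0.85])

```text
time: 21.85
eef_pos: [0.4812, -0.023, 0.1851]
eef_rot: [-0.589, -0.294, 0.298, 0.691]
ft_force: [1.1, 0.5, -0.6]
opening: 0.023
```

```bash
python3 - <<'E'
from h import *
go([.44,.22,.15],tool(180))
E
```

```text
turn [-5.7 -6.1 40.3] shift [-4.12 24.3  -3.51] rows>= 5.0
```

Emit:
servo_tool(deltas=[-5.7,-6.1,40.3,-4.1,24.3,-2,0.85,-5.7,-6.1,40.3,-4.1,24.3,-2,0.85,-5.7,-6.1,40.3,-4.1,24.3,-2,0.85,-5.7,-6.1,40.3,-4.1,24.3,-2,0.85,-5.7,-6.1,40.3,-4.1,24.3,-3,0.85])

```text
time: 22.35
eef_pos: [0.4417, 0.2226, 0.1576]
eef_rot: [0.5, 0.503, -0.499, -0.497]
ft_force: [0.6, 0.3, -1.5]
opening: 0.0235
```

```bash
python3 - <<'E'
from h import *
go([.44,.22,.06],tool(180))
E
```

```text
turn [-0.1  0.4 -0.3] shift [-0.17 -0.26 -9.76] rows>= 2.0
```

Emit:
servo_tool(deltas=[0,0.4,0,-0.2,-0.2,-5,0.85,0,0.4,0,-0.2,-0.2,-10,0.85,0,0.4,0,-0.2,-0.2,-11.5,0.85,0,0.4,0,-0.2,-0.2,-11.8,0.85,0,0.4,0,-0.2,-0.2,-11.9,0.85])

```text
time: 22.85
eef_pos: [0.44, 0.2208, 0.0385]
eef_rot: [0.498, 0.502, -0.501, -0.499]
ft_force: [0.4, -0.8, 0.1]
opening: 0.0229
```

Emit:
servo_tool(deltas=[0,0,0,0,0,-0.3,0.85,0,0,0,0,0,-0.3,0.85])

```text
time: 23.05
eef_pos: [0.4413, 0.2211, 0.0375]
eef_rot: [0.498, 0.502, -0.5, -0.499]
ft_force: [-2.2, -0.6, 5.1]
opening: 0.0235
```

Emit:
servo_tool(deltas=[0,0,0,0,0,0,0.5,0,0,0,0,0,0,0.5,0,0,0,0,0,3,0.5,0,0,0,0,0,6,0.5,0,0,0,0,-4.5,6,1])

```text
time: 23.55
eef_pos: [0.4466, 0.1799, 0.1032]
eef_rot: [0.499, 0.508, -0.497, -0.496]
ft_force: [1.2, -0.4, 0.0]
opening: 0.0296
```

Emit:
servo_tool(deltas=[0,0,0,0,0,0,1,0,0,0,0,0,0,1,0,0,0,0,0,-3,1,0,0,0,0,0,-5,1,0,0,0,0,0,-5,1])

```text
time: 24.05
eef_pos: [0.4432, 0.1797, 0.0499]
eef_rot: [0.497, 0.506, -0.499, -0.497]
ft_force: [-0.8, 0.4, 0.0]
opening: 0.0
```

```bash
python3 - <<'E'
from h import *
s=read_state(); print(s["eef_pos"],s["opening"])
c=cam("side"); save("s8",c["img"][100:400,200:500])
E
```

```text
[0.44322891 0.17974183 0.04989141] 2.5728179097011674e-05
```

View pics/s8.png

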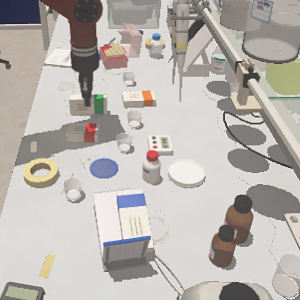

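Emit:
servo_tool(deltas=[0,0,0,0,0,-0.6,1,0,0,0,0,2,-0.6,1,0,0,0,0,3.5,-0.6,1,0,0,0,0,5,-0.6,1,0,0,0,0,6.5,-0.6,1])

```text
time: 24.6
eef_pos: [0.4453, 0.2464, 0.0461]
eef_rot: [0.498, 0.508, -0.498, -0.496]
ft_force: [0.9, 0.2, -0.8]
opening: -0.0
```

Emit:
servo_tool(deltas=[0,0,0,0,0,3,0.5,0,0,0,0,-4,8,0,0,0,0,0,-6,13,0])

```text
time: 24.9
eef_pos: [0.444, 0.1936, 0.1605]
eef_rot: [0.497, 0.507, -0.5, -0.496]
ft_force: [1.8, 0.8, 0.3]
opening: 0.043
```

```bash
python3 - <<'E'
from h import *
c=cam("side"); save("s9",c["img"][100:400,200:500])
cartons(cen=dict(green=(.44,.26),orange=C0["orange"],red=C0["red"]))
E
```

```text
orange top 642 [601.2 274.3] [ 57.5 100.3] yaw 3.3 mean [599.9 273.6]
red top 581 [434.3 105. ] [55.9 88.3] yaw -6.3 mean [434.3 104.9]
green side 409 [443.6 260.8] [ 63.1 111.5] yaw -0.4 mean [444.4 256.6]
orange side 346 [599.4 271.8] [ 59.8 100.1] yaw 3.4 mean [598.8 268.2]
red side 443 [433.7 104.6] [60.7 88.5] yaw -9.0 mean [433.8 100.2]
```

View pics/s9.png

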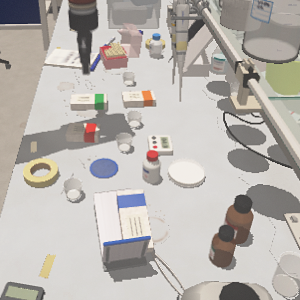

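Green now lies flat at about (0.444, 0.262). Next I'll re-grasp blue and centre it.

```bash
python3 - <<'E'
from h import *
go(rp(-.064,.027,.09),RT)
E
```

```text
turn [ 11.9  14.7 -82. ] shift [ 10.2  -44.95  -4.5 ] rows>= 10.0
```

Emit:
servo_tool(deltas=[11.9,14.7,-82,6,-40,2,0,11.9,14.7,-82,6,-40,2,0,11.9,14.7,-82,6,-40,2,0,11.9,14.7,-82,6,-40,2,0,11.9,14.7,-82,6,-40,2,0])

```text
time: 25.55
eef_pos: [0.4841, -0.0535, 0.1748]
eef_rot: [-0.589, -0.287, 0.29, 0.698]
ft_force: [0.8, 0.1, 0.1]
opening: 0.0856
```

```bash
python3 - <<'E'
from h import *
go(rp(-.064,.027,.09),RT)
E
```

```text
turn [  5.5   6.8 -39.9] shift [  6.67 -20.16  -5.46] rows>= 5.0
```

Emit:
servo_tool(deltas=[5.5,6.8,-39.9,6.7,-20.2,-1,0,5.5,6.8,-39.9,6.7,-20.2,-1,0,5.5,6.8,-39.9,6.7,-20.2,-1,0,5.5,6.8,-39.9,6.7,-20.2,-3,0,5.5,6.8,-39.9,6.7,-20.2,-5,0])

```text
time: 26.05
eef_pos: [0.5537, -0.2605, 0.1248]
eef_rot: [-0.602, -0.04, 0.05, 0.796]
ft_force: [0.6, -0.1, 0.3]
opening: 0.0855
```

Emit:
servo_tool(deltas=[0,0,0,0,0,0,0,0,0,0,0,0,0,0])

```text
time: 26.25
eef_pos: [0.5528, -0.2595, 0.1228]
eef_rot: [-0.6, -0.039, 0.051, 0.797]
ft_force: [-0.3, 0.0, -0.0]
opening: 0.0856
```

```bash
python3 - <<'E'
from h import *
s=read_state();print(RM.T@(s["eef_pos"]-RC),s["opening"])
q,m,img=rackview("wrist","rt3")
d=q[m]; d=d[(d[:,2]>.018)&(d[:,2]<.030)&(d[:,0]<-.006)]
r=cv2.minAreaRect((d[:,:2]*1000).astype(np.float32)); print(r)
go(rp(-.062,.027,.002),RT)
E
```

```text
[-0.06016755  0.02842173  0.09380122] 0.0856302592675842
((-65.7711410522461, 28.32131004333496), (56.320613861083984, 121.27088165283203), 87.99665832519531)
 turn [0.1 0.1 0.4] shift [-0.58  2.63 -8.92] rows>= 2.0
```

View pics/rt3.png

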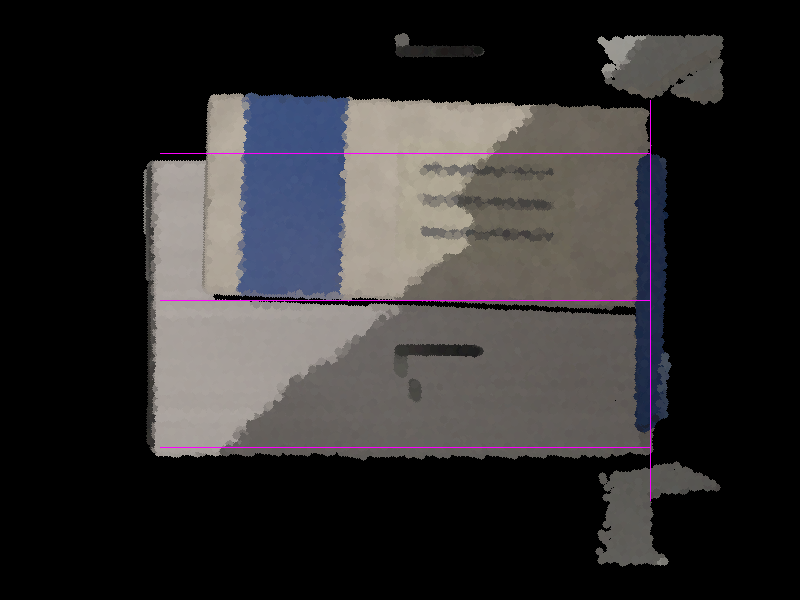

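Emit:
servo_tool(deltas=[0,0,0,-0.3,1.3,-4.5,0,0,0,0,-0.5,2.5,-8.5,0,0,0,0,-0.5,2.6,-8.9,0,0,0,0,-0.5,2.6,-8.9,0.3,0,0,0,-0.5,2.6,-8.9,0.6])

```text
time: 26.8
eef_pos: [0.5507, -0.2339, 0.0382]
eef_rot: [-0.602, -0.042, 0.051, 0.796]
ft_force: [0.7, 0.4, 1.1]
opening: 0.0592
```

Emit:
servo_tool(deltas=[0,0,0,0,0,0,0.6,0,0,0,0,0,0,0.6])

```text
time: 27.0
eef_pos: [0.5526, -0.2348, 0.0409]
eef_rot: [-0.603, -0.043, 0.049, 0.795]
ft_force: [0.9, 2.3, -1.2]
opening: 0.0545
```

```bash
python3 - <<'E'
from h import *
s=read_state();print(RM.T@(s["eef_pos"]-RC),s["opening"],RM.T@s["ft_force"])
go(rp(-.070,-.001,.012),RT)
E
```

```text
[-0.06112879  0.03153339  0.00827999] 0.05453023775028966 [-1.78451115  1.18269529 -1.73351481]
 turn [0.4 0.6 0.3] shift [-3.32  0.3   0.6 ] rows>= 1.0
```

Emit:
servo_tool(deltas=[0.4,0.6,0.3,-0.3,0.8,0.8,0.6,0.4,0.6,0.3,-1.5,0.5,0.8,0.6,0.4,0.6,0.3,-2.5,0.4,0.7,0.6,0.4,0.6,0.3,-3.3,0.3,0.6,0.6,0.4,0.6,0.3,-3.3,0.3,0.6,0.6])

```text
time: 27.5
eef_pos: [0.5174, -0.2316, 0.046]
eef_rot: [-0.599, -0.04, 0.055, 0.798]
ft_force: [-0.1, -1.1, -0.7]
opening: 0.0548
```

```bash
python3 - <<'E'
from h import *
s=read_state();print(RM.T@(s["eef_pos"]-RC),s["opening"],RM.T@s["ft_force"])
go(rp(-.070,-.001,.009),RT)
go(rp(-.057,-.001,.008),RT)
E
```

```text
[-0.07017022 -0.00288086  0.01105311] 0.054810912192248006 [ 1.27323033 -0.20931916 -0.37502211]
 turn [-0.1 -0.2  0.1] shift [ 0.18  0.07 -0.2 ] rows>= 1.0
 turn [-0.1 -0.2  0.1] shift [ 0.35 -1.14 -0.66] rows>= 1.0
```

Emit:
servo_tool(deltas=[0,-0.2,0.1,0.2,0.1,-0.2,0.6,0,-0.2,0.1,0.3,-0.5,-0.5,0.6,0,-0.2,0.1,0.3,-1.1,-0.7,0.6,0,-0.2,0.1,0.3,-1.3,-0.8,0.6,0,-0.2,0.1,0.3,-1.3,-0.8,0.6])

```text
time: 28.0
eef_pos: [0.5195, -0.2395, 0.0388]
eef_rot: [-0.594, -0.04, 0.056, 0.801]
ft_force: [-3.3, 11.5, 8.6]
opening: 0.0548
```

```bash
python3 - <<'E'
from h import *
s=read_state();print(RM.T@(s["eef_pos"]-RC),s["opening"],RM.T@s["ft_force"])
E
```

```text
[-0.06038236 -0.00187178  0.00636657] 0.0548350960021336 [-13.78838318  -1.6747268    4.945176  ]
```

Blue is against the backstop (-14 N) and the bed. I'll release it and look.

Emit:
servo_tool(deltas=[0,0,0,0,0,0,0.4,0,0,0,0,0,0,0,0,0,0,0,0,0,0,0,0,0,0.1,-1.3,4,0,0,0,0,0.3,-2.5,8.5,0])

```text
time: 28.5
eef_pos: [0.5206, -0.2635, 0.1219]
eef_rot: [-0.592, -0.038, 0.057, 0.803]
ft_force: [0.7, -0.5, 0.0]
opening: 0.0851
```

```bash
cat >> h.py <<'E'
def face(q,m,z,L):
    d=q[m]; d=d[(abs(d[:,2]-z)<.006)&(d[:,0]<-.004)&(abs(d[:,1])<.07)]
    r=cv2.minAreaRect((d[:,:2]*1000).astype(np.float32)); print("face",np.round(r[0],1),np.round(r[1],1),round(r[2],1),"upslope end x",np.percentile(d[:,0],1).round(4),"expected",-L)
E
python3 - <<'E'
from h import *
q,m,img=rackview("wrist","rt4"); face(q,m,.024,.124)
go([.4445,.2625,.2],tool(180))
E
```

```text
face [-65.   -1.9] [122.   56.8] 0.1 upslope end x -0.1254 expected -0.124
 turn [-12.1 -13.2  81.5] shift [-8.2  53.22  6.75] rows>= 11.0
```

View pics/rt4.png

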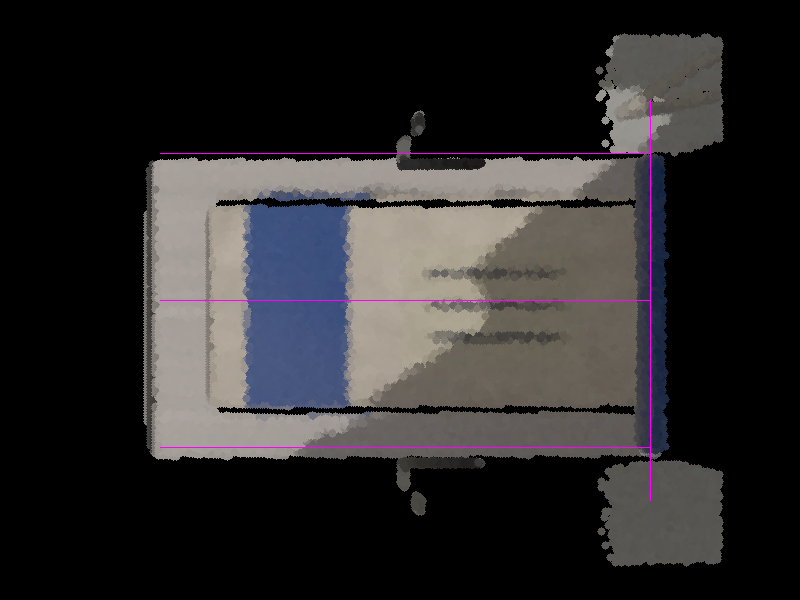

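Blue is square and centred, with its end at the backstop. Green again.

Emit:
servo_tool(deltas=[-12.1,-13.2,81.5,-6,48,7,0,-12.1,-13.2,81.5,-6,48,7,0,-12.1,-13.2,81.5,-6,48,7,0,-12.1,-13.2,81.5,-6,48,7,0,-12.1,-13.2,81.5,-6,48,7,0])

```text
time: 29.05
eef_pos: [0.4938, -0.0182, 0.1649]
eef_rot: [-0.584, -0.298, 0.305, 0.691]
ft_force: [0.3, 0.5, 0.3]
opening: 0.0855
```

```bash
python3 - <<'E'
from h import *
go([.4445,.262,.12],tool(180))
E
```

```text
turn [-5.8 -6.6 39.3] shift [-4.93 28.02 -4.49] rows>= 6.0
```

Emit:
servo_tool(deltas=[-5.8,-6.6,39.3,-4.9,28,0,0,-5.8,-6.6,39.3,-4.9,28,0,0,-5.8,-6.6,39.3,-4.9,28,0,0,-5.8,-6.6,39.3,-4.9,28,-2,0,-5.8,-6.6,39.3,-4.9,28,-5,0])

```text
time: 29.55
eef_pos: [0.4541, 0.2243, 0.138]
eef_rot: [0.5, 0.504, -0.499, -0.497]
ft_force: [2.1, 0.0, 0.3]
opening: 0.0856
```

Emit:
servo_tool(deltas=[0,0,0,0,2.5,-2,0,0,0,0,0,2.5,-2,0])

```text
time: 29.75
eef_pos: [0.4518, 0.2518, 0.1155]
eef_rot: [0.498, 0.504, -0.501, -0.497]
ft_force: [0.1, -0.1, 0.1]
opening: 0.0853
```

```bash
python3 - <<'E'
from h import *
cartons(cen=dict(green=(.444,.262)),cams=("wrist","top"))
go([.4445,.262,.002],tool(180))
E
```

```text
green wrist 8769 [441.5 260.8] [ 56.6 111.9] yaw 0.4 mean [437.1 260.8]
green top 161 [444.1 261.4] [ 55.6 112.2] yaw -0.4 mean [462.1 246.6]
 turn [-0.1  0.4 -0.4] shift [ -0.93   1.26 -11.56] rows>= 3.0
```

Emit:
servo_tool(deltas=[0,0.4,-0.4,-1,1.2,-4,0,0,0.4,-0.4,-1,1.2,-8,0,0,0.4,-0.4,-1,1.2,-11,0,0,0.4,-0.4,-1,1.2,-11.6,0,0,0.4,-0.4,-1,1.2,-11.6,0])

```text
time: 30.35
eef_pos: [0.4441, 0.2601, 0.0014]
eef_rot: [-0.5, -0.5, 0.499, 0.501]
ft_force: [-0.6, 0.2, 0.9]
opening: 0.0856
```

```bash
python3 - <<'E'
from h import *
go([.443,.2612,.002],tool(180))
E
```

```text
turn [-0.  -0.   0.1] shift [-0.11  0.11  0.06] rows>= 1.0
```

Emit:
servo_tool(deltas=[0,0,0,-0.1,0.1,0,0.3,0,0,0,-0.1,0.1,0,0.6,0,0,0,-0.1,0.1,0,0.6,0,0,0,-0.1,0.1,0,0.6,0,0,0,-0.1,0.1,0,0.6])

```text
time: 30.85
eef_pos: [0.4455, 0.2618, 0.0039]
eef_rot: [0.501, 0.501, -0.498, -0.5]
ft_force: [0.3, -0.8, 6.4]
opening: 0.0549
```

Emit:
servo_tool(deltas=[0,0,0,0,0,5,0.6,0,0,0,0,0,10,0.6,0,0,-8,0,-5,15,0.6,0,0,-16,1,-10,17,0.6,0,0,-25,2,-15,17,0.6])

```text
time: 31.35
eef_pos: [0.4634, 0.1355, 0.1745]
eef_rot: [0.598, 0.385, -0.376, -0.594]
ft_force: [1.7, 0.3, -0.5]
opening: 0.0549
```

```bash
python3 - <<'E'
from h import *
go(rp(-.075,-.0015,.085),RT)
E
```

```text
turn [ 13.7  10.7 -56.8] shift [  5.76 -38.25  -5.61] rows>= 8.0
```

Emit:
servo_tool(deltas=[13.7,10.7,-56.8,5,-36,0,0.6,13.7,10.7,-56.8,5,-36,0,0.6,13.7,10.7,-56.8,5,-36,0,0.6,13.7,10.7,-56.8,5,-36,0,0.6,13.7,10.7,-56.8,5,-36,0,0.6])

```text
time: 31.85
eef_pos: [0.4972, -0.1139, 0.174]
eef_rot: [-0.616, -0.14, 0.148, 0.761]
ft_force: [1.8, 0.8, -2.1]
opening: 0.0551
```

```bash
python3 - <<'E'
from h import *
go(rp(-.075,-.0015,.075),RT)
E
```

```text
turn [  3.8   2.9 -15.5] shift [  2.33 -13.04  -6.52] rows>= 3.0
```

Emit:
servo_tool(deltas=[3.8,2.9,-15.5,2.3,-13,0,0.6,3.8,2.9,-15.5,2.3,-13,-1,0.6,3.8,2.9,-15.5,2.3,-13,-4,0.6,3.8,2.9,-15.5,2.3,-13,-6.5,0.6,3.8,2.9,-15.5,2.3,-13,-6.5,0.6])

```text
time: 32.35
eef_pos: [0.5172, -0.2432, 0.1049]
eef_rot: [-0.598, -0.038, 0.056, 0.799]
ft_force: [-0.8, 1.0, -1.3]
opening: 0.0548
```

```bash
python3 - <<'E'
from h import *
s=read_state();print(RM.T@(s["eef_pos"]-RC),RM.T@s["ft_force"])
go(rp(-.066,-.0015,.031),RT)
q,m,img=rackview("wrist","rt5")
E
```

```text
[-0.07546759 -0.00467869  0.07083724] [-0.74008273 -0.67924564 -1.58909438]
 turn [-0.3 -0.4  0.1] shift [ 0.29  0.23 -4.09] rows>= 1.0
```

View pics/rt5.png

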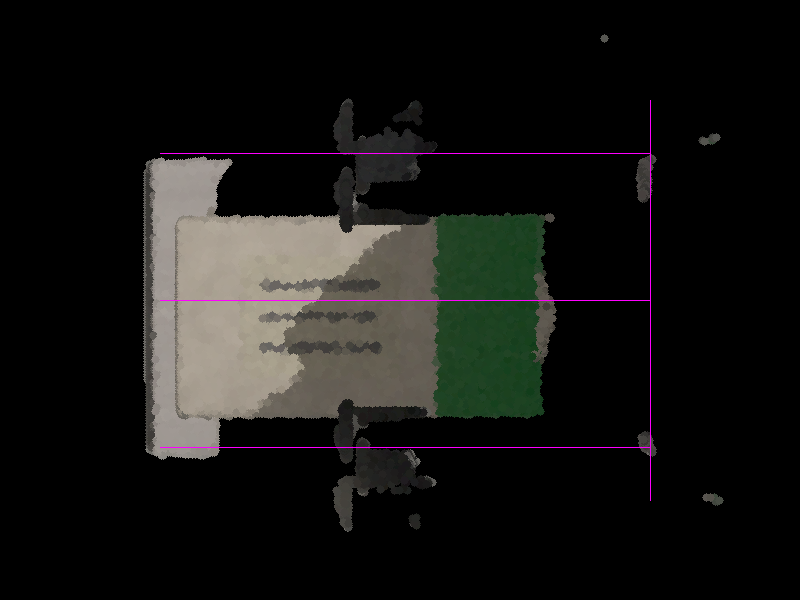

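Emit:
servo_tool(deltas=[-0.3,-0.4,0.1,0.3,0,-2,0.6,-0.3,-0.4,0.1,0.3,0.2,-4,0.6,-0.3,-0.4,0.1,0.3,0.2,-4.1,0.6,-0.3,-0.4,0.1,0.3,0.2,-4.1,0.6])

```text
time: 32.8
eef_pos: [0.522, -0.2402, 0.0675]
eef_rot: [-0.601, -0.043, 0.055, 0.797]
ft_force: [0.6, -1.4, -0.1]
opening: 0.0552
```

```bash
python3 - <<'E'
from h import *
s=read_state();print(RM.T@(s["eef_pos"]-RC),RM.T@s["ft_force"])
go(rp(-.066,-.0015,.029),RT)
go(rp(-.050,-.0015,.028),RT)
E
```

```text
[-0.06731221  0.00050951  0.03426982] [1.41892457 0.44909273 0.30750351]
 turn [ 0.1  0.2 -0.2] shift [-0.2  -0.01 -0.54] rows>= 1.0
 turn [ 0.1  0.2 -0.2] shift [ 0.   -1.5  -1.08] rows>= 1.0
```

Emit:
servo_tool(deltas=[0.1,0.2,-0.2,-0.2,0,-0.3,0.6,0.1,0.2,-0.2,-0.2,0,-0.5,0.6,0.1,0.2,-0.2,-0.1,-0.6,-0.8,0.6,0.1,0.2,-0.2,0,-1.2,-1,0.6,0.1,0.2,-0.2,0,-1.6,-1.1,0.6])

```text
time: 33.3
eef_pos: [0.522, -0.2508, 0.0581]
eef_rot: [-0.594, -0.04, 0.054, 0.802]
ft_force: [-1.6, 19.3, 12.3]
opening: 0.0554
```

```bash
python3 - <<'E'
from h import *
s=read_state();print(RM.T@(s["eef_pos"]-RC),RM.T@s["ft_force"])
E
```

```text
[-0.05463451 -0.00097164  0.02811972] [-21.9239747    1.03824338   6.44676265]
```

Emit:
servo_tool(deltas=[0,0,0,0,0.1,0,0.4,0,0,0,0,0.1,0,0,0,0,0,0,0.1,0,0,0,0,0,0.1,-1,4,0,0,0,0,0.2,-2.2,8,0])

```text
time: 33.8
eef_pos: [0.5225, -0.2723, 0.137]
eef_rot: [-0.593, -0.038, 0.055, 0.803]
ft_force: [0.7, -1.3, -0.2]
opening: 0.0851
```

```bash
python3 - <<'E'
from h import *
q,m,img=rackview("wrist","rt6"); face(q,m,.048,.112)
go([.6,.27,.2],tool(183))
E
```

```text
face [-59.6  -0.9] [111.2  56.8] 0.0 upslope end x -0.1146 expected -0.112
 turn [-11.8 -13.6  84.7] shift [ 7.26 54.79  5.36] rows>= 12.0
```

View pics/rt6.png

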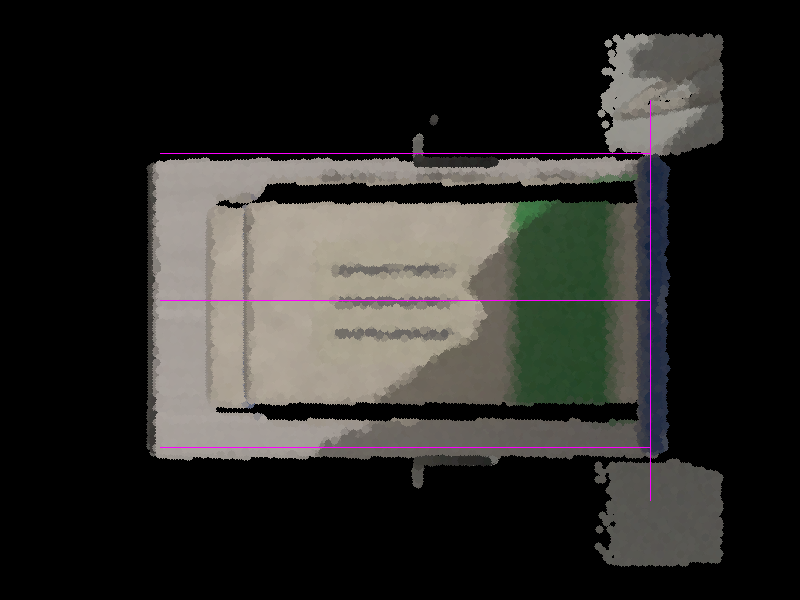

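Emit:
servo_tool(deltas=[-11.8,-13.6,84.7,-2,44,6,0,-11.8,-13.6,84.7,-2,44,6,0,-11.8,-13.6,84.7,-2,44,6,0,-11.8,-13.6,84.7,-2,44,6,0,-11.8,-13.6,84.7,-2,44,6,0])

```text
time: 34.35
eef_pos: [0.5147, -0.0249, 0.1774]
eef_rot: [-0.582, -0.298, 0.304, 0.693]
ft_force: [0.7, 0.0, -0.4]
opening: 0.0853
```

```bash
python3 - <<'E'
from h import *
go([.6,.273,.14],tool(183))
E
```

```text
turn [-6.  -7.1 42.4] shift [ 8.53 29.79 -3.74] rows>= 7.0
```

Emit:
servo_tool(deltas=[-6,-7,42.4,0,15,0,0,-6,-7,42.4,0,15,0,0,-6,-7,42.4,0,15,0,0,-6,-7,42.4,4,20,-1,0,-6,-7,42.4,8.5,25,-2,0])

```text
time: 34.85
eef_pos: [0.5784, 0.2022, 0.1629]
eef_rot: [-0.488, -0.512, 0.512, 0.488]
ft_force: [0.1, -1.0, 0.3]
opening: 0.0855
```

Emit:
servo_tool(deltas=[0,0,2,2.5,8,-5,0,0,0,2,2.5,8,-5,0,0,0,2,2.5,8,-5,0])

```text
time: 35.15
eef_pos: [0.601, 0.2856, 0.1066]
eef_rot: [-0.476, -0.519, 0.523, 0.479]
ft_force: [-1.1, -0.1, -0.8]
opening: 0.0854
```

```bash
python3 - <<'E'
from h import *
cartons(cen=dict(orange=(.6,.273)),cams=("wrist","side"))
go([.6,.273,.002],tool(183))
E
```

```text
orange wrist 8195 [598.  273.2] [ 56.7 100.5] yaw 3.4 mean [594.4 272.9]
orange side 346 [599.2 270.9] [58.9 99.6] yaw 4.4 mean [599.1 268.4]
 turn [ 0.1 -0.2 -1.8] shift [ -0.26  -0.93 -10.89] rows>= 3.0
```

Emit:
servo_tool(deltas=[0,0,-1.5,-0.4,-0.9,-4,0,0,0,-1.5,-0.4,-0.9,-8,0,0,0,-1.5,-0.4,-0.9,-10.9,0,0,0,-1.5,-0.4,-0.9,-10.9,0,0,0,-1.5,-0.4,-0.9,-10.9,0])

```text
time: 35.75
eef_pos: [0.5995, 0.2721, 0.0034]
eef_rot: [-0.486, -0.513, 0.515, 0.485]
ft_force: [0.2, 0.2, 0.9]
opening: 0.0855
```

```bash
python3 - <<'E'
from h import *
go([.599,.273,.002],tool(183.4))
E
```

```text
turn [ 0.1 -0.1  0.1] shift [-0.05  0.09 -0.14] rows>= 1.0
```

Emit:
servo_tool(deltas=[0,0,0,0,0.1,-0.1,0.3,0,0,0,0,0.1,-0.1,0.6,0,0,0,0,0.1,-0.1,0.6,0,0,0,0,0.1,-0.1,0.6,0,0,0,0,0.1,-0.1,0.6])

```text
time: 36.25
eef_pos: [0.6022, 0.2737, 0.006]
eef_rot: [0.487, 0.515, -0.513, -0.484]
ft_force: [-0.0, -0.5, 6.4]
opening: 0.0551
```

Emit:
servo_tool(deltas=[0,0,0,0,0,5,0.6,0,0,0,0,0,10,0.6,0,0,-8,-4,-2,14,0.6,0,0,-16,-8,-5,17,0.6,0,0,-25,-11,-9,18,0.6])

```text
time: 36.75
eef_pos: [0.5053, 0.1987, 0.184]
eef_rot: [0.587, 0.4, -0.395, -0.583]
ft_force: [1.2, -0.6, -1.3]
opening: 0.0551
```

```bash
python3 - <<'E'
from h import *
go(rp(-.075,-.0015,.11),RT)
E
```

```text
turn [ 13.5  10.9 -60.2] shift [  1.66 -45.26  -4.15] rows>= 10.0
```

Emit:
servo_tool(deltas=[13.5,10.9,-60.2,-1,-40,0,0.6,13.5,10.9,-60.2,-1,-40,0,0.6,13.5,10.9,-60.2,-1,-40,0,0.6,13.5,10.9,-60.2,-1,-40,0,0.6,13.5,10.9,-60.2,-1,-40,0,0.6])

```text
time: 37.25
eef_pos: [0.4986, -0.0539, 0.1835]
eef_rot: [-0.616, -0.159, 0.168, 0.753]
ft_force: [1.2, 0.5, -1.2]
opening: 0.0553
```

Emit:
servo_tool(deltas=[6,5,-26,2,-14,0,0.6,6,5,-26,2,-14,0,0.6,6,5,-26,2,-14,0,0.6])

```text
time: 37.55
eef_pos: [0.5188, -0.1967, 0.1842]
eef_rot: [-0.591, -0.001, 0.019, 0.807]
ft_force: [1.3, -0.2, -1.1]
opening: 0.0549
```

```bash
python3 - <<'E'
from h import *
s=read_state();print(RM.T@(s["eef_pos"]-RC))
go(rp(-.075,-.0015,.10),RT)
E
```

```text
[-0.14137293  0.00323634  0.13439115]
 turn [-1.4 -1.3  6. ] shift [ 0.27 -5.44 -5.14] rows>= 2.0
```

Emit:
servo_tool(deltas=[-1.4,-1.3,6,0.3,-5.4,-2,0.6,-1.4,-1.3,6,0.3,-5.4,-5.1,0.6,-1.4,-1.3,6,0.3,-5.4,-5.1,0.6,-1.4,-1.3,6,0.3,-5.4,-5.1,0.6])

```text
time: 37.95
eef_pos: [0.5209, -0.2498, 0.1325]
eef_rot: [-0.599, -0.04, 0.055, 0.798]
ft_force: [0.1, -1.1, -2.7]
opening: 0.0547
```

```bash
python3 - <<'E'
from h import *
s=read_state();print(RM.T@(s["eef_pos"]-RC),RM.T@s["ft_force"])
go(rp(-.062,-.0015,.058),RT)
q,m,img=rackview("wrist","rt7")
E
```

```text
[-0.07631171 -0.00187668  0.0992937 ] [ 1.80502313 -0.06903043 -2.28224098]
 turn [-0.2 -0.1  0. ] shift [ 0.07 -0.23 -4.36] rows>= 1.0
```

View pics/rt7.png

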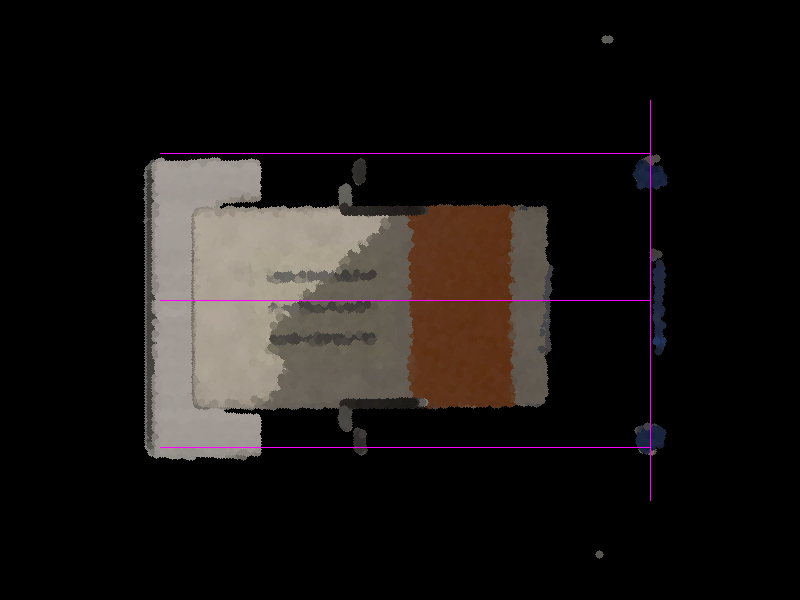

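Emit:
servo_tool(deltas=[-0.2,-0.1,0,0,-0.1,-2,0.6,-0.2,-0.1,0,0,-0.2,-4.2,0.6,-0.2,-0.1,0,0,-0.2,-4.4,0.6,-0.2,-0.1,0,0,-0.2,-4.4,0.6])

```text
time: 38.4
eef_pos: [0.5223, -0.2509, 0.0909]
eef_rot: [-0.601, -0.042, 0.054, 0.796]
ft_force: [0.1, -0.3, -0.6]
opening: 0.0549
```

```bash
python3 - <<'E'
from h import *
s=read_state();print(RM.T@(s["eef_pos"]-RC),RM.T@s["ft_force"])
go(rp(-.045,-.0015,.054),RT)
E
```

```text
[-0.06354543 -0.00064422  0.05969399] [ 0.47035567  0.07117849 -0.46159858]
 turn [ 0.1  0.1 -0.1] shift [ 0.14 -1.62 -1.06] rows>= 1.0
```

Emit:
servo_tool(deltas=[0.1,0.1,-0.1,0,0,-0.3,0.6,0.1,0.1,-0.1,0,-0.1,-0.5,0.6,0.1,0.1,-0.1,0.1,-0.7,-0.8,0.6,0.1,0.1,-0.1,0.1,-1.3,-1,0.6,0.1,0.1,-0.1,0.1,-1.6,-1.1,0.6])

```text
time: 38.9
eef_pos: [0.5238, -0.2639, 0.0812]
eef_rot: [-0.597, -0.041, 0.053, 0.8]
ft_force: [1.0, 13.3, 8.5]
opening: 0.0549
```

```bash
python3 - <<'E'
from h import *
s=read_state();print(RM.T@(s["eef_pos"]-RC),RM.T@s["ft_force"])
E
```

```text
[-0.04831807 -0.00096679  0.05392758] [-14.84722865   2.73980252   4.58880433]
```

Emit:
servo_tool(deltas=[0,0,0,0,0,0,0.4,0,0,0,0,0,0,0,0,0,0,0,0,0,0,0,0,0,0.1,-1,4,0,0,0,0,0.2,-2.2,8,0])

```text
time: 39.4
eef_pos: [0.5245, -0.2851, 0.1602]
eef_rot: [-0.595, -0.039, 0.054, 0.801]
ft_force: [0.1, -0.7, 0.6]
opening: 0.0856
```

```bash
python3 - <<'E'
from h import *
q,m,img=rackview("wrist","rt8"); face(q,m,.072,.1)
go([.434,.105,.14],tool(174))
E
```

```text
face [-52.9  -1.4] [97.7 56.8] 0.1 upslope end x -0.1013 expected -0.1
 turn [-12.4 -12.   75.8] shift [-9.51 39.58 -2.98] rows>= 10.0
```

View pics/rt8.png

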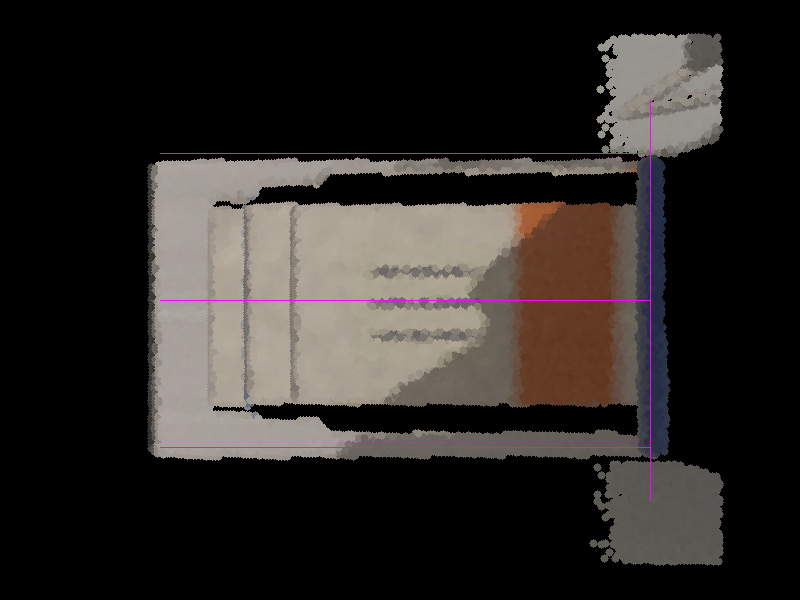

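The three-carton stack is good. Red is next.

Emit:
servo_tool(deltas=[-12.4,-12,75.8,-6,38,3,0,-12.4,-12,75.8,-6,38,3,0,-12.4,-12,75.8,-6,38,3,0,-12.4,-12,75.8,-6,38,3,0,-12.4,-12,75.8,-6,38,3,0])

```text
time: 39.95
eef_pos: [0.4886, -0.0387, 0.187]
eef_rot: [-0.591, -0.298, 0.302, 0.686]
ft_force: [0.6, 0.0, 0.4]
opening: 0.0854
```

```bash
python3 - <<'E'
from h import *
go([.434,.105,.12],tool(173.5))
E
```

```text
turn [-5.6 -5.5 33.1] shift [-5.46 14.37 -6.7 ] rows>= 4.0
```

Emit:
servo_tool(deltas=[-5.6,-5.5,33.1,-5.5,14.4,-1,0,-5.6,-5.5,33.1,-5.5,14.4,-3,0,-5.6,-5.5,33.1,-5.5,14.4,-6.5,0,-5.6,-5.5,33.1,-5.5,14.4,-6.5,0,-5.6,-5.5,33.1,-5.5,14.4,-6.5,0])

```text
time: 40.45
eef_pos: [0.4294, 0.1073, 0.1192]
eef_rot: [-0.525, -0.471, 0.474, 0.528]
ft_force: [-0.6, 0.0, 0.0]
opening: 0.0854
```

```bash
python3 - <<'E'
from h import *
cartons(cen=dict(red=(.434,.105)),cams=("wrist","side"))
go([.433,.1045,.002],tool(173.3))
E
```

```text
red wrist 6455 [431.2 103.9] [56.7 88.4] yaw -6.1 mean [428.3 104.3]
red side 446 [433.4 103.3] [60.2 87.4] yaw -6.6 mean [433.6 100.1]
 turn [ 0.   0.  -0.2] shift [ -0.08  -0.09 -12.03] rows>= 3.0
```

Emit:
servo_tool(deltas=[0,0,0,-0.1,-0.1,-4,0,0,0,0,-0.1,-0.1,-8,0,0,0,0,-0.1,-0.1,-12,0,0,0,0,-0.1,-0.1,-12,0,0,0,0,-0.1,-0.1,-12,0])

```text
time: 41.05
eef_pos: [0.4341, 0.1033, 0.003]
eef_rot: [0.529, 0.47, -0.47, -0.528]
ft_force: [0.2, -0.1, 0.3]
opening: 0.0853
```

```bash
python3 - <<'E'
from h import *
go([.433,.1045,.002],tool(173.5))
E
```

```text
turn [0.  0.  0.2] shift [-0.11  0.12 -0.1 ] rows>= 1.0
```

Emit:
servo_tool(deltas=[0,0,0,-0.1,0.1,-0.1,0.3,0,0,0,-0.1,0.1,-0.1,0.6,0,0,0,-0.1,0.1,-0.1,0.6,0,0,0,-0.1,0.1,-0.1,0.6,0,0,0,-0.1,0.1,-0.1,0.6])

```text
time: 41.55
eef_pos: [0.4363, 0.1044, 0.0049]
eef_rot: [0.53, 0.472, -0.468, -0.527]
ft_force: [0.3, -1.4, 7.1]
opening: 0.0551
```

Emit:
servo_tool(deltas=[0,0,0,0,0,5,0.6,0,0,0,0,0,10,0.6,0,0,-8,2,-4,15,0.6,0,0,-16,3,-8,18,0.6,0,0,-25,5,-12,20,0.6])

```text
time: 42.05
eef_pos: [0.4807, -0.0017, 0.2003]
eef_rot: [0.62, 0.348, -0.342, -0.614]
ft_force: [-0.1, -0.1, -1.9]
opening: 0.0549
```

```bash
python3 - <<'E'
from h import *
go(rp(-.075,-.0015,.13),RT)
E
```

```text
turn [ 14.4   9.6 -50.3] shift [  4.19 -25.77  -3.86] rows>= 7.0
```

Emit:
servo_tool(deltas=[14.4,9.6,-50.3,4,-20,0,0.6,14.4,9.6,-50.3,4,-20,0,0.6,14.4,9.6,-50.3,4,-20,0,0.6,14.4,9.6,-50.3,4,-20,0,0.6,14.4,9.6,-50.3,4,-20,0,0.6])

```text
time: 42.55
eef_pos: [0.5219, -0.2079, 0.2018]
eef_rot: [-0.616, -0.101, 0.109, 0.773]
ft_force: [0.6, 0.8, -1.1]
opening: 0.0551
```

```bash
python3 - <<'E'
from h import *
go(rp(-.07,-.0015,.12),RT)
E
```

```text
turn [ 3.   1.9 -9.2] shift [ 0.09 -5.35 -5.11] rows>= 2.0
```

Emit:
servo_tool(deltas=[3,1.9,-9.2,0.1,-5.3,-2,0.6,3,1.9,-9.2,0.1,-5.3,-5,0.6,3,1.9,-9.2,0.1,-5.3,-5,0.6,3,1.9,-9.2,0.1,-5.3,-5,0.6])

```text
time: 42.95
eef_pos: [0.5222, -0.2601, 0.1516]
eef_rot: [-0.599, -0.041, 0.054, 0.798]
ft_force: [-0.3, 0.7, -0.8]
opening: 0.0549
```

```bash
python3 - <<'E'
from h import *
s=read_state();print(RM.T@(s["eef_pos"]-RC),RM.T@s["ft_force"])
go(rp(-.056,-.0015,.081),RT)
E
```

```text
[-0.07161474 -0.00203234  0.12046981] [-0.45541727 -0.15928056 -1.00398421]
 turn [-0.1 -0.1  0. ] shift [ 0.11 -0.4  -4.22] rows>= 1.0
```

Emit:
servo_tool(deltas=[-0.1,-0.1,0,0,-0.2,-2,0.6,-0.1,-0.1,0,0,-0.4,-4,0.6,-0.1,-0.1,0,0,-0.4,-4.2,0.6,-0.1,-0.1,0,0,-0.4,-4.2,0.6])

```text
time: 43.35
eef_pos: [0.5228, -0.2629, 0.111]
eef_rot: [-0.6, -0.042, 0.054, 0.797]
ft_force: [-0.7, -0.2, -2.0]
opening: 0.0552
```

```bash
python3 - <<'E'
from h import *
s=read_state();print(RM.T@(s["eef_pos"]-RC),RM.T@s["ft_force"])
go(rp(-.038,-.0015,.077),RT)
E
```

```text
[-0.05761588 -0.00183477  0.08224877] [ 0.68435213 -0.67621181 -1.87564626]
 turn [-0.   0.1 -0.1] shift [ 0.27 -1.72 -1.05] rows>= 1.0
```

Emit:
servo_tool(deltas=[0,0.1,-0.1,0,0,-0.3,0.6,0,0.1,-0.1,0,-0.1,-0.5,0.6,0,0.1,-0.1,0.1,-0.7,-0.8,0.6,0,0.1,-0.1,0.2,-1.3,-1,0.6,0,0.1,-0.1,0.2,-1.7,-1.1,0.6])

```text
time: 43.85
eef_pos: [0.5251, -0.2767, 0.1014]
eef_rot: [-0.596, -0.04, 0.054, 0.8]
ft_force: [-0.9, 15.4, 10.0]
opening: 0.0549
```

```bash
python3 - <<'E'
from h import *
s=read_state();print(RM.T@(s["eef_pos"]-RC),RM.T@s["ft_force"])
E
```

```text
[-0.04158229 -0.00138861  0.07690341] [-17.56189876   1.17385547   5.3956521 ]
```

Emit:
servo_tool(deltas=[0,0,0,0,0,0,0.4,0,0,0,0,0,0,0,0,0,0,0,0,0,0,0,0,0,0.1,-1,4,0,0,0,0,0.2,-2.2,8,0])

```text
time: 44.35
eef_pos: [0.5259, -0.298, 0.1803]
eef_rot: [-0.595, -0.039, 0.055, 0.801]
ft_force: [-0.1, -1.5, 0.8]
opening: 0.0853
```

```bash
python3 - <<'E'
from h import *
q,m,img=rackview("wrist","rt9"); face(q,m,.096,.088)
for l in ("top","side"): print(l,[(np.round(k["pixel"]).tolist(),round(k["p"],2)) for k in mark_of(l,"cup_0_c")])
c=cam("side"); save("s10",cv2.resize(c["img"][150:350,230:430],None,fx=3,fy=3,interpolation=cv2.INTER_CUBIC))
c=cam("top"); save("t10",cv2.resize(c["img"][160:280,190:430],None,fx=3.3,fy=3.3,interpolation=cv2.INTER_CUBIC))
go([.4235,-.119,.15],tool(150))
E
```

```text
face [-47.   -1.6] [86.  56.8] 0.3 upslope end x -0.0895 expected -0.088
top [([388.0, 248.0], 0.44)]
side [([270.0, 288.0], 0.74)]
 turn [-14.3  -9.6  51.9] shift [-10.34  18.    -3.13] rows>= 7.0
```

View pics/rt9.png

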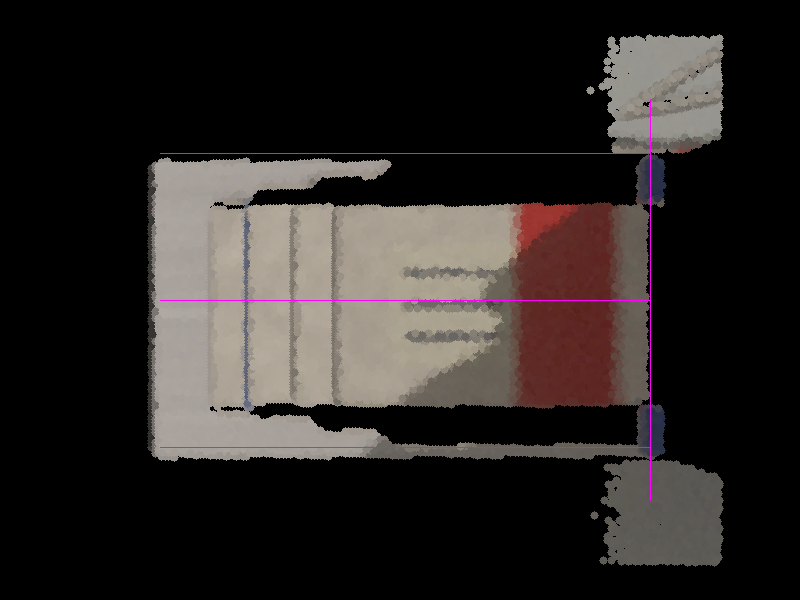

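View pics/s10.png

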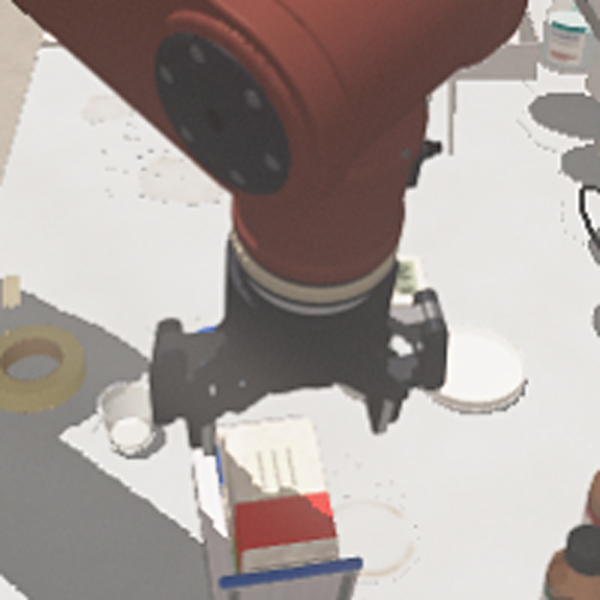

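View pics/t10.png

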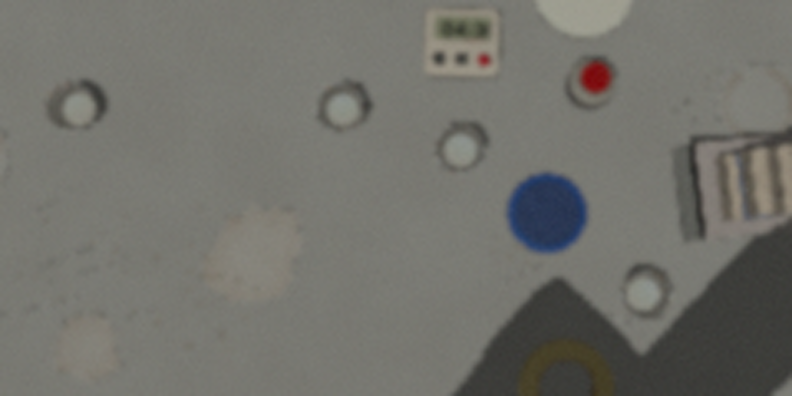

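All four cartons are stacked square, with the steps visible at x≈-124, -114, -101 and -89 mm, and the ends at the backstop. Now the cups, starting with the one nearest the rack.

```bash
python3 - <<'E'
from h import *
c=cam("top")
for n,px in dict(A=(213.9,193),B=(293.9,193.3),C=(329.7,205.5),D=(385.2,248.5),coaster=(355.8,224.5)).items(): print(n,at_z(c,px,.003)[0].round(4))
go([.4235,-.119,.14],tool(135))
E
```

```text
A [0.5752 0.3928 0.003 ]
B [0.5785 0.1527 0.003 ]
C [0.5442 0.0458 0.003 ]
D [ 0.4207 -0.1196  0.003 ]
coaster [ 0.4896 -0.0321  0.003 ]
 turn [-15.2  -7.6  37. ] shift [-10.28  17.92  -4.02] rows>= 5.0
```

Emit:
servo_tool(deltas=[-15.2,-7.6,37,-10.3,18,1,0,-15.2,-7.6,37,-10.3,18,1,0,-15.2,-7.6,37,-10.3,18,0,0,-15.2,-7.6,37,-10.3,18,-2,0,-15.2,-7.6,37,-10.3,18,-4,0])

```text
time: 45.15
eef_pos: [0.4197, -0.1141, 0.138]
eef_rot: [-0.651, -0.272, 0.274, 0.653]
ft_force: [0.5, -0.6, -0.3]
opening: 0.0852
```

Emit:
servo_tool(deltas=[0,0,0,0,0,0,0,0,0,0,0,0,0,0])

```text
time: 45.35
eef_pos: [0.4181, -0.1129, 0.1365]
eef_rot: [-0.65, -0.271, 0.274, 0.654]
ft_force: [0.4, 0.5, 1.1]
opening: 0.0854
```

```bash
python3 - <<'E'
from h import *
c=cam("wrist"); save("w10",c["img"]); P=cloud(c)
print([ (np.round(k["pixel"],1).tolist(),round(k["p"],2),at_z(c,k["pixel"],.0175)[0].round(4)) for k in mark_of("wrist","cup_0_c")])
print([ (np.round(k["pixel"],1).tolist(),round(k["p"],2),at_z(c,k["pixel"],.004)[0].round(4)) for k in mark_of("wrist","coaster_top")])
hsv=cv2.cvtColor(c["img"],cv2.COLOR_RGB2HSV)
for n in ("wrist","top","side"):
    cc=c if n=="wrist" else cam(n); h=cv2.cvtColor(cc["img"],cv2.COLOR_RGB2HSV); Q=cloud(cc)
    k=(h[...,0]>100)&(h[...,0]<130)&(h[...,1]>110)&(np.hypot(Q[...,0]-.49,Q[...,1]+.03)<.055)&(Q[...,2]<.02)
    if k.sum()>20:
        v,u=np.nonzero(k); w=at_z(cc,np.c_[u,v],.004)[:,:2]; (x,y),r=cv2.minEnclosingCircle((w*1000).astype(np.float32)); print(n,k.sum(),w.mean(0).round(4),x,y,r)
go([.4235,-.119,.14],tool(135))
E
```

```text
[([313.0, 200.9], 0.67, array([ 0.4175, -0.1167,  0.0175]))]
[([427.7, 184.8], 0.68, array([ 0.4859, -0.0296,  0.004 ])), ([537.2, 173.2], 0.65, array([0.5508, 0.0532, 0.004 ]))]
wrist 1121 [ 0.4847 -0.0312] 487.65594482421875 -31.51895523071289 35.13215255737305
top 409 [ 0.4907 -0.0306] 490.4522705078125 -30.31026268005371 33.65711212158203
side 69 [ 0.4959 -0.0323] 490.6873474121094 -30.070653915405273 34.10792541503906
 turn [-0.  -0.  -0.3] shift [ 0.21 -0.32  0.08] rows>= 1.0
```

View pics/w10.png

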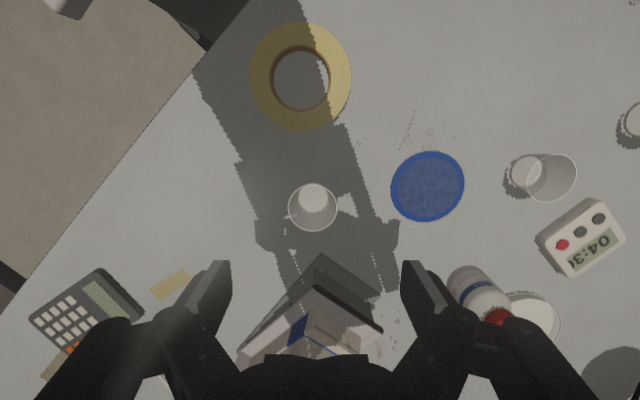

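The coaster is at about (0.490, -0.031). The cup below shows its rim around (313,206) and its foot at (313,198). Descending on it.

Emit:
servo_tool(deltas=[0,0,0,-0.1,-0.2,-4,0,0,0,0,-0.1,-0.2,-8,0,0,0,0,-0.1,-0.2,-8,0,0,0,0,-0.1,-0.2,-8,0], squeeze=20)

```text
time: 46.0
eef_pos: [0.4204, -0.1183, 0.0593]
eef_rot: [-0.652, -0.271, 0.272, 0.653]
ft_force: [-0.3, 1.0, 0.7]
opening: 0.0857
```

```bash
python3 - <<'E'
from h import *
c=cam("wrist"); save("w11",c["img"]); 
M=R.from_quat(read_state()["eef_rot"]).as_matrix()
print(read_state()["eef_pos"], proj(c,read_state()["eef_pos"]))
go([.420,-.118,.019],tool(135))
E
```

```text
[ 0.42178733 -0.11876692  0.06068631] [[317.04479161 266.23361648]]
 turn [ 0.   0.1 -0.2] shift [-0.18  0.08 -4.17] rows>= 1.0
```

View pics/w11.png

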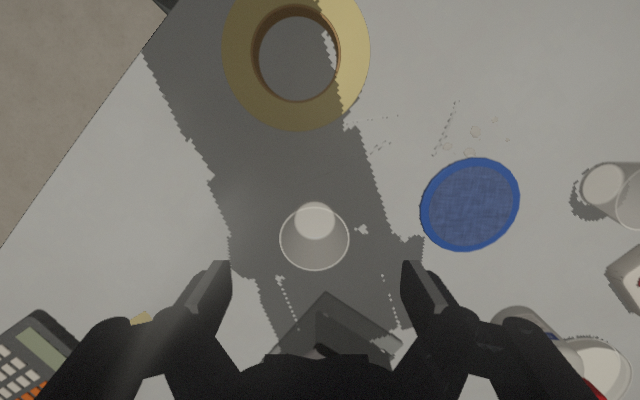

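```bash
cat >> h.py <<'E'
def rel(px,z,c=None):
    """position of pixel at height z relative to TCP, in tool x (jaw) and tool z (camera side), mm, and world"""
    c=c or cam("wrist"); s=read_state(); M=R.from_quat(s["eef_rot"]).as_matrix(); w=at_z(c,px,z)[0]; d=w-s["eef_pos"]
    print(px,"world",w.round(4),"jaw",round(d@M[:,0]*1000,1),"camside",round(d@M[:,2]*1000,1)); return w
E
python3 - <<'E'
from h import *
c=cam("wrist"); rel((314,238.5),.035,c); rel((315,221),.0015,c)
E
```

```text
(314, 238.5) world [ 0.4192 -0.1179  0.035 ] jaw -1.6 camside 3.2
(315, 221) world [ 0.4207 -0.1187  0.0015] jaw -1.1 camside 1.6
```

Emit:
servo_tool(deltas=[0,0.1,-0.2,-0.2,0.1,-4.2,0,0,0.1,-0.2,-0.2,0.1,-4.2,0,0,0.1,-0.2,-0.2,0.1,-4.2,0,0,0.1,-0.2,-0.2,0.1,-4.2,0.4,0,0.1,-0.2,-0.2,0.1,-4.2,0.7])

```text
time: 46.6
eef_pos: [0.4223, -0.1188, 0.0215]
eef_rot: [0.655, 0.272, -0.27, -0.651]
ft_force: [0.7, -0.4, 0.4]
opening: 0.0594
```

Emit:
servo_tool(deltas=[0,0,0,0,0,0,0.7,0,0,0,0,0,0,0.7,0,0,0,0,0,0,0.7])

```text
time: 46.9
eef_pos: [0.4235, -0.1193, 0.023]
eef_rot: [0.655, 0.273, -0.269, -0.651]
ft_force: [-1.6, 1.2, 6.8]
opening: 0.0418
```

```bash
python3 - <<'E'
from h import *
c=cam("wrist"); save("w12",c["img"]); 
print(read_state()["eef_pos"],read_state()["opening"])
E
```

```text
[ 0.42348731 -0.11933152  0.02300021] 0.04203572144086348
```

View pics/w12.png

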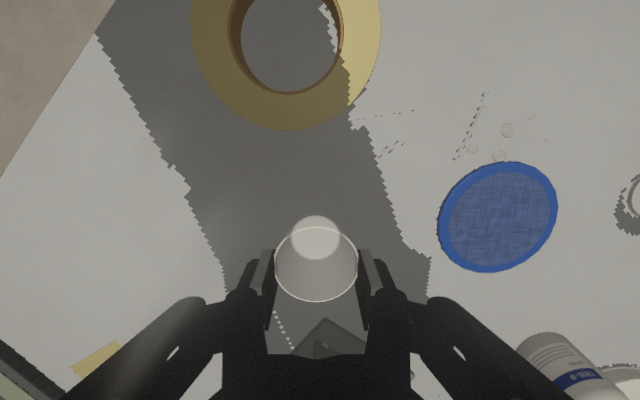

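The cup is held, with its rim at about (316,265). Moving over to the coaster.

```bash
python3 - <<'E'
from h import *
c=cam("wrist"); rel((316,265),.035,c); rel((316,237),.0015,c); rel((497,217),.004,c)
E
```

```text
(316, 265) world [ 0.4194 -0.1153  0.035 ] jaw 0.1 camside 5.6
(316, 237) world [ 0.4198 -0.1156  0.0015] jaw 0.0 camside 5.4
(497, 217) world [ 0.485  -0.0302  0.004 ] jaw 106.5 camside 19.6
```

Emit:
servo_tool(deltas=[0,0,0,0,0,4,0.7,0,0,0,2,3,6,0.7,0,0,0,6.6,8.9,6,0.7,0,0,0,6.6,8.9,4,0.7,0,0,0,6.6,8.9,4,0.7])

```text
time: 47.5
eef_pos: [0.4899, -0.028, 0.0619]
eef_rot: [0.654, 0.274, -0.271, -0.651]
ft_force: [0.1, 0.6, -0.0]
opening: 0.0418
```

```bash
python3 - <<'E'
from h import *
c=cam("wrist"); save("w13",c["img"]); go([.490,-.031,.03],tool(135)); print(read_state()["opening"])
E
```

```text
turn [ 0.2  0.3 -0.2] shift [ 0.11 -0.2  -3.21] rows>= 1.0
0.04130693571793892
```

View pics/w13.png

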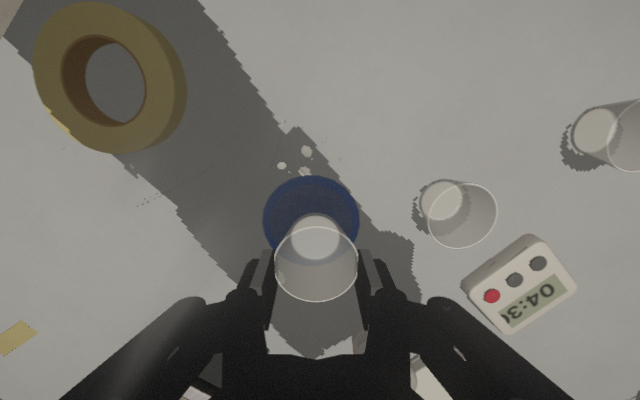

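```bash
python3 - <<'E'
from h import *
c=cam("wrist"); h=cv2.cvtColor(c["img"],cv2.COLOR_RGB2HSV)
rel((311,220),.004,c); print(read_state()["eef_pos"])
go([.4893,-.0335,.03],tool(135))
E
```

```text
(311, 220) world [ 0.4852 -0.0304  0.004 ] jaw -3.0 camside 2.6
[ 0.48876627 -0.02985245  0.06240693]
 turn [ 0.2  0.3 -0.2] shift [ 0.05 -0.36 -3.24] rows>= 1.0
```

Emit:
servo_tool(deltas=[0.2,0.3,0,0,-0.4,-1.5,0.7,0.2,0.3,0,0,-0.4,-3,0.7,0.2,0.3,0,0,-0.4,-3.4,0.7,0.2,0.3,0,0,-0.4,-3.5,0.7])

```text
time: 48.0
eef_pos: [0.488, -0.0346, 0.0274]
eef_rot: [0.653, 0.271, -0.272, -0.653]
ft_force: [-0.2, 0.4, 0.1]
opening: 0.0418
```

Emit:
servo_tool(deltas=[0,0,0,0,0,-0.2,0.7,0,0,0,0,0,-0.2,0.7])

```text
time: 48.2
eef_pos: [0.4888, -0.035, 0.0272]
eef_rot: [0.653, 0.271, -0.271, -0.653]
ft_force: [-2.0, 0.7, 5.7]
opening: 0.0419
```

Emit:
servo_tool(deltas=[0,0,0,0,0,0,0.5,0,0,0,0,0,0,0.25,0,0,0,0,0,0,0.25,0,0,0,0,0,5,0.2,0,0,0,0,0,9,0.1])

```text
time: 48.7
eef_pos: [0.4876, -0.0348, 0.1168]
eef_rot: [-0.653, -0.27, 0.272, 0.654]
ft_force: [0.9, -0.0, 1.7]
opening: 0.0768
```

```bash
python3 - <<'E'
from h import *
c=cam("wrist"); save("w14",c["img"]); go([.5455,.045,.10],tool(175))
t=cam("top"); save("t14",cv2.resize(t["img"][170:270,270:420],None,fx=5,fy=5,interpolation=cv2.INTER_CUBIC))
E
```

```text
turn [-0.1  0.7 39.9] shift [ 5.18  8.09 -2.51] rows>= 5.0
```

View pics/w14.png

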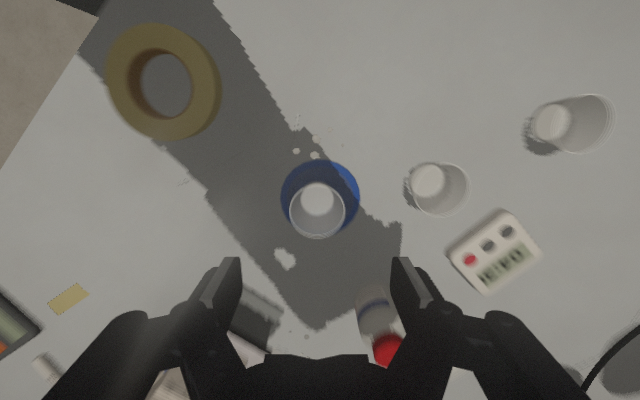

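Cup D stands in the middle of the coaster, with its foot at (318,199) and the coaster centre at about (320,197). Cup C is next, beside the timer, with the jaws along y.

Emit:
servo_tool(deltas=[0,0.7,45,0,6,1,0,0,0.7,45,5.2,8.1,1,0,0,0.7,45,5.2,8.1,0,0,0,0.7,45,5.2,8.1,-2.5,0,0,0.7,45,5.2,8.1,-2.5,0])

```text
time: 49.3
eef_pos: [0.5431, 0.0456, 0.0942]
eef_rot: [-0.504, -0.492, 0.494, 0.509]
ft_force: [-1.5, 0.4, 1.2]
opening: 0.0851
```

Emit:
servo_tool(deltas=[0,0,3,0,0,0,0,0,0,3,0,0,0,0])

```text
time: 49.5
eef_pos: [0.5416, 0.0457, 0.0923]
eef_rot: [-0.49, -0.504, 0.508, 0.497]
ft_force: [-0.3, -0.4, -1.8]
opening: 0.0853
```

```bash
python3 - <<'E'
from h import *
c=cam("wrist"); save("w15",c["img"]); go([.5455,.045,.06],tool(180)); print(read_state()["eef_pos"])
E
```

```text
turn [-0.1 -0.5 -1.4] shift [ 0.33 -0.06 -3.29] rows>= 1.0
[0.54216156 0.04562455 0.09291407]
```

View pics/w15.png

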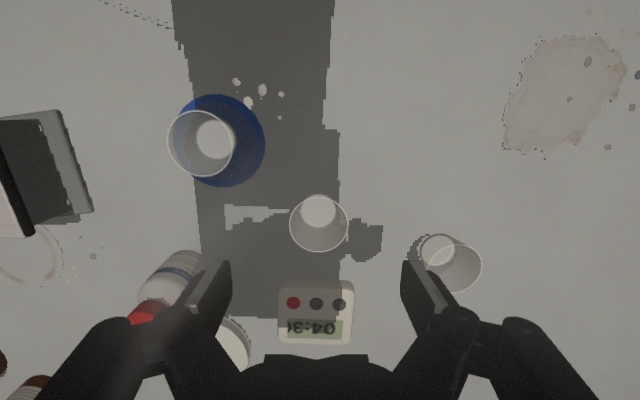

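```bash
python3 - <<'E'
from h import *
c=cam("wrist"); rel((318.5,223.5),.035,c); rel((319,211),.0015,c);rel((450,262),.035,c); print(read_state()["eef_pos"])
E
```

```text
(318.5, 223.5) world [0.5419 0.0477 0.035 ] jaw 2.1 camside 0.3
(319, 211) world [0.5439 0.0486 0.0015] jaw 2.8 camside -2.0
(450, 262) world [0.5711 0.1495 0.035 ] jaw 103.1 camside -31.3
[0.54267661 0.04556886 0.09349233]
```

Emit:
servo_tool(deltas=[0,-0.5,-1.4,0.3,0.2,-3,0,0,-0.5,-1.4,0.3,0.2,-6,0,0,-0.5,-1.4,0.3,0.2,-7.3,0,0,-0.5,-1.4,0.3,0.2,-7.3,0.2,0,-0.5,-1.4,0.3,0.2,-7.3,0.5])

```text
time: 50.1
eef_pos: [0.5463, 0.0475, 0.0211]
eef_rot: [0.5, 0.501, -0.499, -0.5]
ft_force: [0.5, 0.7, 0.3]
opening: 0.0593
```

Emit:
servo_tool(deltas=[0,0,0,0,0,0,0.7,0,0,0,0,0,0,0.7,0,0,0,0,0,0,0.7])

```text
time: 50.4
eef_pos: [0.5481, 0.0474, 0.0229]
eef_rot: [0.501, 0.502, -0.498, -0.499]
ft_force: [0.4, -0.5, 4.4]
opening: 0.0416
```

```bash
python3 - <<'E'
from h import *
c=cam("wrist"); save("w16",c["img"]); print(read_state()["eef_pos"],read_state()["opening"])
E
```

```text
[0.54815908 0.04741291 0.02293755] 0.041133510595992455
```

View pics/w16.png

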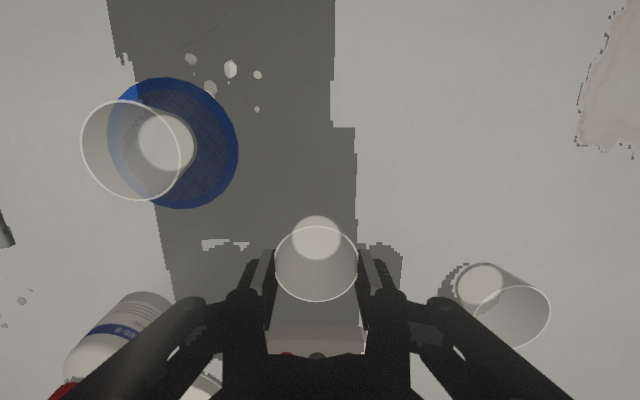

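Emit:
servo_tool(deltas=[0,0,0,0,0,4,0.7,0,0,0,0,0,8,0.7,0,0,0,-3,-4,8,0.7,0,0,0,-5.8,-7.9,8,0.7,0,0,0,-5.8,-7.9,8,0.7])

```text
time: 50.95
eef_pos: [0.4864, -0.0344, 0.1024]
eef_rot: [0.501, 0.499, -0.498, -0.501]
ft_force: [-0.5, 0.2, -0.8]
opening: 0.0413
```

Emit:
servo_tool(deltas=[0,0.3,0,0,0,-1,0.7,0,0.3,0,0,0,-1,0.7])

```text
time: 51.15
eef_pos: [0.4852, -0.034, 0.0908]
eef_rot: [-0.499, -0.498, 0.5, 0.503]
ft_force: [-0.1, -1.2, -0.6]
opening: 0.0412
```

```bash
python3 - <<'E'
from h import *
c=cam("wrist"); save("w17",c["img"]); print(read_state()["eef_pos"],read_state()["opening"]); go([.4895,-.0325,.08],tool(180))
E
```

```text
[ 0.48580336 -0.03371256  0.09120761] 0.04135465678196017
 turn [-0.1 -0.3  0.2] shift [ 0.37  0.12 -1.12] rows>= 1.0
```

View pics/w17.png

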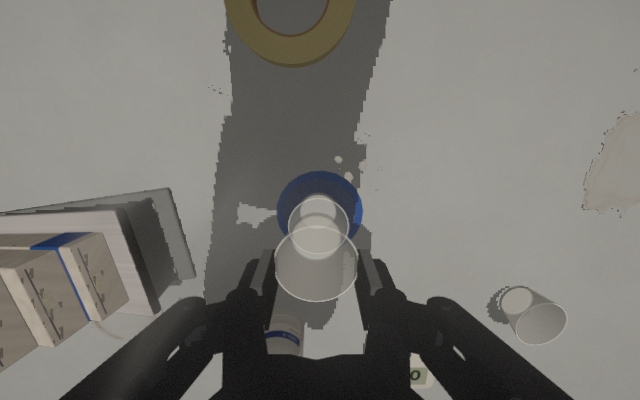

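```bash
python3 - <<'E'
from h import *
c=cam("wrist"); z=read_state()["eef_pos"][2]; rel((316,264),z+.012,c); rel((318.7,224.5),.039,c); rel((319,210),.0055,c); rel((319.5,212),.004,c);print(z)
save("w17c",cv2.resize(c["img"][160:310,240:400],None,fx=4.5,fy=4.5,interpolation=cv2.INTER_CUBIC))
E
```

```text
(316, 264) world [ 0.4793 -0.0336  0.1036] jaw 0.1 camside 7.1
(318.7, 224.5) world [ 0.4843 -0.0316  0.039 ] jaw 2.0 camside 1.8
(319, 210) world [ 0.485  -0.031   0.0055] jaw 2.5 camside 0.9
(319.5, 212) world [ 0.4873 -0.0306  0.004 ] jaw 3.0 camside -1.4
0.09161964879908618
```

View pics/w17c.png

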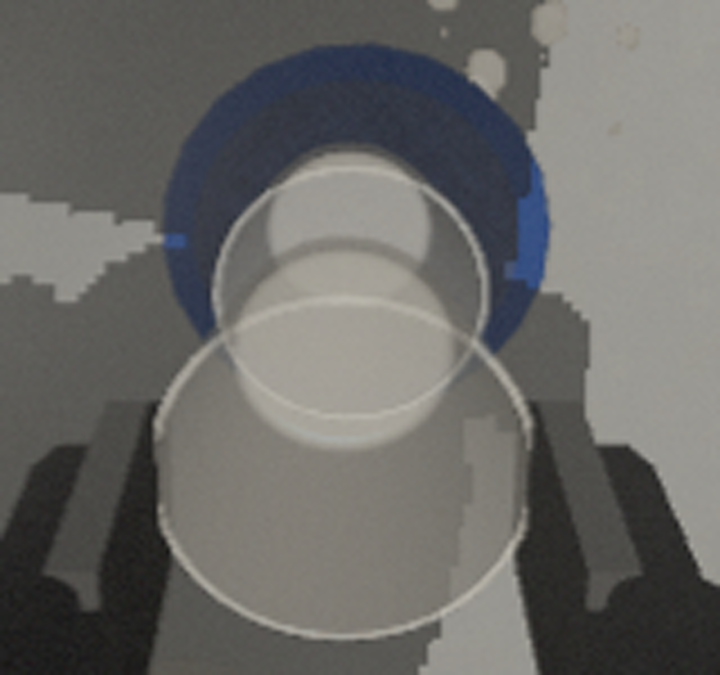

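Emit:
servo_tool(deltas=[0,-0.3,0.2,0.4,0.1,-1,0.7,0,-0.3,0.2,0.4,0.1,-2.2,0.7,0,-0.3,0.2,0.4,0.1,-2.2,0.7,0,-0.3,0.2,0.4,0.1,-2.2,0.7])

```text
time: 51.65
eef_pos: [0.4896, -0.0322, 0.0685]
eef_rot: [-0.499, -0.5, 0.5, 0.501]
ft_force: [0.0, -0.6, -1.3]
opening: 0.0414
```

```bash
python3 - <<'E'
from h import *
c=cam("wrist"); print(read_state()["eef_pos"]); save("w18c",cv2.resize(c["img"][160:310,240:400],None,fx=4.5,fy=4.5,interpolation=cv2.INTER_CUBIC))
go([.4908,-.0325,.05],tool(180))
E
```

```text
[ 0.49010359 -0.03236981  0.06910865]
 turn [-0.1 -0.  -0. ] shift [ 0.07 -0.01 -1.91] rows>= 1.0
```

View pics/w18c.png

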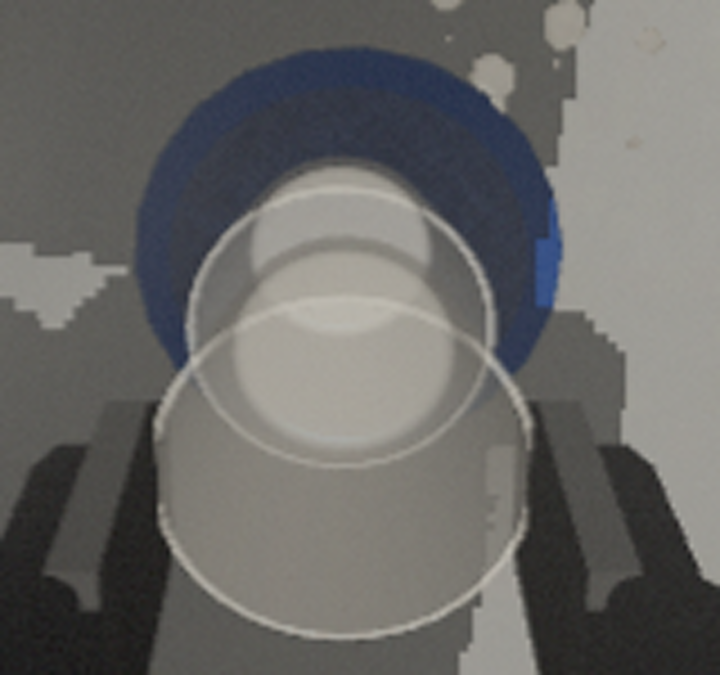

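The alignment is good. The held foot sits centred inside the lower rim, so I'm lowering it.

Emit:
servo_tool(deltas=[0,0,0,0,0,-1,0.7,0,0,0,0,0,-1.9,0.7,0,0,0,0,0,-2.2,0.7,0,0,0,0,0,-2.2,0.7])

```text
time: 52.1
eef_pos: [0.4894, -0.0323, 0.0462]
eef_rot: [-0.499, -0.5, 0.5, 0.501]
ft_force: [-0.2, 0.3, 0.6]
opening: 0.0413
```

```bash
python3 - <<'E'
from h import *
s=read_state();print(s["eef_pos"],s["ft_force"])
E
```

```text
[ 0.48939355 -0.03230458  0.04621752] [-0.16902328  0.27892387  0.5948518 ]
```

Emit:
servo_tool(deltas=[0,0,0,0,0,-0.3,0.7,0,0,0,0,0,-0.5,0.7,0,0,0,0,0,-0.5,0.7])

```text
time: 52.4
eef_pos: [0.4909, -0.0324, 0.0432]
eef_rot: [-0.5, -0.5, 0.5, 0.501]
ft_force: [-2.7, 1.0, 9.6]
opening: 0.0412
```

Seated (9.6 N up). I'll release and rise.

Emit:
servo_tool(deltas=[0,0,0,0,0,0,0.5,0,0,0,0,0,0,0.25,0,0,0,0,0,0,0.25,0,0,0,0,0,5,0.1,0,0,0,0,0,8,0])

```text
time: 52.9
eef_pos: [0.4907, -0.0323, 0.1239]
eef_rot: [-0.499, -0.5, 0.5, 0.501]
ft_force: [0.9, 0.1, 1.1]
opening: 0.0854
```

```bash
python3 - <<'E'
from h import *
c=cam("wrist"); save("w19",c["img"]); go([.580,.152,.09],tool(190))
E
```

```text
turn [-0.   0.5 10. ] shift [ 8.5  18.52 -3.97] rows>= 5.0
```

View pics/w19.png

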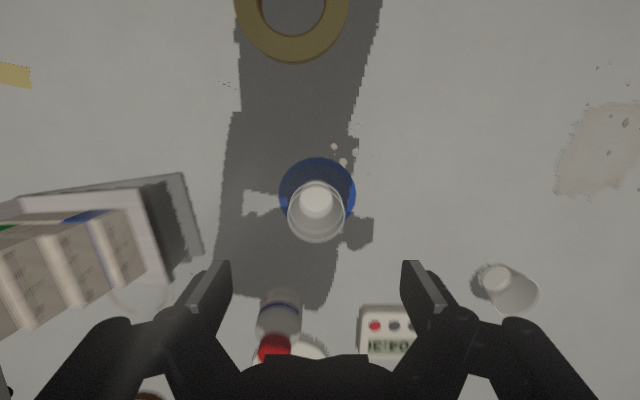

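Emit:
servo_tool(deltas=[0,0.5,0,1,10,-2,0,0,0.5,0,3,15,-2,0,0,0.5,0,8.5,18.5,-3,0,0,0.5,0,8.8,18.5,-3,0,0,0.5,0,8.8,18.5,-3,0])

```text
time: 53.45
eef_pos: [0.585, 0.1554, 0.0988]
eef_rot: [0.499, 0.501, -0.5, -0.499]
ft_force: [-0.1, 0.2, -0.3]
opening: 0.0852
```

Emit:
servo_tool(deltas=[0,0,0,0,0,0,0,0,0,0,0,0,0,0])

```text
time: 53.65
eef_pos: [0.5841, 0.155, 0.0979]
eef_rot: [0.499, 0.501, -0.501, -0.499]
ft_force: [-0.3, 0.2, -0.6]
opening: 0.0851
```

```bash
python3 - <<'E'
from h import *
c=cam("wrist"); save("w20",c["img"]); s=read_state(); print(s["eef_pos"]); go(s["eef_pos"],tool(180))
M=R.from_quat(s["eef_rot"]).as_matrix()
E
```

```text
[0.58381471 0.15438915 0.09811864]
 turn [-0.  -0.  -0.1] shift [0. 0. 0.] rows>= 1.0
```

View pics/w20.png

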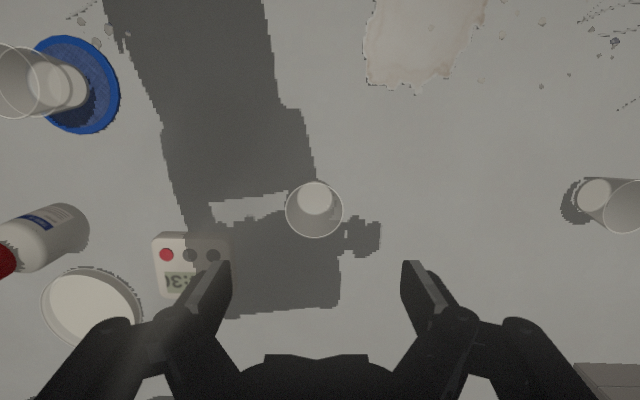

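```bash
python3 - <<'E'
from h import *
c=cam("wrist"); rel((314.5,209.5),.035,c); rel((315,197.5),.0015,c);print(read_state()["eef_pos"])
E
```

```text
(314.5, 209.5) world [0.5752 0.1534 0.035 ] jaw -0.7 camside 8.7
(315, 197.5) world [0.5762 0.1537 0.0015] jaw -0.5 camside 7.7
[0.58386398 0.15410411 0.09840052]
```

Emit:
servo_tool(deltas=[0,0,0,-0.6,0,-3,0,0,0,0,-0.6,0,-6,0,0,0,0,-0.6,0,-7.9,0,0,0,0,-0.6,0,-7.9,0.2,0,0,0,-0.6,0,-7.9,0.5])

```text
time: 54.25
eef_pos: [0.5774, 0.1531, 0.0197]
eef_rot: [-0.5, -0.5, 0.5, 0.5]
ft_force: [0.4, -0.1, 0.5]
opening: 0.0594
```

Emit:
servo_tool(deltas=[0,0,0,0,0,0,0.7,0,0,0,0,0,0,0.7,0,0,0,0,0,0,0.7])

```text
time: 54.55
eef_pos: [0.5791, 0.153, 0.0218]
eef_rot: [0.501, 0.501, -0.499, -0.499]
ft_force: [-0.1, -1.4, 4.0]
opening: 0.0413
```

```bash
python3 - <<'E'
from h import *
c=cam("wrist"); save("w21",c["img"]); s=read_state(); print(s["eef_pos"],s["opening"])
E
```

```text
[0.57915777 0.1529724  0.02181318] 0.04136955569567443
```

View pics/w21.png

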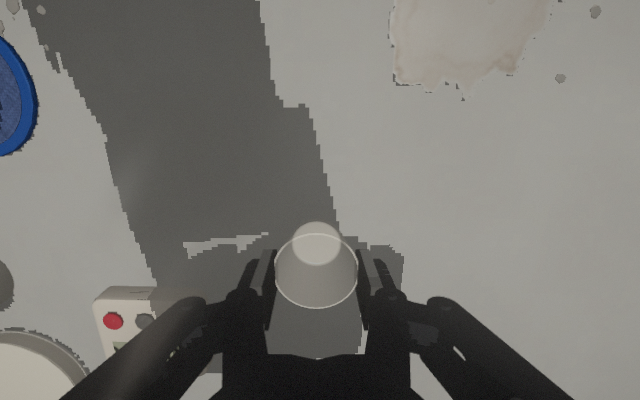

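```bash
python3 - <<'E'
from h import *
c=cam("wrist"); z=read_state()["eef_pos"][2]; rel((316,270.5),.035,c); rel((316.5,244),.0015,c); go([.4895,-.0322,.115],tool(180))
E
```

```text
(316, 270.5) world [0.5757 0.1531 0.035 ] jaw 0.2 camside 3.4
(316.5, 244) world [0.5776 0.1534 0.0015] jaw 0.5 camside 1.6
 turn [-0.   0.2 -0.1] shift [ -8.96 -18.52   9.32] rows>= 5.0
```

Emit:
servo_tool(deltas=[0,0,0,0,0,5,0.7,0,0,0,-3,0,9,0.7,0,0,0,-7,-4,9.5,0.7,0,0,0,-9,-9,9.5,0.7,0,0,0,-9,-14,9.5,0.7])

```text
time: 55.15
eef_pos: [0.4872, 0.0232, 0.1169]
eef_rot: [0.499, 0.502, -0.5, -0.499]
ft_force: [0.5, -0.9, 0.2]
opening: 0.0413
```

```bash
python3 - <<'E'
from h import *
go([.489,-.0322,.105],tool(180))
E
```

```text
turn [-0.   0.1 -0.2] shift [ 0.18 -5.54 -1.19] rows>= 2.0
```

Emit:
servo_tool(deltas=[0,0,-0.2,0.1,-5.5,-1.2,0.7,0,0,-0.2,0.1,-5.5,-1.2,0.7,0,0,-0.2,0.1,-5.5,-1.8,0.7,0,0,-0.2,0.1,-5.5,-1.8,0.7])

```text
time: 55.55
eef_pos: [0.4874, -0.0308, 0.098]
eef_rot: [0.499, 0.501, -0.5, -0.5]
ft_force: [-0.3, 0.3, -0.0]
opening: 0.0414
```

```bash
python3 - <<'E'
from h import *
c=cam("wrist"); save("w22c",cv2.resize(c["img"][160:310,240:400],None,fx=4.5,fy=4.5,interpolation=cv2.INTER_CUBIC)); s=read_state(); print(s["eef_pos"]); go([.488,-.0324,.08],tool(180))
E
```

```text
[ 0.48768358 -0.03046619  0.09824602]
 turn [-0.1  0.  -0.1] shift [ 0.03 -0.19 -1.82] rows>= 1.0
```

View pics/w22c.png

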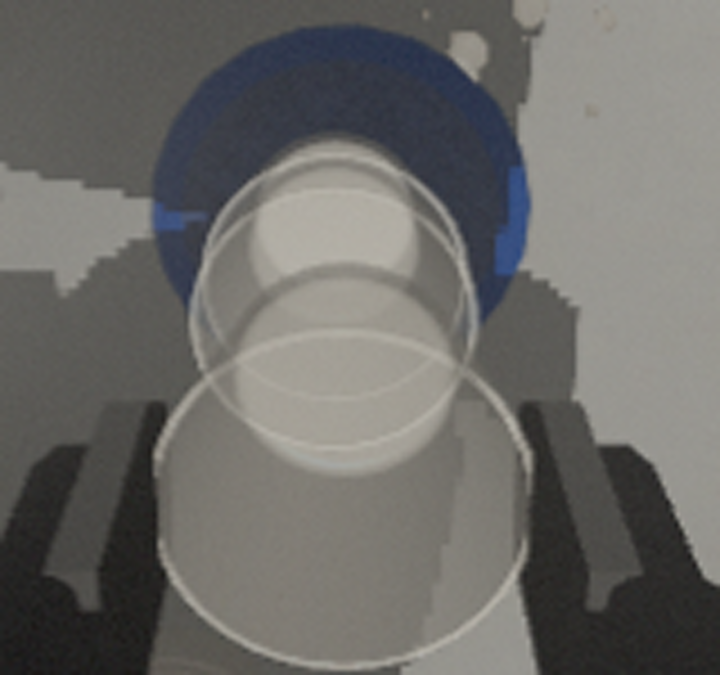

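```bash
python3 - <<'E'
from h import *
c=cam("wrist"); z=read_state()["eef_pos"][2]; rel((314.2,231.1),.0555,c); rel((316.3,243),z-.0205,c); rel((316,270.5),z+.013,c)
E
```

```text
(314.2, 231.1) world [ 0.4875 -0.0315  0.0555] jaw -1.2 camside 0.6
(316.3, 243) world [ 0.4854 -0.0301  0.0781] jaw 0.2 camside 2.6
(316, 270.5) world [ 0.4842 -0.0303  0.1116] jaw 0.0 camside 3.8
```

Emit:
servo_tool(deltas=[0,0,0,0.1,-0.2,-1,0.7,0,0,0,0.1,-0.2,-2,0.7,0,0,0,0.1,-0.2,-3,0.7,0,0,0,0.1,-0.2,-3.3,0.7])

```text
time: 56.05
eef_pos: [0.4875, -0.0317, 0.0635]
eef_rot: [-0.498, -0.501, 0.501, 0.5]
ft_force: [-0.9, -0.2, -1.1]
opening: 0.0411
```

Emit:
servo_tool(deltas=[0,0,0,0,0,-0.4,0.7,0,0,0,0,0,-0.6,0.7,0,0,0,0,0,-0.6,0.7])

```text
time: 56.35
eef_pos: [0.4893, -0.0321, 0.0585]
eef_rot: [0.499, 0.501, -0.5, -0.499]
ft_force: [1.2, 0.1, 4.0]
opening: 0.0412
```

Emit:
servo_tool(deltas=[0,0,0,0,0,-0.2,0.7,0,0,0,0,0,-0.2,0.5,0,0,0,0,0,0,0.25,0,0,0,0,0,0,0.25,0,0,0,0,0,5,0.1])

```text
time: 56.85
eef_pos: [0.4817, -0.0306, 0.101]
eef_rot: [-0.493, -0.498, 0.504, 0.505]
ft_force: [-0.1, 1.4, -0.3]
opening: 0.076
```

Emit:
servo_tool(deltas=[0,0,0,0,0,5,0,0,0,0,0,5,5,0,0,0,0,1,10,5,0,0,0,0,2,15,5,0,0,0,0,3,20,5,0])

```text
time: 57.35
eef_pos: [0.5108, 0.1681, 0.1508]
eef_rot: [-0.494, -0.497, 0.504, 0.505]
ft_force: [0.4, -0.4, 0.2]
opening: 0.085
```

```bash
python3 - <<'E'
from h import *
c=cam("side"); save("s20",cv2.resize(c["img"][150:350,230:430],None,fx=3,fy=3,interpolation=cv2.INTER_CUBIC))
go([.576,.390,.1],tool(180))
E
```

```text
turn [-0.7 -0.9 -0.4] shift [ 6.4  21.46 -5.13] rows>= 5.0
```

View pics/s20.png

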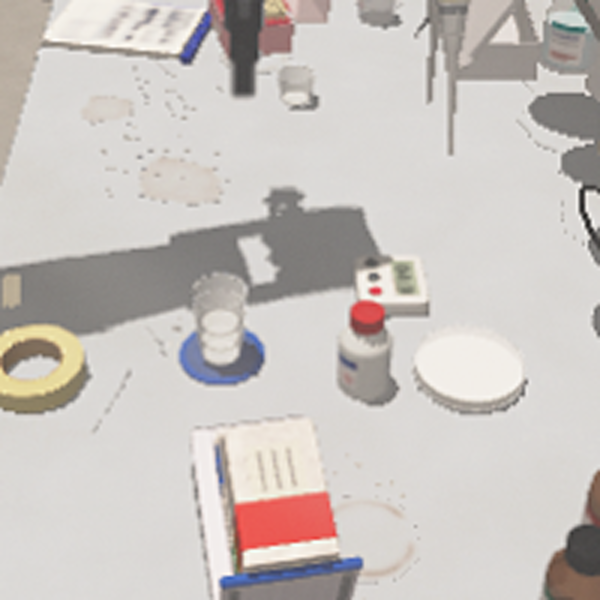

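Three cups are nested upright on the coaster, at about (220,330). The last cup is A.

Emit:
servo_tool(deltas=[-0.7,-0.9,-0.4,6.5,21.5,-1,0,-0.7,-0.9,-0.4,6.5,21.5,-2,0,-0.7,-0.9,-0.4,6.5,21.5,-4,0,-0.7,-0.9,-0.4,6.5,21.5,-5,0,-0.7,-0.9,-0.4,6.5,21.5,-5,0])

```text
time: 57.9
eef_pos: [0.5767, 0.3925, 0.0997]
eef_rot: [-0.5, -0.5, 0.5, 0.5]
ft_force: [1.0, -0.6, 0.1]
opening: 0.0857
```

Emit:
servo_tool(deltas=[0,0,0,0,0,0,0,0,0,0,0,0,0,0])

```text
time: 58.1
eef_pos: [0.5754, 0.3924, 0.0975]
eef_rot: [-0.499, -0.499, 0.502, 0.5]
ft_force: [-0.4, -0.4, 0.0]
opening: 0.0852
```

```bash
python3 - <<'E'
from h import *
c=cam("wrist"); save("w23",c["img"]); s=read_state(); print(s["eef_pos"]); go(s["eef_pos"],tool(180))
E
```

```text
[0.57590014 0.39167088 0.09861998]
 turn [ 0.1 -0.1 -0. ] shift [0. 0. 0.] rows>= 1.0
```

View pics/w23.png

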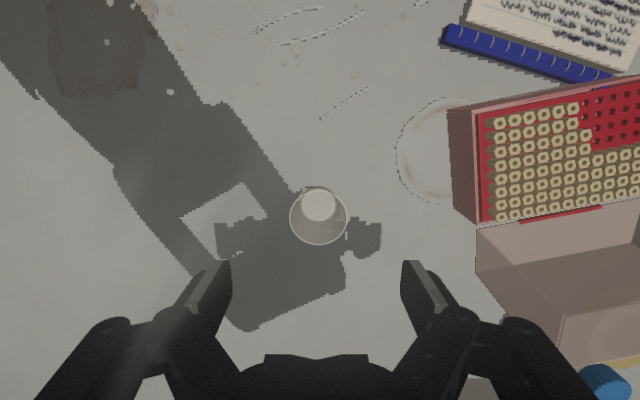

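```bash
python3 - <<'E'
from h import *
c=cam("wrist"); rel((318.5,216),.035,c); rel((319,205),.0015,c); P=cloud(c)
for px in ((455,150),(470,200),(482,225),(480,240),(500,320),(470,120)): print(px,P[px[1],px[0]].round(3))
print(read_state()["eef_pos"])
E
```

```text
(318.5, 216) world [0.5724 0.3935 0.035 ] jaw 2.3 camside 4.0
(319, 205) world [0.5749 0.3942 0.0015] jaw 3.0 camside 1.4
(455, 150) [0.526 0.499 0.012]
(470, 200) [0.561 0.507 0.031]
(482, 225) [ 0.594  0.539 -0.001]
(480, 240) [0.587 0.511 0.046]
(500, 320) [ 0.697  0.577 -0.001]
(470, 120) [0.503 0.495 0.037]
[0.57645341 0.39131893 0.09957506]
```

Emit:
servo_tool(deltas=[0,0,0,0,0.2,-3,0,0,0,0,0,0.2,-6,0,0,0,0,0,0.2,-8,0,0,0,0,0,0.2,-8,0.2,0,0,0,0,0.2,-8,0.5])

```text
time: 58.7
eef_pos: [0.5767, 0.3926, 0.02]
eef_rot: [-0.5, -0.499, 0.5, 0.5]
ft_force: [0.5, 0.0, 0.4]
opening: 0.0591
```

Emit:
servo_tool(deltas=[0,0,0,0,0,0,0.7,0,0,0,0,0,0,0.7,0,0,0,0,0,0,0.7])

```text
time: 59.0
eef_pos: [0.5784, 0.3934, 0.0225]
eef_rot: [0.501, 0.501, -0.499, -0.5]
ft_force: [1.0, -0.3, 4.0]
opening: 0.0414
```

```bash
python3 - <<'E'
from h import *
c=cam("wrist"); save("w24c",cv2.resize(c["img"][160:310,240:400],None,fx=4.5,fy=4.5,interpolation=cv2.INTER_CUBIC)); s=read_state(); print(s["eef_pos"],s["opening"])
E
```

```text
[0.57843863 0.39339395 0.02249397] 0.0408532923778504
```

View pics/w24c.png

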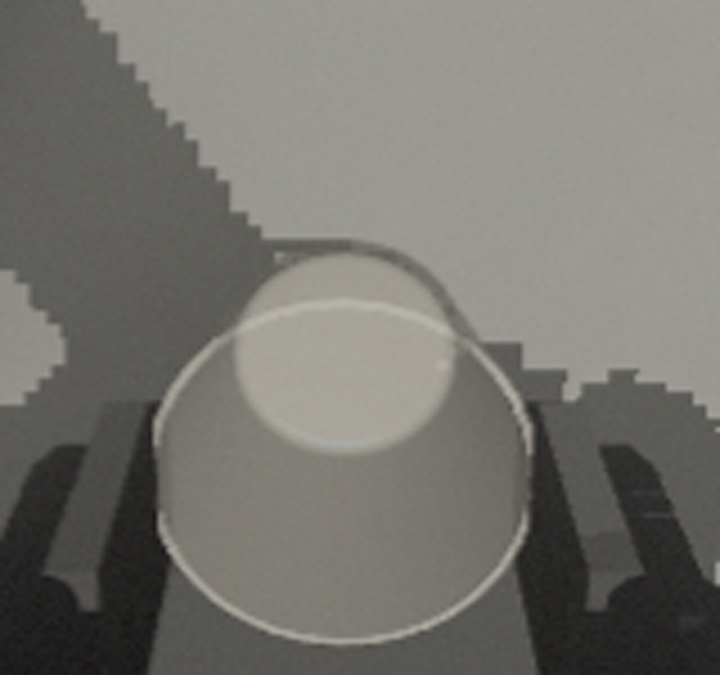

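Emit:
servo_tool(deltas=[0,0,0,0,0,5,0.7,0,0,0,-1,-3,10,0.7,0,0,0,-4,-8,11,0.7,0,0,0,-7,-13,11,0.7,0,0,0,-8.8,-18,11,0.7])

```text
time: 59.55
eef_pos: [0.5007, 0.238, 0.1334]
eef_rot: [0.501, 0.502, -0.499, -0.499]
ft_force: [0.9, -1.1, 0.5]
opening: 0.0417
```

Emit:
servo_tool(deltas=[0,0.2,0,0,-5,0,0.7,0,0.2,0,0,-10,0,0.7,0,0.2,0,0,-15,0,0.7,0,0.2,0,0,-20,0,0.7,0,0.2,0,0,-22,-0.5,0.7])

```text
time: 60.05
eef_pos: [0.5011, 0.0144, 0.1295]
eef_rot: [0.502, 0.5, -0.499, -0.5]
ft_force: [0.4, -0.0, 0.2]
opening: 0.0416
```

```bash
python3 - <<'E'
from h import *
go([.4902,-.0322,.118],tool(180)); print(read_state()["opening"])
E
```

```text
turn [0.  0.2 0.1] shift [-1.09 -4.66 -1.15] rows>= 1.0
0.04160556933004477
```

Emit:
servo_tool(deltas=[0,0.2,0.1,-1.1,-4.7,-0.5,0.7,0,0.2,0.1,-1.1,-4.7,-1.1,0.7,0,0.2,0.1,-1.1,-4.7,-1.1,0.7,0,0.2,0.1,-1.1,-4.7,-1.1,0.7])

```text
time: 60.45
eef_pos: [0.49, -0.0318, 0.1185]
eef_rot: [-0.5, -0.5, 0.5, 0.5]
ft_force: [0.4, 0.2, -0.9]
opening: 0.0411
```

```bash
python3 - <<'E'
from h import *
c=cam("wrist"); save("w25c",cv2.resize(c["img"][160:310,240:400],None,fx=4.5,fy=4.5,interpolation=cv2.INTER_CUBIC)); s=read_state(); print(s["eef_pos"]); go([.4905,-.0322,.09],tool(180))
E
```

```text
[ 0.49027174 -0.03151269  0.11865174]
 turn [-0.  0. -0.] shift [ 0.02 -0.07 -2.87] rows>= 1.0
```

View pics/w25c.png

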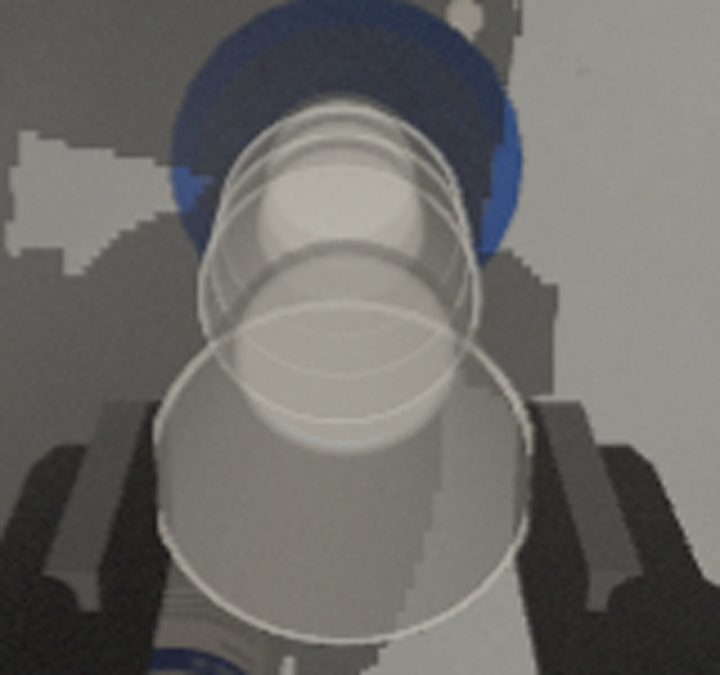

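```bash
python3 - <<'E'
from h import *
c=cam("wrist"); z=read_state()["eef_pos"][2]; rel((315.4,225.4),.0716,c); rel((316.3,238),z-.021,c); rel((316,264.5),z+.0125,c)
E
```

```text
(315.4, 225.4) world [ 0.4876 -0.0318  0.0716] jaw -0.4 camside 2.8
(316.3, 238) world [ 0.485  -0.0312  0.0978] jaw 0.2 camside 5.4
(316, 264.5) world [ 0.4839 -0.0314  0.1313] jaw -0.0 camside 6.6
```

Emit:
servo_tool(deltas=[0,0,0,0.1,-0.1,-1,0.7,0,0,0,0.1,-0.1,-2,0.7,0,0,0,0.1,-0.1,-3,0.7,0,0,0,0.1,-0.1,-3.7,0.7,0,0,0,0.1,-0.1,-3.8,0.7])

```text
time: 61.05
eef_pos: [0.4901, -0.032, 0.079]
eef_rot: [-0.499, -0.5, 0.501, 0.5]
ft_force: [-0.1, -0.4, 0.1]
opening: 0.0414
```

Emit:
servo_tool(deltas=[0,0,0,0,0,-0.4,0.7,0,0,0,0,0,-0.6,0.7,0,0,0,0,0,-0.6,0.7])

```text
time: 61.35
eef_pos: [0.4928, -0.0326, 0.0752]
eef_rot: [0.5, 0.501, -0.5, -0.499]
ft_force: [0.9, 0.1, 6.2]
opening: 0.0414
```

Contact at the predicted height (0.075). I'll release and retreat straight up.

Emit:
servo_tool(deltas=[0,0,0,0,0,0,0.5,0,0,0,0,0,0,0.25,0,0,0,0,0,0,0.2,0,0,0,0,0,5,0.1,0,0,0,0,0,9,0])

```text
time: 61.85
eef_pos: [0.4915, -0.0323, 0.1649]
eef_rot: [-0.499, -0.5, 0.5, 0.5]
ft_force: [0.4, -0.1, 0.9]
opening: 0.0854
```

Emit:
servo_tool(deltas=[0,0,0,-2,5,3,0,0,0,0,-4,10,3,0,0,0,0,-6,15,3,0,0,0,0,-6,20,3,0,0,0,0,-6,24,3,0])

```text
time: 62.35
eef_pos: [0.4304, 0.2017, 0.1949]
eef_rot: [-0.499, -0.5, 0.5, 0.5]
ft_force: [0.4, -0.2, 0.2]
opening: 0.0854
```

Emit:
servo_tool(deltas=[0,0,0,0,5,0,0,0,0,0,0,10,0,0,0,0,0,0,10,0,0])

```text
time: 62.65
eef_pos: [0.4296, 0.3067, 0.1948]
eef_rot: [0.497, 0.502, -0.501, -0.499]
ft_force: [0.0, -0.5, 0.1]
opening: 0.0852
```

```bash
python3 - <<'E'
from h import *
c=cam("side"); save("s30",cv2.resize(c["img"][220:380,240:400],None,fx=3.7,fy=3.7,interpolation=cv2.INTER_CUBIC))
q,m,img=rackview("top","rt30")
d=q[m]
for z,L in ((.024,.124),(.048,.112),(.072,.1),(.096,.088)):
    g=d[(abs(d[:,2]-z)<.008)&(d[:,0]<-.004)&(abs(d[:,1])<.05)]
    print(z,len(g),"y",np.percentile(g[:,1],[2,98]).round(4),"x",np.percentile(g[:,0],[1,99]).round(4))
t=cam("top"); save("t30",cv2.resize(t["img"][160:280,300:500],None,fx=4,fy=4,interpolation=cv2.INTER_CUBIC))
P=cloud(c); k=(np.hypot(P[...,0]-.49,P[...,1]+.031)<.05)&(P[...,2]>.01); print(k.sum(),P[k][:,2].max() if k.sum() else 0)
for n in ("timer","white_bottle"):
    for cc in ("top","side"):
        r=mark_of(cc,n); print(n,cc,[(np.round(x["pixel"]).tolist(),round(x["p"],2)) for x in r][:2])
E
```

```text
0.024 132 y [-0.0277  0.0312] x [-0.1271 -0.0043]
0.048 151 y [-0.0262  0.0287] x [-0.1156 -0.0047]
0.072 150 y [-0.0272  0.0275] x [-0.1032 -0.0455]
0.096 612 y [-0.0264  0.0277] x [-0.0897 -0.0054]
555 0.08983520910882203
timer top [([329.0, 176.0], 0.81), ([352.0, 160.0], 0.44)]
timer side [([360.0, 247.0], 0.73)]
white_bottle top [([366.0, 184.0], 0.77)]
white_bottle side [([350.0, 277.0], 0.8)]
```

View pics/s30.png

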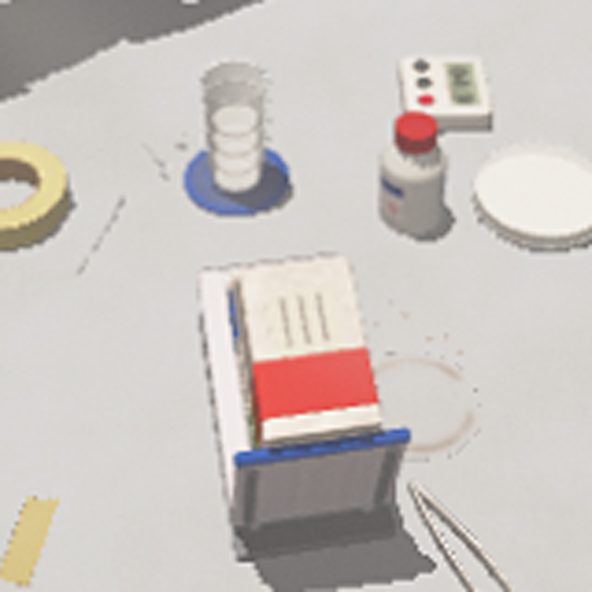

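View pics/t30.png

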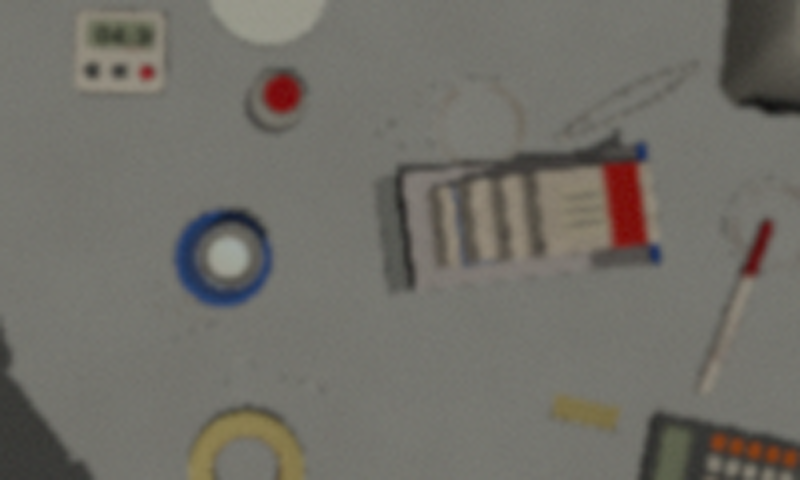

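View pics/rt30.png

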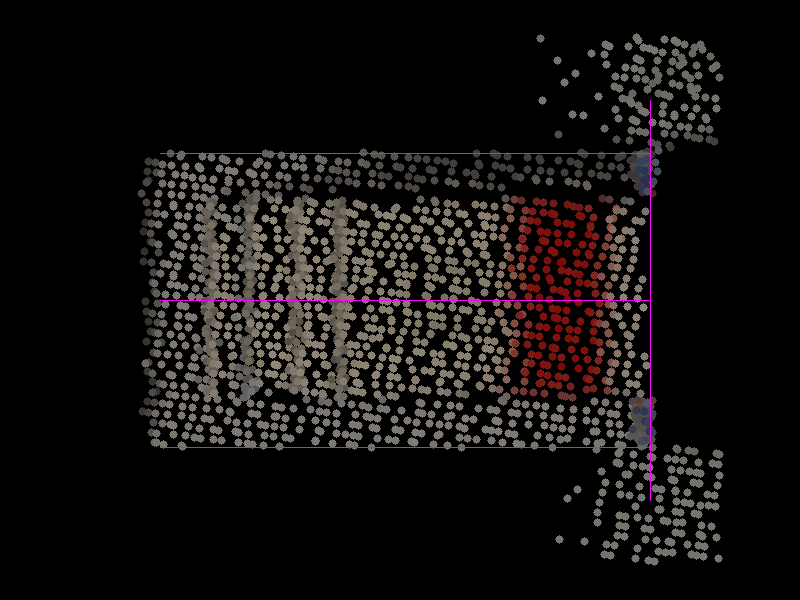

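Everything is in place, so I'm handing in.

```bash
python3 -c "
from plant import *
print(read_state()['time']); print(job_done())"
```

```text
63.0
the job is handed in; nothing more can be done
None
```

I handed the job in at 63 s. All four cartons are piled on the rack and all four cups are nested on the coaster. No verdict came back.

**Cartons:** They are stacked blue, green, orange, red from the bottom up. Each was pushed against the backstop until I read 14–22 N. The last top-camera check shows every carton within about 2 mm of mid-width. The upslope ends read -127, -116, -103 and -90 mm against -124, -112, -100 and -88 expected. I put that 2–4 mm down mostly to the estimated rack position, and it is inside the ±5 mm limit. The wrist checks showed them square to within 0.3°.

**Cups:** The stack is upright in the coaster's middle, judged from the top and side pictures. Its top is at about 90 mm, so the top cup's centre is at about 72 mm.

**Timer and bottle:** They show at the same pixels, within about 3 px, as at the start.

**What went wrong:**
- **Blue shift:** After green went on, blue was found about 20 mm sideways. I took this for the announced knock, but it may have been something else.
- **Squeeze:** My first try, squeezing both cartons together, tipped green onto its edge. I took it off, laid it flat on the bench, re-centred blue and placed green again.
- **Green's first pick-up:** The first grasp was too high, so I redid it before lifting.

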